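# Scan the resin section mounts and file them in the section box

### The arm

A 6-joint arm with a two-finger parallel gripper is mounted at the origin on the work surface. World frame = base frame: x ahead of the robot, y to its left, z up, the work surface at z = 0. Lengths are in m, angles in rad, forces in N, time in s.
With the tool pointing down it reaches from about 0.275 to 0.775 m from the base axis. Payload 14.6 kg.
Tool frame: the origin (TCP) lies midway between the tips of the shut fingers; the grasp point (between the pads) lies env.grasp_offset behind it (env.grasp_offset is the distance from the TCP to the grasp point, in m); z points along the fingers, y is the direction in which the jaws open and shut (so a half turn about z gives the same grasp; the last joint's range is limited). The gripper opens to 85 mm and grips with 20 to 120 N. Pads are 22 mm wide; open, the fingers measure 114 mm over their backs; the gripper's body (76 mm by 85 mm) begins 54 mm behind the grasp point. The pads swing forward as they close: fully open they stand 13 mm farther back than shut.
Start: joints at [-1.459, 0.263, -0.048, 1.259, 0, 1.415], TCP at [0.138, -0.506, 0.231] pointing down, gripper open.
Joint ranges: [-2.65, 2.65], [-0.89, 1.7], [-1.18, 1.37], [-2.13, 2.11], [-1.35, 1.29], [-3.14, 3.14]. Speed limits (rad/s): [1.89, 1.89, 2.57, 2.79, 3.14, 3.14].

### API

Orientations are given as a 3x3 rotation matrix whose columns are the frame's x, y, z axes.
In Python, from rig import env gives the robot as it stands.
- The arm moves only by the shell command python3 -m pendant 'ROWS' [FORCE]. ROWS is JSON, a list of rows, each an object with "travel": the shift along the tool's x, y, z in m, a list of three; "dr": the turn, a rotation vector about the tool's x, y, z in degrees, a list of three; "fingers": the finger opening in m, from 0 to 0.0854. In form: [{"travel": [tx, ty, tz], "dr": [wx, wy, wz], "fingers": fingers}, ...]. A call has 1 to 8 rows; each row is the pose to reach, as a shift and turn from the pose commanded when the call began, along the tool's axes at that moment; what a row does not reach only later rows make up. A row lasts 1/10 s, in which the tool goes at most 50 mm and 8.59 degrees, less where a joint would pass 70% of its speed; a pose out of reach is approached as far as the arm can. A call with a gripper value outside its range is refused whole. The fingers move at their own pace and stop on an object; FORCE is the grip in N (left out, the last holds). Time passes only in rows, so rows that repeat a pose let the fingers close. It gives the time, the measured TCP pose, the force and the opening at its end, in the units of the state.
- env.get_state(): the state, without advancing time (a new reading comes with each control period).
- env.grab_frame(name): name is "scene" or "top" or "wrist"; returns the picture (384x512x3 uint8, red, green, blue); there is no depth.
- env.get_calibration(name): a dict with "vfov" (degrees; the focal length in pixels is half the picture's height over the tangent of half this angle, whatever the lens; pixels are square), "cx", "cy" (the principal point, pixels), "dist" ([k1, k2, p1, p2, k3] as OpenCV has them; the pictures are not rectified), "eye" and "orientation" of the camera in the world. Camera axes: x right, y up, looking along -z (the intrinsics and any distortion apply to the point x, -y, -z); pixel columns grow to the right and rows downward; lengths in m; the calibration is good to about 2 mm. A picture is of the moment at which its call begins: read the wrist's pose just before it. get_calibration takes no time and is no camera call; for the wrist camera it gives the pose at the moment of the call.
- env.finish_job(): hands the job in, once; it reports no verdict.
Trained networks look in the newest picture that a camera, given by its name, has taken for a name from the list of things; names that differ only in an ending like _2 or _b are one class to them, and where a whole thing is asked for, a point or a joint stands for the part that bears it (a point fixed in the world has none). Each returns a list of dicts, best first, with "p" (0 to 1); they miss things now and then, are a little off and sometimes report something else, mostly with a low value. They report only what shows in the picture. A call takes as long as a camera call. They do not tell look-alikes from the thing itself.
- env.boxes_of(label, camera): "xy" ([column, row] as shares, 0 to 1, of the picture: columns of its width, rows of its height, amid what is visible of it).
- env.spot_point(label, camera): "xy" ([column, row] as shares, 0 to 1, of the picture: columns of its width, rows of its height: a listed point, or the origin of a listed thing).
The state is a dict: "t": time; "q": joint angles; "joint_vel": joint speeds; "effort": joint torques, N m; "eef_pos": TCP position; "orientation": TCP orientation; "wrist_force": force on the tool from outside, world axes, zero at the start; "moment": the same for the moment, N m; "finger_gap": finger opening in m.
Only numpy, scipy, OpenCV 4.12 (cv2) and the standard library are available. Lean on these libraries where they do the work, as an engineer would, in place of code of your own. Each camera call takes 0.05 s, during which the arm holds its last target.

### The job

Scan all the resin-block mounts lying around the hand switch: lay each one plate down in a pocket of the scanner's steel tray and push the tray fully home. Then take the two exposures with the scanner's hand switch by pushing its roller arm over sideways until it trips, first to the robot's left (plain light), then, once it has sprung back upright, to the right (crossed light), without shoving it against its stops. Afterwards draw the tray out again and file every mount flat in a compartment of the green section box; leave the other things on the bench where they are.

Things in the scene. Friction and masses are not known exactly. Their poses are not given: they have to be found in the camera images.
- mount0_mid (a point): section mount: a pale glass plate 76 x 50 x 5 mm, underneath, with a honey-brown resin block 60 x 34 x 27 mm centred on top, 32 mm high over all, about 120 g; the point is its centre, 16 mm above its underside; x along the 76 mm side, y across, z up; grasped by the block, across its 34 mm width. The mounts start on the bench before and behind the hand switch; one of the three may be missing
- mount1_mid (a point): section mount: a pale glass plate 76 x 50 x 5 mm, underneath, with a honey-brown resin block 60 x 34 x 27 mm centred on top, 32 mm high over all, about 120 g; the point is its centre, 16 mm above its underside; x along the 76 mm side, y across, z up; grasped by the block, across its 34 mm width. The mounts start on the bench before and behind the hand switch; one of the three may be missing
- mount2_mid (a point): section mount: a pale glass plate 76 x 50 x 5 mm, underneath, with a honey-brown resin block 60 x 34 x 27 mm centred on top, 32 mm high over all, about 120 g; the point is its centre, 16 mm above its underside; x along the 76 mm side, y across, z up; grasped by the block, across its 34 mm width. The mounts start on the bench before and behind the hand switch; one of the three may be missing
- slide_box: dull green section box, fixed on the bench left or right of the scanner, lid off; 263 (x) x 65 (y) x 29 mm; origin at the centre of its underside. Three compartments in a row along x, 86 mm apart, each 81 mm (x) by 55 mm (y), 9 mm deep, floor 20 mm above the bench, walls 5 mm
- box_bay0 (a point): centre of the floor of the section box's compartment on the -x side; axes as the box
- box_bay1 (a point): centre of the floor of the section box's middle compartment; axes as the box
- box_bay2 (a point): centre of the floor of the section box's compartment on the +x side; axes as the box
- scanner: fixed white slide scanner, 320 mm wide (y), 240 mm deep, 88 mm high, with a grey optics head on top (115 mm above the bench) from 110 mm behind its front face; origin at the foot of the middle of its front face, x into the scanner. The tray slides on a low bed that reaches 200 mm out in front, through a slot 64 mm high
- tray_mid (a point): centre of the floor of the middle pocket of the scanner's steel tray, 20 mm above the bench; x into the scanner, y to the left along the row. Three pockets in a row along y, 86 mm apart, each 55 mm (x) by 81 mm (y), 6 mm deep, walls 5 mm; a mount's 76 mm side goes along the row. With the tray home the row lies 40 mm inside the scanner's front face
- tray_pocket0 (a point): centre of the floor of the tray's left pocket (+y)
- tray_pocket2 (a point): centre of the floor of the tray's right pocket (-y)
- tray_knob (a point): the tray's upright steel knob, a cylinder 18 mm thick and 50 mm high that stands on the tray's front, 85 mm before the row of pockets; the point is on its axis, 20 mm below its top and 30 mm above the tray's floor
- scan_tray (a joint): how far the tray is drawn out of the scanner, m: 0 fully home, 0.15 fully out; slides along tray_mid's x with about 1.2 N of drag and stays where it is left. It starts 0.115 to 0.15 m out
- lever_pivot (a point): pivot of the roller arm of the hand switch, 86 mm above the bench; its x points away from the robot along the pivot, y to the left. The switch (42 mm wide, on a plate 80 x 90 mm, fixed) stands on the other side of the scanner from the section box; the arm stands upright before its front, 28 mm nearer the robot than the stand's middle, clear on both sides
- roller (a point): centre of the roller at the top of the arm, 65 mm from the pivot; the roller is 26 mm across and 16 mm thick, with its axis along the pivot's
- roller_arm (a joint): lean of the roller arm, rad: 0 upright, positive to the left (towards lever_pivot's +y), negative to the right. It trips at 0.42 (24 degrees) either way, and has its stops at 1.1 (63 degrees). A spring of 0.5 N m per rad (about 3 N at the roller to trip) brings it back upright when it is let go
- echinoid: domed brown echinoid fossil, 80 mm across, 38 mm high; leave it alone. Origin at the centre of its underside
- tooth_replica: ridged resin mammoth tooth replica, 118 x 54 x 52 mm; leave it alone. Origin at the centre of its underside
- probe_pen: steel probe pen, 140 mm long, 11 mm thick; leave it alone. Origin at the centre of its underside
- brush: dusting brush lying on the bench; leave it alone. Origin at the centre of its underside (its lower side as it lies)
- jar: small jar with white cap, 56 mm across, 75 mm high; leave it alone. Origin at the centre of its underside
- loupe: black stand loupe, 52 mm across, 38 mm high; leave it alone. Origin at the centre of its underside
- blower: rubber blower bulb standing up, 60 mm across, 105 mm high; leave it alone. Origin at the centre of its underside
- box_lid: lid of the section box, lying by itself, 267 x 69 x 14 mm; leave it alone. Origin at the centre of its underside
Mind the look-alikes: they are no part of the job. What is shaped like the part that bears mount0_mid but blue is not meant. Leave any yellow look-alike of the part that bears mount1_mid alone.

How it is judged:
On the way, in this order (a step that is already met when the one before it is completed fails the run):
1. every mount lies flat in a pocket of the tray, and the tray is fully home (within 6 mm) (y of mount0_mid in the frame of tray_mid between -0.1 and 0.1 m and x of mount0_mid in the frame of tray_mid between -0.007 and 0.007 m and z of mount0_mid in the frame of tray_mid between 0.01 and 0.0188 m and angle between each of mount0_mid, mount1_mid, mount2_mid's own z axis and vertical below 0.07 rad and y of mount1_mid in the frame of tray_mid between -0.1 and 0.1 m and x of mount1_mid in the frame of tray_mid between -0.007 and 0.007 m and z of mount1_mid in the frame of tray_mid between 0.01 and 0.0188 m and y of mount2_mid in the frame of tray_mid between -0.1 and 0.1 m and x of mount2_mid in the frame of tray_mid between -0.007 and 0.007 m and z of mount2_mid in the frame of tray_mid between 0.01 and 0.0188 m and value of joint scan_tray below 0.006 m), for 0.3 s.
2. the roller arm is tripped to the left (more than 0.42 rad) with the loaded tray home (all of step 1 and value of joint roller_arm above 0.42 rad), for 0.2 s.
3. the roller arm is back upright (within 0.12 rad) (value of joint roller_arm between -0.12 and 0.12 rad), for 0.2 s.
4. the roller arm is tripped to the right (more than 0.42 rad) with the loaded tray home (all of step 1 and value of joint roller_arm below -0.42 rad), for 0.2 s.
At the end, for the whole second after the job is handed in: every mount lies flat (within 0.07 rad, 3 mm of the floor) and at rest in a compartment of the green box, and the roller arm is upright again within 0.12 rad (all of step 3 and x of mount0_mid in the frame of box_bay1 between -0.1 and 0.1 m and y of mount0_mid in the frame of box_bay1 between -0.007 and 0.007 m and z of mount0_mid in the frame of box_bay1 between 0.01 and 0.0188 m and angle between each of mount0_mid, mount1_mid, mount2_mid's own z axis and vertical below 0.07 rad and x of mount1_mid in the frame of box_bay1 between -0.1 and 0.1 m and y of mount1_mid in the frame of box_bay1 between -0.007 and 0.007 m and z of mount1_mid in the frame of box_bay1 between 0.01 and 0.0188 m and x of mount2_mid in the frame of box_bay1 between -0.1 and 0.1 m and y of mount2_mid in the frame of box_bay1 between -0.007 and 0.007 m and z of mount2_mid in the frame of box_bay1 between 0.01 and 0.0188 m and linear speed of each of mount0, mount1, mount2 below 0.02 m/s); the robot touches nothing.
It fails at once if the roller arm is shoved against its stops (beyond 0.98 rad) (value of joint roller_arm above 0.98 rad or value of joint roller_arm below -0.98 rad).
It fails at once if another thing on the bench is moved by more than 30 mm (distance of any of echinoid, tooth_replica, probe_pen, brush, jar, loupe, blower, box_lid from where it was at the start of the episode above 0.03 m).
Of mount0, mount1, mount2 only 2 to 3 are there at a start; the rules pass over those that are not, and their reading is None.
At some moment in a run one of mount0, mount1, mount2 may be knocked a few centimetres aside while the robot is not near it.
Once in a run the grip may slacken for a moment while it holds something.
It also fails if it takes over 210 s, if anything falls off the work surface, if the arm or the gripper's body presses on something with over 40 N, if the wrist force passes 120 N, or if a joint passes its speed limit or range.

## Working session

There is one attempt and no reset: what is moved stays moved. The work goes in short steps, Python scripts to look and compute and a shell command to move; the robot and the scene stay as the last step left them, time stands still between calls to the robot, and variables do not carry over. Pictures are saved under pics/ and viewed, and the job is handed in when it is done.

```bash
ls -la; mkdir -p pics; python3 - <<'E'
from rig import env
import cv2
s=env.get_state(); print(s, env.grasp_offset)
for n in ["scene","top","wrist"]:
    c=env.get_calibration(n); im=env.grab_frame(n); print(n,c)
    cv2.imwrite(f"pics/{n}0.png",cv2.resize(im[:,:,::-1],(800,600),interpolation=cv2.INTER_CUBIC))
E
```

```text
total 12
drwxr-xr-x  3 agent agent 4096 Dec  6 12:53 .
drwxr-xr-x 23 root  root  4096 Dec  6 12:53 ..
drwxr-xr-x  2 agent agent 4096 Dec  6 12:53 pics
{'t': 0.0, 'q': array([-1.45929517e+00,  2.63539164e-01, -4.89409598e-02,  1.25941592e+00,
       -2.01263631e-05,  1.41546989e+00]), 'joint_vel': array([-4.78714915e-04, -2.97994874e-05, -7.95332866e-04,  1.67062471e-03,
       -1.44752628e-03,  3.13329861e-04]), 'effort': array([ 5.29638404e-03, -6.37628388e+01,  3.84568012e+01,  1.37383828e-02,
        2.26637184e-05,  9.07323965e-06]), 'eef_pos': array([ 0.13837217, -0.50614287,  0.23081521]), 'orientation': array([[ 9.64612234e-01,  2.63672559e-01, -1.42367296e-04],
       [ 2.63672554e-01, -9.64611629e-01,  1.09064953e-03],
       [ 1.50245204e-04, -1.08959223e-03, -9.99999395e-01]]), 'wrist_force': array([ 0.36085123, -0.51730844, -0.32372245]), 'moment': array([ 0.0115604 ,  0.01186251, -0.01596416]), 'finger_gap': 0.08558787006869707} 0.0187
scene {'vfov': 42.266436534776126, 'cx': 259.5623987937847, 'cy': 191.95163908406482, 'dist': array([-0.0119754,  0.       ,  0.       , 
[... 338 characters left out ...]
y': 194.84992444231227, 'dist': array([-0.04219998,  0.        ,  0.        ,  0.        ,  0.        ]), 'eye': array([ 0.41634032, -0.01333907,  1.45249293]), 'orientation': array([[-0.00800191,  0.99760358, -0.06872453],
       [-0.99995482, -0.00833552, -0.00456877],
       [-0.00513068,  0.06868487,  0.99762521]])}
wrist {'vfov': 58.52180167495703, 'cx': 254.95855482066352, 'cy': 194.50143886652086, 'dist': array([-0.1058939,  0.       ,  0.       ,  0.       ,  0.       ]), 'eye': array([ 0.21131902, -0.48649673,  0.37375858]), 'orientation': array([[ 0.26372774,  0.92126843,  0.28585337],
       [-0.96459626,  0.2522849 ,  0.07685299],
       [-0.00131426, -0.29600136,  0.95518662]])}
```

View pics/top0.png

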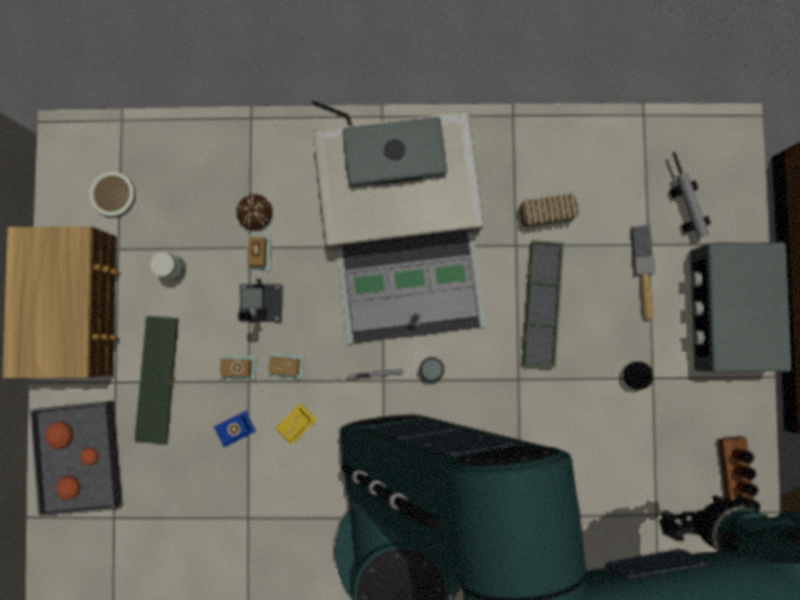

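View pics/scene0.png

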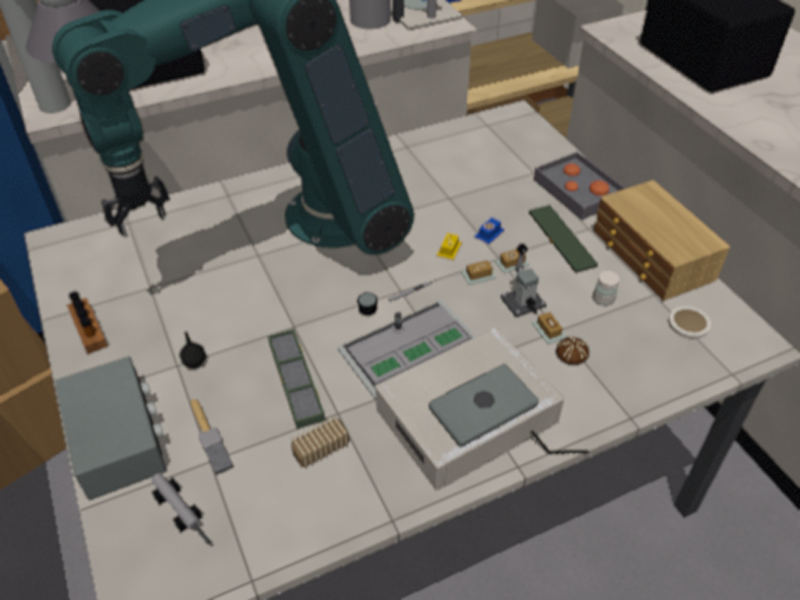

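View pics/wrist0.png

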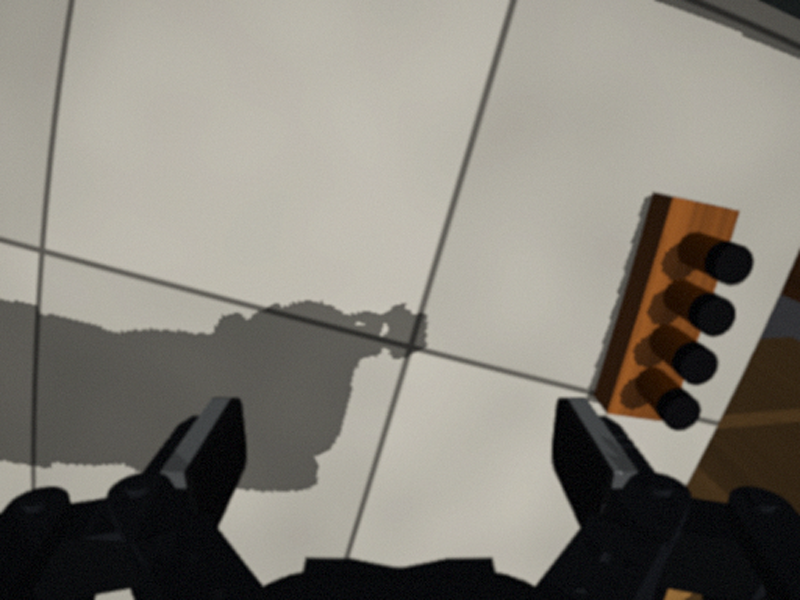

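```bash
cat > h.py <<'E'
from rig import env
import numpy as np, cv2
from scipy.spatial.transform import Rotation as R
W,H=512,384
def K(c):
    f=H/2/np.tan(np.radians(c['vfov'])/2); return np.array([[f,0,c['cx']],[0,f,c['cy']],[0,0,1.]])
def ray(c,uv):
    p=cv2.undistortPoints(np.array([[uv]],float),K(c),np.array(c['dist']))[0,0]
    d=c['orientation']@np.array([p[0],-p[1],-1]); return c['eye'],d/np.linalg.norm(d)
def atz(c,uv,z):
    e,d=ray(c,uv); return e+d*(z-e[2])/d[2]
def proj(c,P):
    q=(np.atleast_2d(P)-c['eye'])@c['orientation']; q=q*np.array([1,-1,-1])
    return cv2.projectPoints(q,np.zeros(3),np.zeros(3),K(c),np.array(c['dist']))[0][:,0]
def tri(rs):
    A=np.zeros((3,3));b=np.zeros(3)
    for e,d in rs:
        M=np.eye(3)-np.outer(d,d);A+=M;b+=M@e
    return np.linalg.solve(A,b)
def snap(n,path=None,crop=None,scale=None):
    c=env.get_calibration(n); im=env.grab_frame(n)
    if path:
        j=im[:,:,::-1]
        if crop: j=j[crop[1]:crop[3],crop[0]:crop[2]]
        s=scale or min(800/j.shape[1],600/j.shape[0])
        cv2.imwrite(path,cv2.resize(j,None,fx=s,fy=s,interpolation=cv2.INTER_CUBIC))
    return c,im
def find(kind,label,cam,k=4):
    r=getattr(env,kind)(label,cam)
    return [(np.round(np.array(d['xy'])*[W,H],1),round(d['p'],2)) for d in r[:k]]
def to(x,y,z,yaw=None,s=None):
    """yaw: world angle (deg) of the tool y axis (jaw direction), mod 180. prints travel & dr from current pose. target is TCP"""
    s=s or env.get_state(); Rm=s['orientation']; p=s['eef_pos']
    t=Rm.T@(np.array([x,y,z])-p)
    if yaw is None: return print('travel mm',np.round(t*1000,1))
    best=[]
    for k in (0,180):
        a=np.radians(yaw+k); yy=np.array([np.cos(a),np.sin(a),0]); zz=np.array([0,0,-1.]); xx=np.cross(yy,zz)
        T=np.stack([xx,yy,zz],1); rv=R.from_matrix(Rm.T@T).as_rotvec(degrees=True); best.append(rv)
    best.sort(key=np.linalg.norm)
    print('travel mm',np.round(t*1000,1),'dr',np.round(best[0],1),'alt',np.round(best[1],1),'q',np.round(s['q'],2))
E
python3 - <<'E'
from h import *
ct,_=snap('top');cs,_=snap('scene')
zs={'mount0_mid':.016,'box_bay0':.02,'box_bay1':.02,'box_bay2':.02,'tray_mid':.02,'tray_pocket0':.02,'tray_pocket2':.02,'tray_knob':.05,'lever_pivot':.086,'roller':.151,'slide_box':0,'scanner':0,'echinoid':0,'probe_pen':0,'loupe':0,'jar':0,'box_lid':0,'blower':0}
for l,z in zs.items():
    for n,c in (('top',ct),('scene',cs)):
        for uv,p in find('spot_point',l,n):
            if p>.2: print(l,n,uv,p,np.round(atz(c,uv,z),4))
E
```

```text
mount0_mid top [150.4 276.7] 0.88 [0.2508 0.3462 0.016 ]
mount0_mid top [149.3 233.3] 0.71 [0.392  0.3506 0.016 ]
mount0_mid top [349.2 135.5] 0.68 [ 0.7103 -0.311   0.016 ]
mount0_mid scene [326.6 164.7] 0.56 [0.3826 0.3452 0.016 ]
mount0_mid scene [308.6 146.3] 0.56 [0.2497 0.3358 0.016 ]
mount0_mid scene [357.3 155.9] 0.4 [0.3905 0.4889 0.016 ]
box_bay0 top [350.1 191.8] 0.96 [ 0.5225 -0.3087  0.02  ]
box_bay0 top [349.1 165.9] 0.87 [ 0.6081 -0.3074  0.02  ]
box_bay0 top [344.5 219.5] 0.67 [ 0.432  -0.2884  0.02  ]
box_bay0 scene [180.2 224.5] 0.91 [ 0.4361 -0.3017  0.02  ]
box_bay0 scene [190.8 236.9] 0.87 [ 0.5073 -0.2868  0.02  ]
box_bay1 top [350.1 191.8] 0.96 [ 0.5225 -0.3087  0.02  ]
box_bay1 top [349.1 165.9] 0.87 [ 0.6081 -0.3074  0.02  ]
box_bay1 top [344.5 219.5] 0.67 [ 0.432  -0.2884  0.02  ]
box_bay1 scene [180.2 224.5] 0.91 [ 0.4361 -0.3017  0.02  ]
box_bay1 scene [190.8 236.9] 0.87 [ 0.5073 -0.2868  0.02  ]
box_bay2 top [350.1 191.8] 0.96 [ 0.5225 -0.3087  0.02  ]
box_bay2 top [349.1 165.9] 0.87 [ 0.6081 -0.3074  0.02  ]
box_bay2 top [344.5 219.5] 0.67 [ 0.432  -0.28
[... 1914 characters left out ...]
.3] 0.71 [ 0.3722 -0.0688  0.    ]
loupe top [349.1 136.7] 0.63 [ 0.7094 -0.3139  0.    ]
loupe scene [236.2 197.1] 0.43 [ 0.3786 -0.0564  0.    ]
jar top [112.1 172.2] 0.81 [0.5966 0.4822 0.    ]
jar scene [388.2 189.8] 0.79 [0.5982 0.4993 0.    ]
box_lid top [100.6 240.8] 0.94 [0.3678 0.5176 0.    ]
box_lid scene [357.9 153.8] 0.9 [0.3658 0.5107 0.    ]
box_lid scene [276.3 242.8] 0.62 [ 0.6466 -0.0178  0.    ]
blower top [407.4 240. ] 0.78 [ 0.3625 -0.4997 -0.    ]
blower top [412.2 172.2] 0.73 [ 0.588  -0.5228  0.    ]
blower top [263.6 181.1] 0.25 [ 0.5621 -0.0256  0.    ]
blower scene [180.8 221.3] 0.73 [ 0.4048 -0.291   0.    ]
blower scene [123.6 230.8] 0.47 [ 0.3593 -0.494   0.    ]
```

```bash
python3 - <<'E'
from h import *
c,_=snap('top','pics/top1.png',crop=(125,110,215,290))
snap('top','pics/top2.png',crop=(200,60,375,250))
for uv in [(165,161),(151,235),(183,234),(150.5,274),(189,271)]: print(uv,np.round(atz(c,uv,.032),4))
E
```

```text
(165, 161) [0.6279 0.297  0.032 ]
(151, 235) [0.3867 0.341  0.032 ]
(183, 234) [0.3893 0.2369 0.032 ]
(150.5, 274) [0.2613 0.3419 0.032 ]
(189, 271) [0.2704 0.2173 0.032 ]
```

View pics/top1.png

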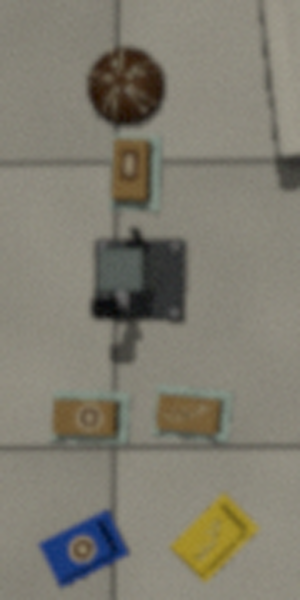

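View pics/top2.png

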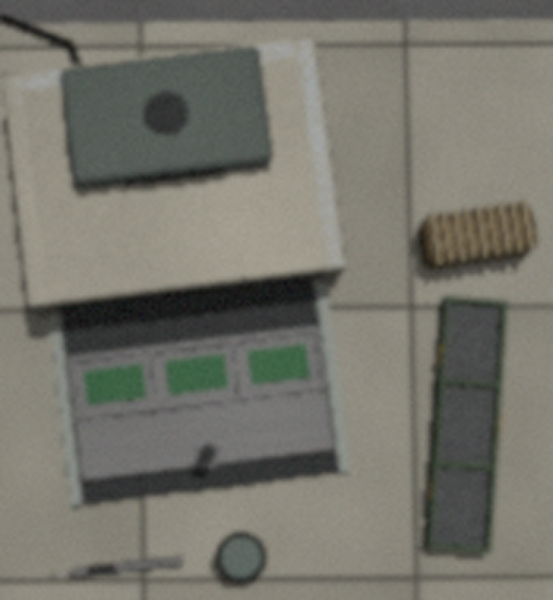

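Candidates in the top picture (512 px): brown mounts at (165,161), (151,235) and (183,234). Look-alikes to leave alone are the blue one at (150,274) and the yellow one at (189,271). I choose the three brown ones. The box is at right (349,193), the lid at left (101,241). Next I compute a hover pose for the wrist camera.

```bash
python3 - <<'E'
from h import *
to(.40,-.10,.28,0); to(.37,.25,.28,0)
E
```

```text
travel mm [ 359.5 -323.1  -48.7] dr [ -0.   -0.  -74.7] alt [ -0.    0.  105.3] q [-1.46  0.26 -0.05  1.26  0.    1.42]
travel mm [ 422.8 -668.6  -48.7] dr [ -0.   -0.  -74.7] alt [ -0.    0.  105.3] q [-1.46  0.26 -0.05  1.26  0.    1.42]
```

```bash
python3 -m pendant '[{"travel":[0.18,-0.16,-0.049],"dr":[0,0,-34],"fingers":0.085},{"travel":[0.18,-0.16,-0.049],"dr":[0,0,-34],"fingers":0.085},{"travel":[0.18,-0.16,-0.049],"dr":[0,0,-34],"fingers":0.085},{"travel":[0.36,-0.323,-0.049],"dr":[0,0,-75],"fingers":0.085},{"travel":[0.36,-0.323,-0.049],"dr":[0,0,-75],"fingers":0.085},{"travel":[0.36,-0.323,-0.049],"dr":[0,0,-75],"fingers":0.085},{"travel":[0.36,-0.323,-0.049],"dr":[0,0,-75],"fingers":0.085},{"travel":[0.36,-0.323,-0.049],"dr":[0,0,-75],"fingers":0.085}]' 
python3 - <<'E'
from h import *
to(.37,.25,.28,0)
E
```

```text
t: 2.95
eef_pos: [0.3541, -0.1714, 0.2757]
orientation: [[0.098, 0.995, 0.001], [0.995, -0.098, -0.001], [-0.0, 0.001, -1.0]]
wrist_force: [0.9, -1.0, -0.1]
finger_gap: 0.0851
travel mm [420.9 -25.5  -4.5] dr [ 0.   0.  -5.6] alt [ 0.000e+00 -1.000e-01  1.744e+02] q [-0.66  0.02 -0.22  1.33 -0.    1.01]
```

```bash
python3 -m pendant '[{"travel":[0.42,-0.026,-0.004],"dr":[0,0,-5.6],"fingers":0.085},{"travel":[0.42,-0.026,-0.004],"dr":[0,0,-5.6],"fingers":0.085},{"travel":[0.42,-0.026,-0.004],"dr":[0,0,-5.6],"fingers":0.085},{"travel":[0.42,-0.026,-0.004],"dr":[0,0,-5.6],"fingers":0.085},{"travel":[0.42,-0.026,-0.004],"dr":[0,0,-5.6],"fingers":0.085},{"travel":[0.42,-0.026,-0.004],"dr":[0,0,-5.6],"fingers":0.085},{"travel":[0.42,-0.026,-0.004],"dr":[0,0,-5.6],"fingers":0.085},{"travel":[0.42,-0.026,-0.004],"dr":[0,0,-5.6],"fingers":0.085}]' 
python3 - <<'E'
from h import *
print(np.round(env.get_state()['q'],3))
c,im=snap('wrist','pics/w1.png'); np.save('w1.npy',im)
print(c['eye'])
for uv,p in find('spot_point','mount0_mid','wrist'): print(uv,p,np.round(atz(c,uv,.016),4))
E
```

```text
t: 3.75
eef_pos: [0.3696, 0.2216, 0.2793]
orientation: [[0.006, 1.0, 0.001], [1.0, -0.006, 0.0], [0.0, 0.001, -1.0]]
wrist_force: [1.6, -1.3, -0.0]
finger_gap: 0.0849
[ 0.351  0.088 -0.141  1.341 -0.     1.927]
[0.36999558 0.29698472 0.42221489]
[155.   42.9] 0.77 [0.2583 0.3502 0.016 ]
[270.4  43.1] 0.65 [0.3877 0.3476 0.016 ]
```

View pics/w1.png

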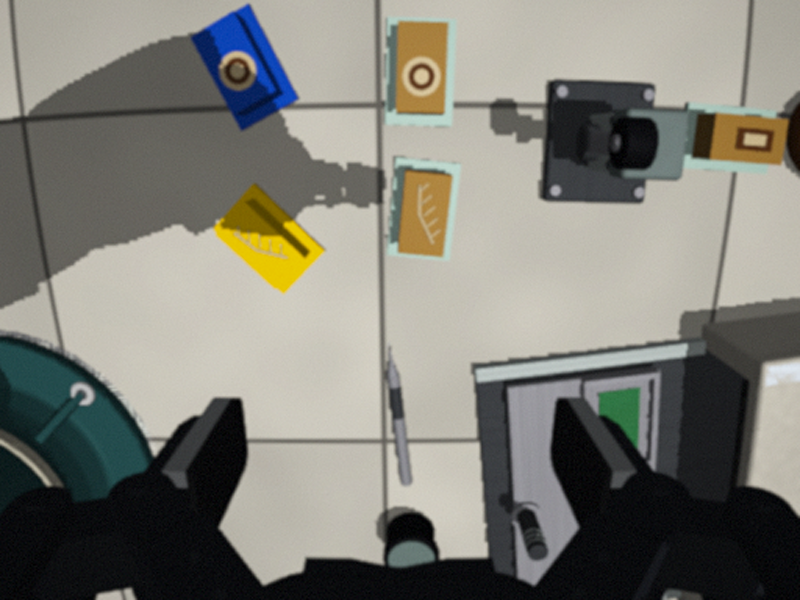

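```bash
cat >> h.py <<'E'
from scipy.optimize import minimize
def brown(im):
    hsv=cv2.cvtColor(im,cv2.COLOR_RGB2HSV)
    return ((hsv[...,0]>8)&(hsv[...,0]<24)&(hsv[...,1]>110)&(hsv[...,2]>35)).astype(np.uint8)
def corners(x,y,yaw,z0,z1,L,Wd):
    a=np.array([[sx*L/2,sy*Wd/2] for sx,sy in((1,1),(1,-1),(-1,-1),(-1,1))])
    c,s=np.cos(yaw),np.sin(yaw); xy=a@np.array([[c,s],[-s,c]])+[x,y]
    return np.concatenate([np.c_[xy,np.full(4,z)] for z in (z0,z1)])
def fitmount(c,im,x,y,yawdeg,z=0.0,S=4):
    """fit block silhouette; z= underside height; returns x,y,yaw(deg of 76 side),iou"""
    uv=proj(c,corners(x,y,np.radians(yawdeg),z+.005,z+.032,.060,.034))
    u0,v0=np.floor(uv.min(0)-14).astype(int);u1,v1=np.ceil(uv.max(0)+14).astype(int)
    u0,v0=max(u0,0),max(v0,0);u1,v1=min(u1,W),min(v1,H)
    m=brown(im); n,lab=cv2.connectedComponents(m)
    # fill label decals
    sub=m[v0:v1,u0:u1]
    cn,_=cv2.findContours(sub,cv2.RETR_EXTERNAL,cv2.CHAIN_APPROX_NONE)
    cn=max(cn,key=cv2.contourArea); filled=cv2.drawContours(np.zeros_like(sub),[cn],-1,1,-1)
    big=cv2.resize(filled.astype(np.float32),None,fx=S,fy=S,interpolation=cv2.INTER_LINEAR)>.5
    def cost(p):
        q=proj(c,corners(p[0]/1e3,p[1]/1e3,np.radians(p[2]),z+.005,z+.032,.060,.034))
        h=cv2.convexHull(((q-[u0,v0]+.5)*S-.5).astype(np.float32))
        r=np.zeros(big.shape,np.uint8); cv2.fillConvexPoly(r,np.round(h*16).astype(np.int32),1,shift=4); r=r>0
        return 1-(r&big).sum()/(r|big).sum()
    sx=np.array([[0,0,0],[8,0,0],[0,8,0],[0,0,8],],float)+[x*1e3,y*1e3,yawdeg]
    r=minimize(cost,[x*1e3,y*1e3,yawdeg],method='Nelder-Mead',options=dict(initial_simplex=sx,xatol=.05,fatol=1e-5,maxiter=300))
    r=minimize(cost,r.x,method='Nelder-Mead',options=dict(initial_simplex=r.x+np.array([[0,0,0],[2,0,0],[0,2,0],[0,0,3.]]),xatol=.03,fatol=1e-5,maxiter=300))
    return np.round(r.x,1),round(1-r.fun,3)
E
python3 - <<'E'
from h import *
im=np.load('w1.npy');c=env.get_calibration('wrist')
for uv,yaw in (((268,43),90),((272,135),85),((474,88),0)):
    p=atz(c,uv,.03); print(np.round(p,3),fitmount(c,im,p[0],p[1],yaw))
ct,im=snap('top')
for x,y,yaw in ((.388,.345,90),(.388,.26,85),(.6,.3,0)): print(fitmount(ct,im,x,y,yaw))
E
```

```text
[0.383 0.349 0.03 ] (array([384.5, 348.4,  90.1]), np.float64(0.925))
[0.389 0.25  0.03 ] (array([387.3, 247.6,  84.7]), np.float64(0.927))
[0.622 0.308 0.03 ] (array([629.7, 307.2,  -1.3]), np.float64(0.927))
(array([388., 345.,  90.]), np.float64(0.0))
(array([389.2, 244.6,  88.5]), np.float64(0.659))
(array([631.4, 301.9,  -7.6]), np.float64(0.687))
```

```bash
python3 - <<'E'
from h import *
print(env.get_state()['eef_pos'])
c,im=snap('wrist')
for x,y,yaw in ((.386,.348,90),(.387,.26,85),(.62,.307,0)): print(fitmount(c,im,x,y,yaw))
to(.386,.348,.1,0)
E
```

```text
[0.36955575 0.22177458 0.27878538]
(array([385.8, 345.5,  88.2]), np.float64(0.926))
(array([388. , 244.3,  84.7]), np.float64(0.925))
(array([631.2, 303. ,  -1.9]), np.float64(0.928))
travel mm [127.9  15.9 178.8] dr [-0.   0.  -0.2] alt [  0.    0.  179.8] q [ 0.35  0.09 -0.14  1.34 -0.    1.92]
```

```bash
python3 - <<'E'
from h import *
to(.388,.2443,.08,-5.3)
E
```

```text
travel mm [ 24.2  18.3 198.9] dr [-0.   0.   5.1] alt [  -0.    -0.  -174.9] q [ 0.35  0.09 -0.14  1.34 -0.    1.92]
```

```bash
python3 -m pendant '[{"travel":[0.024,0.018,0.199],"dr":[0,0,5],"fingers":0.085},{"travel":[0.024,0.018,0.199],"dr":[0,0,5],"fingers":0.085},{"travel":[0.024,0.018,0.199],"dr":[0,0,5],"fingers":0.085},{"travel":[0.024,0.018,0.199],"dr":[0,0,5],"fingers":0.085},{"travel":[0.024,0.018,0.199],"dr":[0,0,5],"fingers":0.085},{"travel":[0.024,0.018,0.199],"dr":[0,0,5],"fingers":0.085}]' 
python3 - <<'E'
from h import *
s=env.get_state()
to(.388,.2443,.006,-5.3)
c,im=snap('wrist','pics/w2.png')
print(fitmount(c,im,.388,.2443,85))
E
```

```text
t: 4.55
eef_pos: [0.3883, 0.2421, 0.081]
orientation: [[0.095, 0.995, -0.001], [0.995, -0.095, -0.001], [-0.001, -0.001, -1.0]]
wrist_force: [0.1, -0.8, 0.6]
finger_gap: 0.0846
travel mm [ 2.2 -0.4 75. ] dr [-0.1  0.  -0.1] alt [1.000e-01 1.000e-01 1.799e+02] q [ 0.38  0.26 -0.5   0.82 -0.    2.05]
(array([388.6, 244.1,  83.8]), np.float64(0.955))
```

View pics/w2.png

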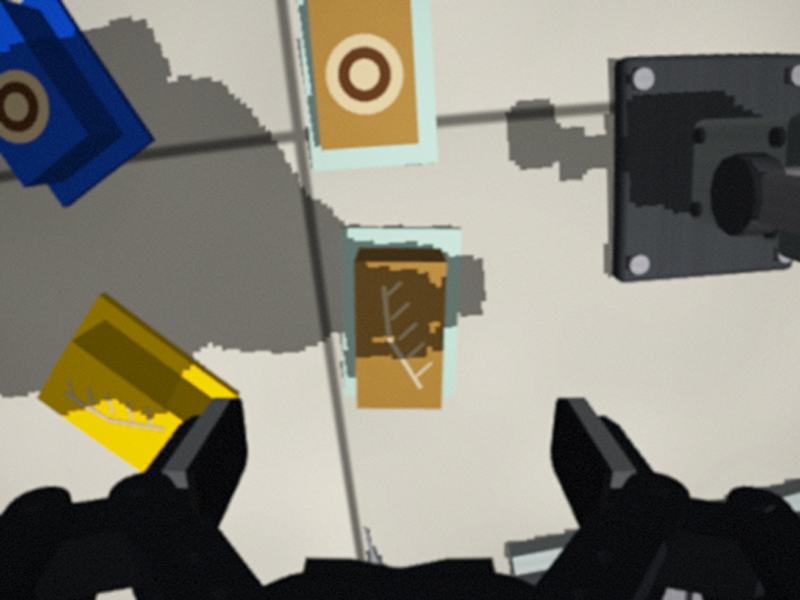

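The brown mount with the fern decal is centred between the fingers at (400,330), and the yellow one is clear at left (140,380). I descend and grip.

```bash
python3 -m pendant '[{"travel":[0.002,0,0.04],"dr":[0,0,0],"fingers":0.085},{"travel":[0.002,0,0.074],"dr":[0,0,0],"fingers":0.085},{"travel":[0.002,0,0.074],"dr":[0,0,0],"fingers":0.085},{"travel":[0.002,0,0.074],"dr":[0,0,0],"fingers":0.02},{"travel":[0.002,0,0.074],"dr":[0,0,0],"fingers":0.02},{"travel":[0.002,0,0.074],"dr":[0,0,0],"fingers":0.02},{"travel":[0.002,0,0.074],"dr":[0,0,0],"fingers":0.02},{"travel":[0.002,0,0.074],"dr":[0,0,0],"fingers":0.02}]' 60
```

```text
t: 5.4
eef_pos: [0.3893, 0.2455, 0.0076]
orientation: [[0.093, 0.996, 0.002], [0.996, -0.093, 0.001], [0.001, 0.002, -1.0]]
wrist_force: [-2.7, -2.4, 19.4]
finger_gap: 0.033
```

```bash
python3 -m pendant '[{"travel":[0,0,-0.05],"dr":[0,0,0],"fingers":0.02},{"travel":[0,0,-0.15],"dr":[0,0,0],"fingers":0.02},{"travel":[0,0,-0.15],"dr":[0,0,0],"fingers":0.02},{"travel":[0,0,-0.25],"dr":[0,0,0],"fingers":0.02},{"travel":[0,0,-0.25],"dr":[0,0,0],"fingers":0.02},{"travel":[0,0,-0.25],"dr":[0,0,0],"fingers":0.02},{"travel":[0,0,-0.25],"dr":[0,0,0],"fingers":0.02}]'
python3 - <<'E'
from h import *
to(.50,-.15,.34,6)
E
```

```text
t: 6.1
eef_pos: [0.3887, 0.2453, 0.2571]
orientation: [[0.093, 0.996, 0.002], [0.996, -0.093, 0.001], [0.001, 0.002, -1.0]]
wrist_force: [-0.6, -0.6, -1.6]
finger_gap: 0.0326
travel mm [-383.1  147.9  -83. ] dr [  0.1  -0.1 -11.4] alt [-1.000e-01 -2.000e-01  1.686e+02] q [ 0.39  0.14 -0.14  1.29  0.    2.05]
```

```bash
python3 -m pendant '[{"travel":[-0.383,0.148,-0.083],"dr":[0,0,-11.4],"fingers":0.02},{"travel":[-0.383,0.148,-0.083],"dr":[0,0,-11.4],"fingers":0.02},{"travel":[-0.383,0.148,-0.083],"dr":[0,0,-11.4],"fingers":0.02},{"travel":[-0.383,0.148,-0.083],"dr":[0,0,-11.4],"fingers":0.02},{"travel":[-0.383,0.148,-0.083],"dr":[0,0,-11.4],"fingers":0.02},{"travel":[-0.383,0.148,-0.083],"dr":[0,0,-11.4],"fingers":0.02},{"travel":[-0.383,0.148,-0.083],"dr":[0,0,-11.4],"fingers":0.02},{"travel":[-0.383,0.148,-0.083],"dr":[0,0,-11.4],"fingers":0.02}]'
python3 - <<'E'
from h import *
c,im=snap('wrist'); c,im=snap('wrist','pics/w3.png'); print(env.get_state()['eef_pos'],c['eye'])
np.save('w3.npy',im); import pickle; pickle.dump(c,open('w3.pkl','wb'))
E
```

```text
t: 6.9
eef_pos: [0.4926, -0.1269, 0.3329]
orientation: [[-0.105, 0.994, -0.002], [0.994, 0.105, 0.001], [0.001, -0.002, -1.0]]
wrist_force: [1.7, 0.9, -1.4]
finger_gap: 0.0326
[ 0.49384149 -0.12973049  0.33230197] [ 0.48707598 -0.05751606  0.47578093]
```

View pics/w3.png

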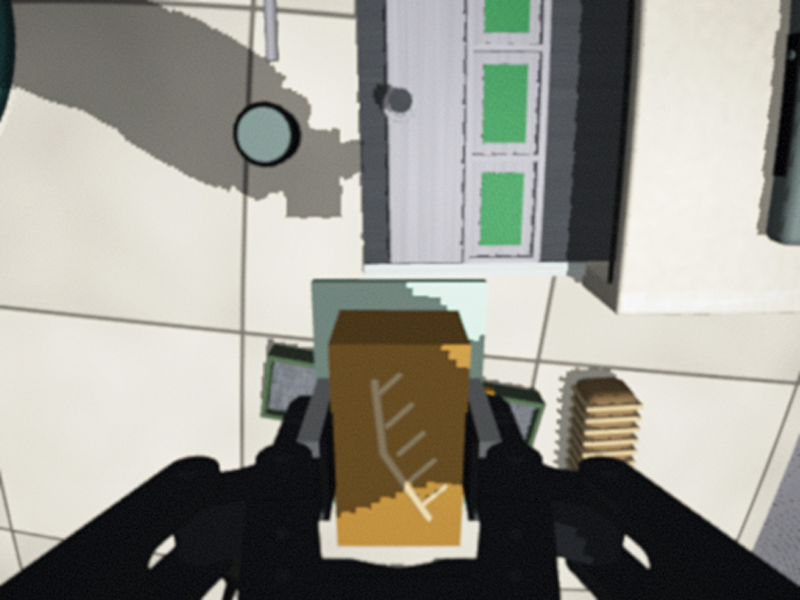

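```bash
cat >> h.py <<'E'
def greens(c,im,z=.02,amin=150):
    hsv=cv2.cvtColor(im,cv2.COLOR_RGB2HSV)
    m=((hsv[...,0]>50)&(hsv[...,0]<85)&(hsv[...,1]>110)&(hsv[...,2]>60)).astype(np.uint8)
    n,lab,st,cen=cv2.connectedComponentsWithStats(m); out=[]
    for i in range(1,n):
        if st[i,4]>amin:
            cn,_=cv2.findContours((lab==i).astype(np.uint8),cv2.RETR_EXTERNAL,cv2.CHAIN_APPROX_NONE)
            b=cv2.minAreaRect(cn[0]); out.append((np.round(b[0],1),st[i,4],np.round(atz(c,b[0],z)*1e3,1),np.round([ [*(atz(c,q,z)[:2]*1e3)] for q in cv2.boxPoints(b)],0).tolist()))
    return out
E
python3 - <<'E'
from h import *
import pickle
im=np.load('w3.npy');c=pickle.load(open('w3.pkl','rb'))
for g in greens(c,im): print(g)
ct,im=snap('top')
for g in greens(ct,im,amin=60): print(g)
E
```

```text
(array([324. ,   9.5]), np.int32(540), array([560.9,  47.7,  20. ]), [[543.0, 57.0], [575.0, 61.0], [579.0, 39.0], [546.0, 35.0]])
(array([323. ,  65.5]), np.int32(1246), array([569. , -19.1,  20. ]), [[557.0, -50.0], [549.0, 7.0], [581.0, 11.0], [590.0, -46.0]])
(array([320.6, 133.1]), np.int32(1078), array([ 578.6, -104.7,   20. ]), [[566.0, -136.0], [559.0, -77.0], [591.0, -74.0], [599.0, -133.0]])
```

```bash
python3 - <<'E'
from h import *
import pickle
im=np.load('w3.npy');c=pickle.load(open('w3.pkl','rb'))
p=np.array([ 0.49384149,-0.12973049,0.33230197])
for z in (.322,.325,.328): print(z,fitmount(c,im,p[0],p[1],96,z=z))
s=env.get_state();print(s['eef_pos'],s['orientation'][:,0], s['finger_gap'])
E
```

```text
0.322 (array([ 494.9, -135.8,   95.9]), np.float64(0.969))
0.325 (array([ 494.7, -134.4,   95.7]), np.float64(0.982))
0.328 (array([ 494.6, -133.3,   95.9]), np.float64(0.944))
[ 0.49308949 -0.12730957  0.33215659] [-0.10155101  0.99482958  0.00122552] 0.032633044002732356
```

```bash
python3 - <<'E'
from h import *
to(.578,-.1007,.065,6.5)
E
```

```text
travel mm [ 17.5  87.8 267. ] dr [-0.1 -0.1 -0.7] alt [-1.000e-01  2.000e-01  1.793e+02] q [-0.41  0.23  0.18  1.52 -0.    1.06]
```

```bash
python3 -m pendant '[{"travel":[0.017,0.088,0.15],"dr":[0,0,-0.7],"fingers":0.02},{"travel":[0.017,0.088,0.15],"dr":[0,0,-0.7],"fingers":0.02},{"travel":[0.017,0.088,0.15],"dr":[0,0,-0.7],"fingers":0.02},{"travel":[0.017,0.088,0.267],"dr":[0,0,-0.7],"fingers":0.02},{"travel":[0.017,0.088,0.267],"dr":[0,0,-0.7],"fingers":0.02},{"travel":[0.017,0.088,0.267],"dr":[0,0,-0.7],"fingers":0.02},{"travel":[0.017,0.088,0.267],"dr":[0,0,-0.7],"fingers":0.02},{"travel":[0.017,0.088,0.267],"dr":[0,0,-0.7],"fingers":0.02}]'
python3 - <<'E'
from h import *
c,im=snap('wrist','pics/w4.png'); s=env.get_state(); print(s['eef_pos'],s['orientation'][:,0])
for g in greens(c,im): print(g)
for z in (.055,.058,.061):print(fitmount(c,im,.578,-.105,96.5,z=z))
np.save('w4.npy',im)
E
```

```text
t: 7.85
eef_pos: [0.578, -0.0979, 0.0672]
orientation: [[-0.118, 0.993, -0.002], [0.993, 0.118, 0.001], [0.001, -0.001, -1.0]]
wrist_force: [0.4, -0.2, -0.0]
finger_gap: 0.0328
[ 0.57900283 -0.09841685  0.06845211] [-1.18007734e-01  9.93012592e-01 -4.08310040e-04]
(array([255.5,  82.5]), np.int32(7708), array([568.9, -19.3,  20. ]), [[548.0, 8.0], [583.0, 12.0], [591.0, -48.0], [554.0, -53.0]])
(array([ 578.3, -101. ,   96.8]), np.float64(0.953))
(array([ 578.4, -100.1,   96.6]), np.float64(0.987))
(array([578.2, -98.9,  96.6]), np.float64(0.961))
```

View pics/w4.png

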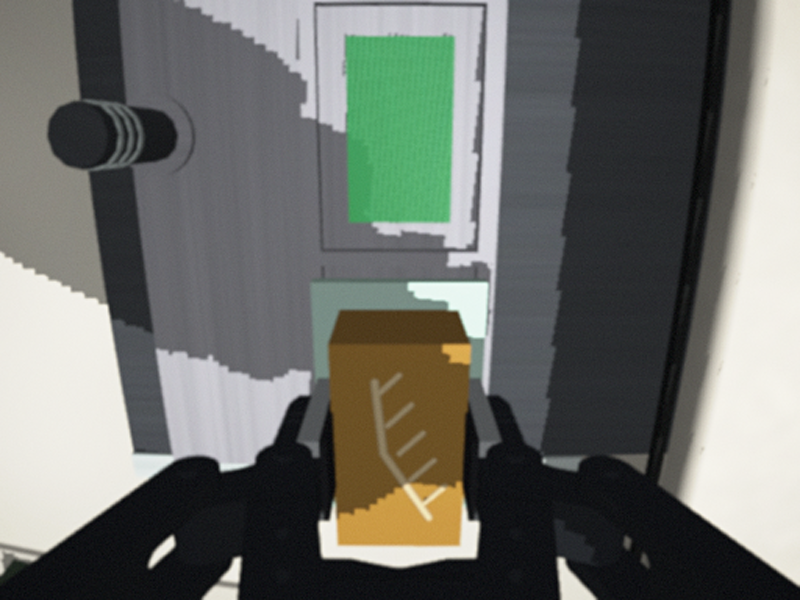

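```bash
python3 -m pendant '[{"travel":[-0.005,0,0.012],"dr":[0,0,0],"fingers":0.02},{"travel":[-0.005,0,0.03],"dr":[0,0,0],"fingers":0.02},{"travel":[-0.005,0,0.038],"dr":[0,0,0],"fingers":0.02},{"travel":[-0.005,0,0.038],"dr":[0,0,0],"fingers":0.02}]'
python3 - <<'E'
from h import *
c,im=snap('wrist','pics/w5.png'); s=env.get_state(); print(s['eef_pos'],s['wrist_force'])
for g in greens(c,im): print(g)
for z in (.018,.02,.022,.024):print(fitmount(c,im,.578,-.105,96.5,z=z))
E
```

```text
t: 8.3
eef_pos: [0.5791, -0.104, 0.0287]
orientation: [[-0.117, 0.993, -0.0], [0.993, 0.117, 0.0], [0.0, -0.0, -1.0]]
wrist_force: [-0.1, -0.8, -0.9]
finger_gap: 0.0328
[ 0.57939437 -0.10394693  0.02920102] [ 0.43143736  0.34162764 -0.66370631]
(array([254.,  70.]), np.int32(11749), array([568.9, -21.1,  20. ]), [[548.0, 5.0], [583.0, 9.0], [591.0, -48.0], [553.0, -53.0]])
(array([ 579.4, -106.7,   96.6]), np.float64(0.972))
(array([ 579.4, -105.8,   96.6]), np.float64(0.988))
(array([ 579.3, -105.1,   96.8]), np.float64(0.968))
(array([ 579.2, -104.5,   96.8]), np.float64(0.941))
```

View pics/w5.png

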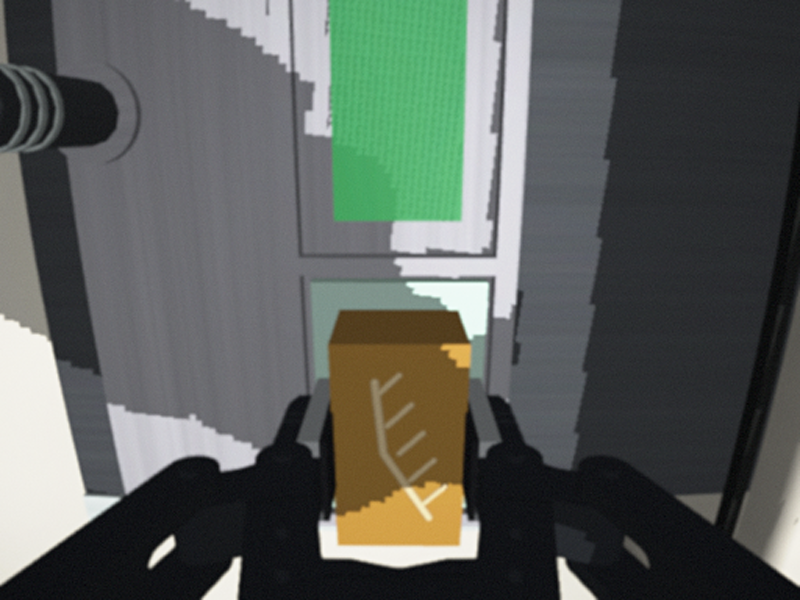

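```bash
python3 -m pendant '[{"travel":[-0.0015,0,0.001],"dr":[0,0,0],"fingers":0.02},{"travel":[-0.0015,0,0.001],"dr":[0,0,0],"fingers":0.05},{"travel":[-0.0015,0,0.001],"dr":[0,0,0],"fingers":0.06},{"travel":[-0.0015,0,0.001],"dr":[0,0,0],"fingers":0.06},{"travel":[-0.0015,0,-0.05],"dr":[0,0,0],"fingers":0.06},{"travel":[-0.0015,0,-0.1],"dr":[0,0,0],"fingers":0.085},{"travel":[-0.0015,0,-0.1],"dr":[0,0,0],"fingers":0.085}]'
python3 - <<'E'
from h import *
c,im=snap('wrist','pics/w6.png'); s=env.get_state(); print(s['eef_pos'],s['wrist_force'])
for g in greens(c,im): print(g)
for z in (.02,):print(fitmount(c,im,.578,-.105,96.5,z=z))
to(.386,.3455,.2,-1.8)
E
```

```text
t: 9.05
eef_pos: [0.5821, -0.106, 0.135]
orientation: [[-0.118, 0.993, 0.008], [0.993, 0.118, -0.003], [-0.004, 0.008, -1.0]]
wrist_force: [1.0, -0.3, -1.5]
finger_gap: 0.0844
[ 0.58117738 -0.10575493  0.13214016] [ 0.82196557 -0.17596657 -0.24967631]
(array([249.5,  71.5]), np.int32(4177), array([568.8, -19.3,  20. ]), [[548.0, 8.0], [582.0, 12.0], [590.0, -48.0], [554.0, -52.0]])
(array([ 580. , -107.4,   96.5]), np.float64(0.955))
travel mm [ 470.9 -140.4  -69.7] dr [0.3 0.1 8.5] alt [  -0.2    0.5 -171.5] q [-0.32  0.42 -0.09  1.06 -0.    1.14]
```

View pics/w6.png

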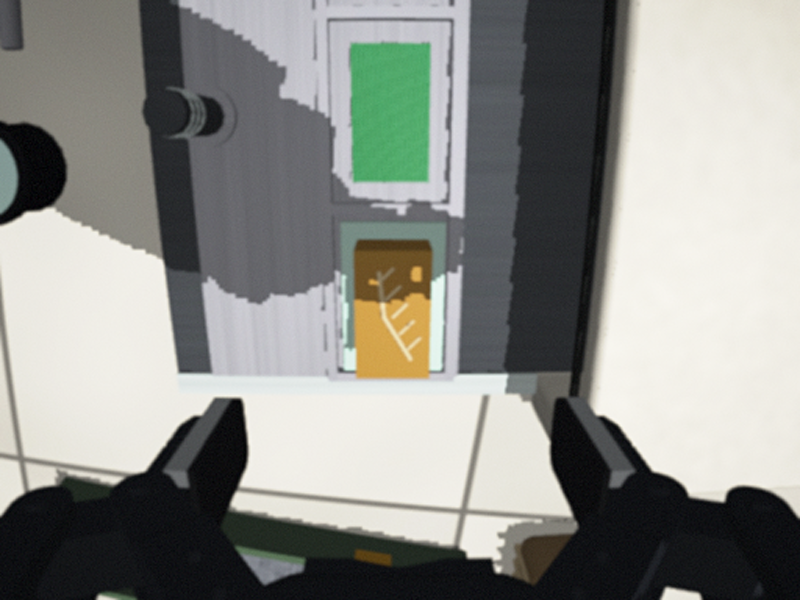

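The mount lies inside the right pocket (plate 340–445, 222–375, within the wall lines). Next is mount B.

```bash
python3 -m pendant '[{"travel":[0.05,-0.015,-0.07],"dr":[0,0,0],"fingers":0.085},{"travel":[0.471,-0.14,-0.07],"dr":[0,0,8.5],"fingers":0.085},{"travel":[0.471,-0.14,-0.07],"dr":[0,0,8.5],"fingers":0.085},{"travel":[0.471,-0.14,-0.07],"dr":[0,0,8.5],"fingers":0.085},{"travel":[0.471,-0.14,-0.07],"dr":[0,0,8.5],"fingers":0.085},{"travel":[0.471,-0.14,-0.07],"dr":[0,0,8.5],"fingers":0.085},{"travel":[0.471,-0.14,-0.07],"dr":[0,0,8.5],"fingers":0.085},{"travel":[0.471,-0.14,-0.07],"dr":[0,0,8.5],"fingers":0.085}]'
python3 - <<'E'
from h import *
to(.386,.3455,.12,-1.8)
E
```

```text
t: 9.9
eef_pos: [0.428, 0.2445, 0.191]
orientation: [[0.031, 1.0, -0.001], [1.0, -0.031, -0.0], [-0.0, -0.001, -1.0]]
wrist_force: [1.5, 0.0, 0.4]
finger_gap: 0.0849
travel mm [ 99.7 -45.1  71. ] dr [-0.  0.  0.] alt [-0.0e+00 -1.0e-01 -1.8e+02] q [ 0.35  0.23 -0.21  1.13  0.    1.96]
```

```bash
python3 -m pendant '[{"travel":[0.1,-0.045,0.071],"dr":[0,0,0],"fingers":0.085},{"travel":[0.1,-0.045,0.071],"dr":[0,0,0],"fingers":0.085},{"travel":[0.1,-0.045,0.071],"dr":[0,0,0],"fingers":0.085},{"travel":[0.1,-0.045,0.071],"dr":[0,0,0],"fingers":0.085},{"travel":[0.1,-0.045,0.071],"dr":[0,0,0],"fingers":0.085}]'
python3 - <<'E'
from h import *
c,im=snap('wrist'); 
r,i=fitmount(c,im,.386,.3455,88); print(r,i)
to(r[0]/1e3,r[1]/1e3,.007,r[2]-90)
c,im=snap('wrist','pics/w7.png'); 
r,i=fitmount(c,im,.386,.3455,88); print(r,i)
E
```

```text
t: 10.4
eef_pos: [0.387, 0.3442, 0.1198]
orientation: [[0.029, 1.0, -0.001], [1.0, -0.029, -0.001], [-0.001, -0.001, -1.0]]
wrist_force: [0.8, -0.7, -0.1]
finger_gap: 0.0851
[385.9 345.5  88.3] 0.947
travel mm [  1.6  -1.7 113.4] dr [-0.   0.  -0.1] alt [  0.    0.  179.9] q [ 0.57  0.31 -0.29  0.97 -0.    2.17]
[385.7 345.4  88.1] 0.949
```

View pics/w7.png

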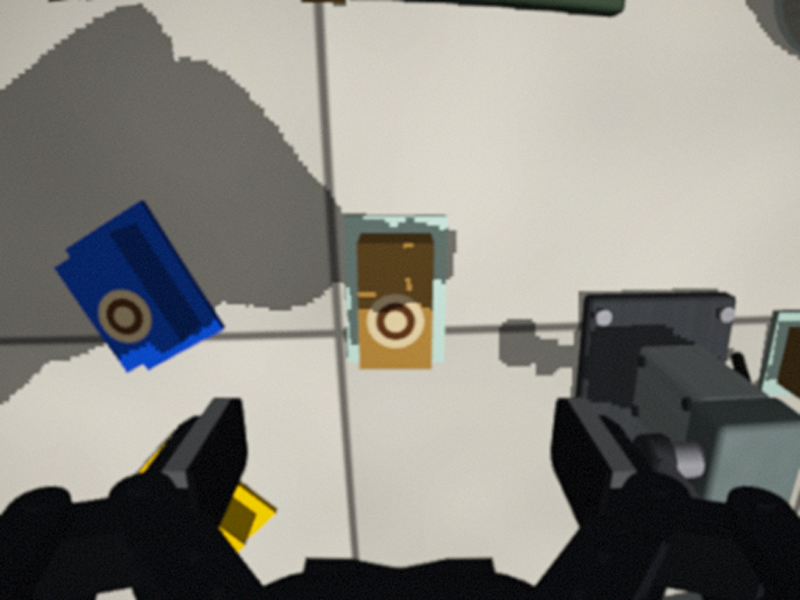

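The brown mount with the ring decal is ahead at (395,300). The blue look-alike at (125,290) and the yellow one are clear. I descend and grip.

```bash
python3 -m pendant '[{"travel":[0.001,-0.001,0.05],"dr":[0,0,0],"fingers":0.085},{"travel":[0.001,-0.001,0.095],"dr":[0,0,0],"fingers":0.085},{"travel":[0.001,-0.001,0.113],"dr":[0,0,0],"fingers":0.07},{"travel":[0.001,-0.001,0.113],"dr":[0,0,0],"fingers":0.02},{"travel":[0.001,-0.001,0.113],"dr":[0,0,0],"fingers":0.02},{"travel":[0.001,-0.001,0.113],"dr":[0,0,0],"fingers":0.02},{"travel":[0.001,-0.001,0.113],"dr":[0,0,0],"fingers":0.02},{"travel":[0.001,-0.001,0.113],"dr":[0,0,0],"fingers":0.02}]'
python3 -m pendant '[{"travel":[0,0,-0.04],"dr":[0,0,0],"fingers":0.02},{"travel":[0,0,-0.09],"dr":[0,0,0],"fingers":0.02},{"travel":[0,0,-0.14],"dr":[0,0,0],"fingers":0.02},{"travel":[0,0,-0.17],"dr":[0,0,0],"fingers":0.02},{"travel":[0,0,-0.17],"dr":[0,0,0],"fingers":0.02}]'
python3 - <<'E'
from h import *
c,im=snap('wrist')
s=env.get_state();print(s['eef_pos'],s['finger_gap'])
for dz in (-.003,0,.003): print(fitmount(c,im,s['eef_pos'][0],s['eef_pos'][1],88,z=s['eef_pos'][2]-.0076+dz))
to(.569,-.018,.065,6.5)
E
```

```text
t: 11.3
eef_pos: [0.3879, 0.3457, 0.0093]
orientation: [[0.031, 1.0, 0.003], [1.0, -0.031, 0.001], [0.001, 0.003, -1.0]]
wrist_force: [0.5, -2.4, 8.5]
finger_gap: 0.0328
t: 11.8
eef_pos: [0.3885, 0.3464, 0.1828]
orientation: [[0.031, 1.0, 0.007], [1.0, -0.031, 0.005], [0.005, 0.007, -1.0]]
wrist_force: [-0.0, 0.1, -1.3]
finger_gap: 0.0328
[0.38768234 0.34590125 0.18018156] 0.03276160343509976
(array([388.3, 345.1,  88.3]), np.float64(0.967))
(array([388.3, 346. ,  88.1]), np.float64(0.987))
(array([388.4, 346.9,  88.1]), np.float64(0.95))
travel mm [-358.5  191.9  114.9] dr [ 0.3 -0.1 -8.3] alt [ -0.2  -0.4 171.7] q [ 0.57  0.27 -0.18  1.12  0.    2.17]
```

```bash
python3 -m pendant '[{"travel":[-0.358,0.192,-0.01],"dr":[0,0,-8.3],"fingers":0.02},{"travel":[-0.358,0.192,-0.01],"dr":[0,0,-8.3],"fingers":0.02},{"travel":[-0.358,0.192,-0.01],"dr":[0,0,-8.3],"fingers":0.02},{"travel":[-0.358,0.192,-0.01],"dr":[0,0,-8.3],"fingers":0.02},{"travel":[-0.358,0.192,-0.01],"dr":[0,0,-8.3],"fingers":0.02},{"travel":[-0.358,0.192,-0.01],"dr":[0,0,-8.3],"fingers":0.02},{"travel":[-0.358,0.192,-0.01],"dr":[0,0,-8.3],"fingers":0.02},{"travel":[-0.358,0.192,-0.01],"dr":[0,0,-8.3],"fingers":0.02}]'
python3 - <<'E'
from h import *
to(.569,-.018,.065,6.5)
E
```

```text
t: 12.65
eef_pos: [0.5626, -0.0105, 0.1866]
orientation: [[-0.114, 0.994, -0.001], [0.994, 0.114, 0.0], [0.0, -0.001, -1.0]]
wrist_force: [1.6, 1.7, -2.2]
finger_gap: 0.0329
travel mm [ -8.2   5.6 121.5] dr [-0.1 -0.   0. ] alt [ 0.0e+00 -1.0e-01 -1.8e+02] q [-0.16  0.34 -0.05  1.18  0.    1.29]
```

```bash
python3 -m pendant '[{"travel":[-0.008,0.005,0.05],"dr":[0,0,0],"fingers":0.02},{"travel":[-0.008,0.005,0.1],"dr":[0,0,0],"fingers":0.02},{"travel":[-0.008,0.005,0.121],"dr":[0,0,0],"fingers":0.02},{"travel":[-0.008,0.005,0.121],"dr":[0,0,0],"fingers":0.02},{"travel":[-0.008,0.005,0.121],"dr":[0,0,0],"fingers":0.02}]'
python3 - <<'E'
from h import *
c,im=snap('wrist','pics/w8.png')
s=env.get_state();print(s['eef_pos'],s['finger_gap'])
for g in greens(c,im): print(g)
for dz in (-.003,0,.003): print(fitmount(c,im,s['eef_pos'][0],s['eef_pos'][1],96.5,z=s['eef_pos'][2]-.0086+dz))
E
```

```text
t: 13.15
eef_pos: [0.5684, -0.0158, 0.0666]
orientation: [[-0.114, 0.993, -0.0], [0.993, 0.114, 0.0], [0.0, -0.0, -1.0]]
wrist_force: [0.6, 0.6, -2.0]
finger_gap: 0.0329
[ 0.56907148 -0.01582248  0.06746142] 0.03267225183329136
(array([254.5,  76. ]), np.int32(7849), array([558.7,  66.1,  20. ]), [[538.0, 94.0], [572.0, 98.0], [581.0, 37.0], [544.0, 33.0]])
(array([568.5, -16.4,  96.5]), np.float64(0.934))
(array([568.5, -15.5,  96.6]), np.float64(0.919))
(array([568.4, -14.5,  96.5]), np.float64(0.903))
```

View pics/w8.png

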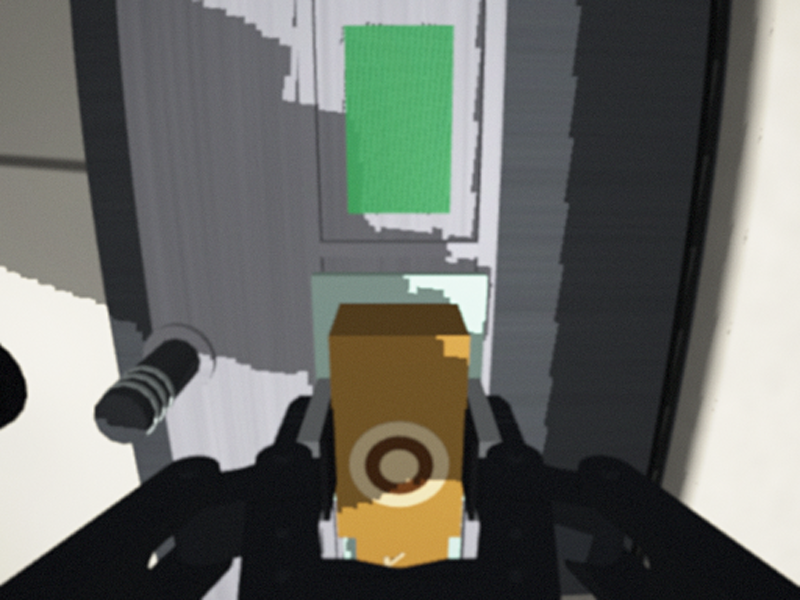

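```bash
python3 -m pendant '[{"travel":[-0.0045,0,0.012],"dr":[0,0,0],"fingers":0.02},{"travel":[-0.0045,0,0.03],"dr":[0,0,0],"fingers":0.02},{"travel":[-0.0045,0,0.037],"dr":[0,0,0],"fingers":0.02},{"travel":[-0.0045,0,0.037],"dr":[0,0,0],"fingers":0.02}]'
python3 - <<'E'
from h import *
c,im=snap('wrist','pics/w9.png'); s=env.get_state(); print(s['eef_pos'],s['wrist_force'])
for z in (.018,.02,.022,.024):print(fitmount(c,im,.569,-.019,96.5,z=z))
E
```

```text
t: 13.6
eef_pos: [0.5697, -0.0205, 0.0297]
orientation: [[-0.114, 0.993, 0.002], [0.993, 0.114, -0.0], [-0.0, 0.002, -1.0]]
wrist_force: [0.0, -0.2, -1.9]
finger_gap: 0.0327
[ 0.56950646 -0.02043822  0.02969187] [ 0.54899974  0.32290271 -1.78737826]
(array([569.9, -21.9,  96.5]), np.float64(0.977))
(array([569.8, -20.7,  96.5]), np.float64(0.985))
(array([569.7, -20.1,  96.5]), np.float64(0.963))
(array([569.5, -19.5,  96.5]), np.float64(0.937))
```

View pics/w9.png

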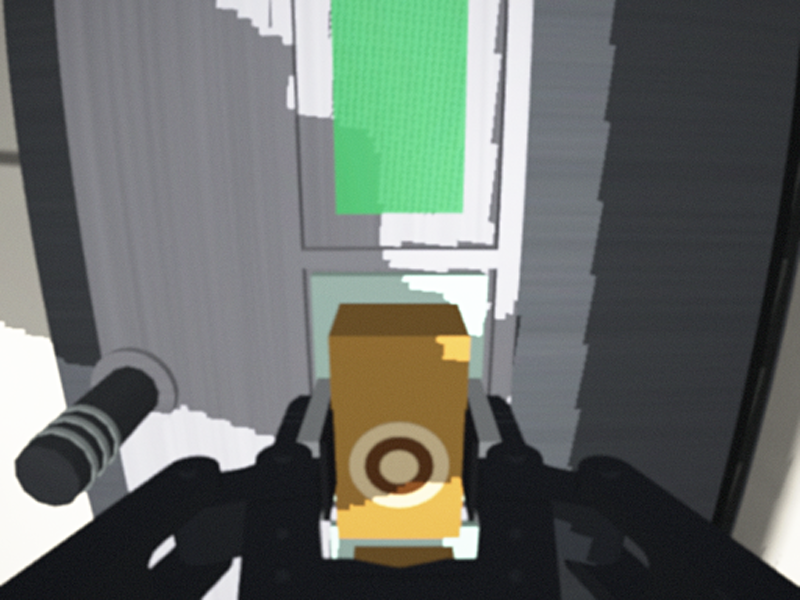

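Plate inside the mid pocket outline, about 1 mm from the upper wall. I nudge by −1 mm, lower and release.

```bash
python3 -m pendant '[{"travel":[-0.001,0,0.0015],"dr":[0,0,0],"fingers":0.02},{"travel":[-0.001,0,0.0015],"dr":[0,0,0],"fingers":0.05},{"travel":[-0.001,0,0.0015],"dr":[0,0,0],"fingers":0.06},{"travel":[-0.001,0,0.0015],"dr":[0,0,0],"fingers":0.06},{"travel":[-0.001,0,-0.05],"dr":[0,0,0],"fingers":0.06},{"travel":[-0.001,0,-0.1],"dr":[0,0,0],"fingers":0.085},{"travel":[-0.001,0,-0.15],"dr":[0,0,0],"fingers":0.085},{"travel":[-0.001,0,-0.17],"dr":[0,0,0],"fingers":0.085}]'
python3 - <<'E'
from h import *
c,im=snap('wrist');c,im=snap('wrist','pics/w10.png'); s=env.get_state(); print(s['eef_pos'],s['q'])
print(fitmount(c,im,.569,-.019,96.5,z=.02),fitmount(c,im,.579,-.105,96.5,z=.02))
snap('top','pics/top3.png',crop=(125,110,330,270)); snap('scene','pics/sc3.png',crop=(290,120,420,260))
to(.60,.15,.26,90);to(.60,.15,.26,-90)
E
```

```text
t: 14.45
eef_pos: [0.5702, -0.0215, 0.2038]
orientation: [[-0.114, 0.993, 0.005], [0.993, 0.114, -0.001], [-0.002, 0.005, -1.0]]
wrist_force: [0.2, 0.1, -0.6]
finger_gap: 0.0852
[ 0.57050567 -0.02155914  0.20261662] [-1.80443057e-01  3.47604864e-01 -1.75832871e-03  1.21600386e+00
 -8.07564012e-05  1.27613690e+00]
(array([569.9, -21.4,  96.6]), np.float64(0.941)) (array([ 581.5, -107.8,   96.4]), np.float64(0.929))
travel mm [166.7  50.2 -61. ] dr [  0.    0.  -83.5] alt [ 0.  -0.  96.5] q [-0.18  0.35 -0.01  1.21 -0.    1.28]
travel mm [166.7  50.2 -61. ] dr [  0.    0.  -83.5] alt [ 0.  -0.  96.5] q [-0.18  0.35 -0.01  1.21 -0.    1.28]
```

View pics/w10.png

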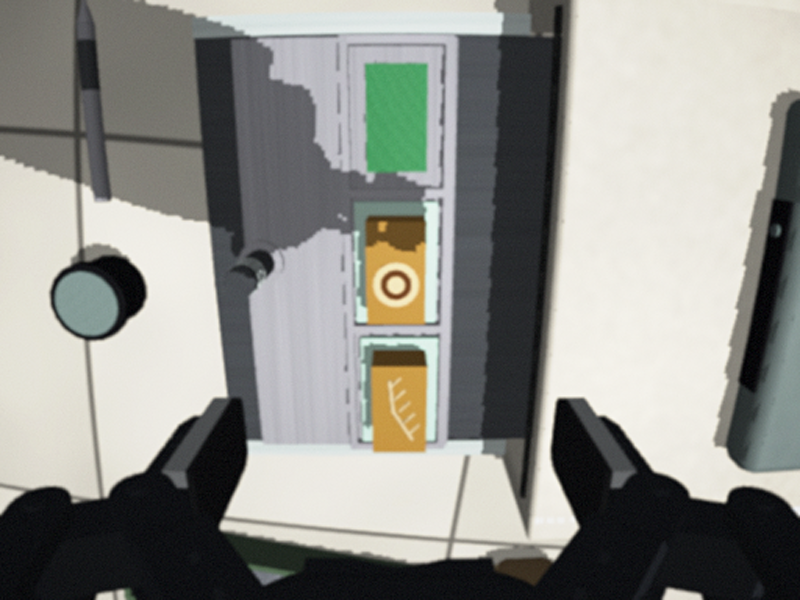

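View pics/sc3.png

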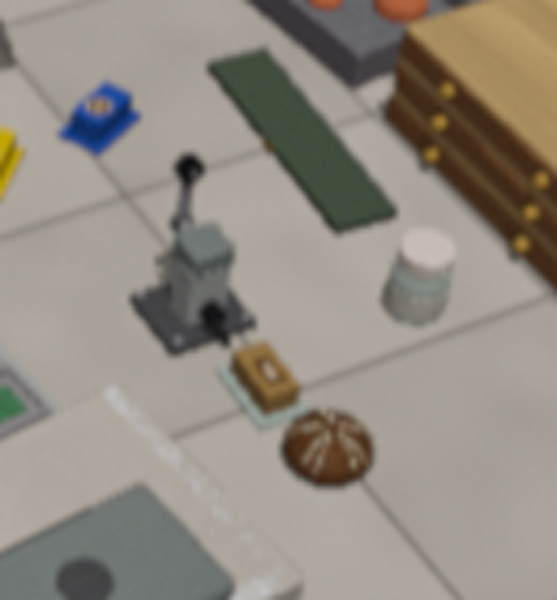

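```bash
python3 -m pendant '[{"travel":[0,0,-0.05],"dr":[0,0,-8.5],"fingers":0.085},{"travel":[0,0,-0.06],"dr":[0,0,-17],"fingers":0.085},{"travel":[0,0,-0.06],"dr":[0,0,-25.5],"fingers":0.085},{"travel":[0,0,-0.06],"dr":[0,0,-34],"fingers":0.085},{"travel":[0,0,-0.06],"dr":[0,0,-42.5],"fingers":0.085},{"travel":[0,0,-0.06],"dr":[0,0,-51],"fingers":0.085},{"travel":[0,0,-0.06],"dr":[0,0,-59.5],"fingers":0.085},{"travel":[0,0,-0.06],"dr":[0,0,-68],"fingers":0.085}]'
python3 -m pendant '[{"travel":[0,0,0],"dr":[0,0,-8.5],"fingers":0.085},{"travel":[0,0,0],"dr":[0,0,-17],"fingers":0.085},{"travel":[0,0,0],"dr":[0,0,-25.5],"fingers":0.085},{"travel":[0,0,0],"dr":[0,0,-34],"fingers":0.085},{"travel":[0,0,0],"dr":[0,0,-42.5],"fingers":0.085},{"travel":[0,0,0],"dr":[0,0,-51],"fingers":0.085},{"travel":[0,0,0],"dr":[0,0,-59.5],"fingers":0.085},{"travel":[0,0,0],"dr":[0,0,-68],"fingers":0.085}]'
python3 -m pendant '[{"travel":[0,0,0],"dr":[0,0,-8.5],"fingers":0.085},{"travel":[0,0,0],"dr":[0,0,-17],"fingers":0.085},{"travel":[0,0,0],"dr":[0,0,-25.5],"fingers":0.085},{"travel":[0,0,0],"dr":[0,0,-34],"fingers":0.085},{"travel":[0,0,0],"dr":[0,0,-42.5],"fingers":0.085},{"travel":[0,0,0],"dr":[0,0,-51],"fingers":0.085},{"travel":[0,0,0],"dr":[0,0,-59.5],"fingers":0.085},{"travel":[0,0,0],"dr":[0,0,-68],"fingers":0.085}]'
python3 - <<'E'
from h import *
to(.55,.303,.25,-92);
E
```

```text
t: 15.45
eef_pos: [0.5686, -0.0212, 0.2575]
orientation: [[-0.965, 0.261, -0.003], [0.261, 0.965, 0.0], [0.003, -0.0, -1.0]]
wrist_force: [-0.6, 0.1, 0.1]
finger_gap: 0.085
t: 16.25
eef_pos: [0.5686, -0.0212, 0.2575]
orientation: [[-0.603, -0.797, -0.003], [-0.797, 0.603, 0.0], [0.001, 0.002, -1.0]]
wrist_force: [-0.2, -0.1, 1.1]
finger_gap: 0.0851
t: 17.05
eef_pos: [0.5686, -0.0212, 0.2575]
orientation: [[0.513, -0.858, -0.003], [-0.858, -0.513, 0.0], [-0.002, 0.002, -1.0]]
wrist_force: [-0.3, -0.5, -0.5]
finger_gap: 0.0849
travel mm [-287.8 -150.5    7.7] dr [  0.1   0.2 -57.1] alt [ 2.000e-01 -1.000e-01  1.229e+02] q [-0.18  0.34  0.13  1.37 -0.   -2.29]
```

```bash
python3 -m pendant '[{"travel":[-0.288,-0.15,0],"dr":[0,0,-57],"fingers":0.085},{"travel":[-0.288,-0.15,0],"dr":[0,0,-57],"fingers":0.085},{"travel":[-0.288,-0.15,0],"dr":[0,0,-57],"fingers":0.085},{"travel":[-0.288,-0.15,0],"dr":[0,0,-57],"fingers":0.085},{"travel":[-0.288,-0.15,0],"dr":[0,0,-57],"fingers":0.085},{"travel":[-0.288,-0.15,0],"dr":[0,0,-57],"fingers":0.085},{"travel":[-0.288,-0.15,0],"dr":[0,0,-57],"fingers":0.085},{"travel":[-0.288,-0.15,0],"dr":[0,0,-57],"fingers":0.085}]'
python3 -m pendant '[{"travel":[0,0,0],"dr":[0,0,0],"fingers":0.085}]'
python3 - <<'E'
from h import *
c,im=snap('wrist','pics/w11.png'); 
r,i=fitmount(c,im,.631,.303,-2); print(r,i)
to(r[0]/1e3,r[1]/1e3,.12,-92);
E
```

```text
t: 17.85
eef_pos: [0.5509, 0.306, 0.2569]
orientation: [[0.999, -0.036, -0.003], [-0.036, -0.999, -0.001], [-0.003, 0.001, -1.0]]
wrist_force: [0.1, -0.4, -0.9]
finger_gap: 0.0851
t: 17.95
eef_pos: [0.5515, 0.3031, 0.2577]
orientation: [[0.999, -0.043, -0.002], [-0.043, -0.999, -0.001], [-0.002, 0.001, -1.0]]
wrist_force: [-0.5, 0.1, 0.3]
finger_gap: 0.085
[628.3 302.8  -1.9] 0.93
travel mm [ 76.7  -3.9 138. ] dr [ 0.1  0.1 -0.5] alt [ 2.000e-01 -1.000e-01  1.795e+02] q [ 0.37  0.45  0.31  1.43 -0.   -2.73]
```

View pics/w11.png

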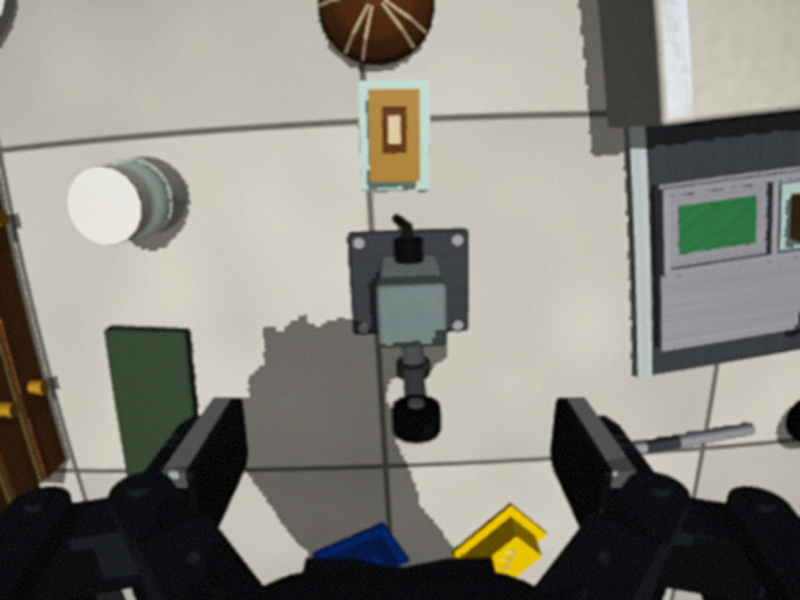

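```bash
python3 -m pendant '[{"travel":[0.05,-0.003,0.01],"dr":[0,0,0],"fingers":0.085},{"travel":[0.077,-0.004,0.05],"dr":[0,0,-0.5],"fingers":0.085},{"travel":[0.077,-0.004,0.1],"dr":[0,0,-0.5],"fingers":0.085},{"travel":[0.077,-0.004,0.138],"dr":[0,0,-0.5],"fingers":0.085},{"travel":[0.077,-0.004,0.138],"dr":[0,0,-0.5],"fingers":0.085},{"travel":[0.077,-0.004,0.138],"dr":[0,0,-0.5],"fingers":0.085}]'
python3 - <<'E'
from h import *
c,im=snap('wrist');c,im=snap('wrist','pics/w12.png'); 
r,i=fitmount(c,im,.629,.303,-2); print(r,i)
to(r[0]/1e3,r[1]/1e3,.0075,r[2]-90);
E
```

```text
t: 18.6
eef_pos: [0.6293, 0.3027, 0.1223]
orientation: [[0.999, -0.036, -0.0], [-0.036, -0.999, -0.0], [-0.0, 0.0, -1.0]]
wrist_force: [0.5, 0.0, 1.3]
finger_gap: 0.0851
[628.6 302.8  -1.4] 0.955
travel mm [ -2.    1.  116.6] dr [-0.1 -0.2 -0.6] alt [-3.000e-01  1.000e-01  1.794e+02] q [ 0.33  0.61  0.23  1.19 -0.   -2.77]
```

View pics/w12.png

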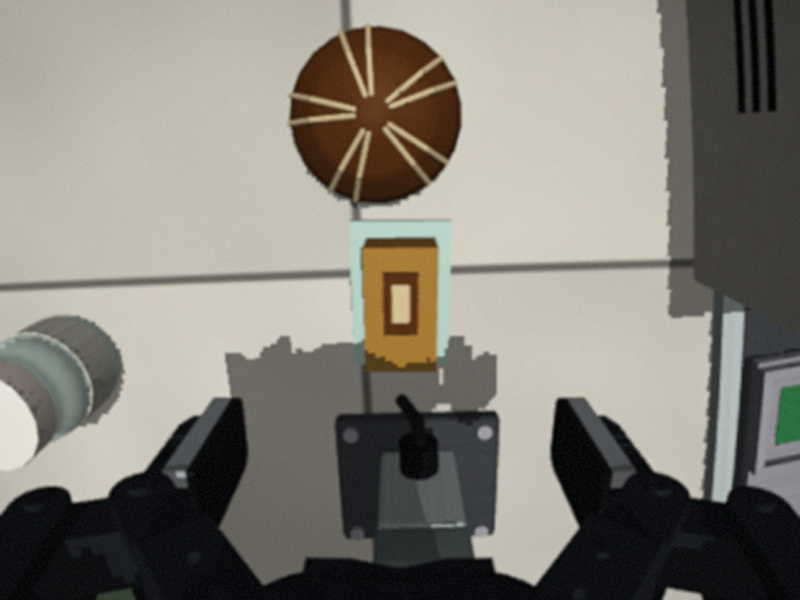

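```bash
python3 -m pendant '[{"travel":[-0.001,0.001,0.05],"dr":[0,0,-0.5],"fingers":0.085},{"travel":[-0.001,0.001,0.095],"dr":[0,0,-0.5],"fingers":0.085},{"travel":[-0.001,0.001,0.114],"dr":[0,0,-0.5],"fingers":0.07},{"travel":[-0.001,0.001,0.114],"dr":[0,0,-0.5],"fingers":0.02},{"travel":[-0.001,0.001,0.114],"dr":[0,0,-0.5],"fingers":0.02},{"travel":[-0.001,0.001,0.114],"dr":[0,0,-0.5],"fingers":0.02},{"travel":[-0.001,0.001,0.114],"dr":[0,0,-0.5],"fingers":0.02},{"travel":[-0.001,0.001,0.114],"dr":[0,0,-0.5],"fingers":0.02}]'
python3 -m pendant '[{"travel":[0,0,-0.04],"dr":[0,0,0],"fingers":0.02},{"travel":[0,0,-0.09],"dr":[0,0,0],"fingers":0.02},{"travel":[0,0,-0.14],"dr":[0,0,0],"fingers":0.02},{"travel":[0,0,-0.19],"dr":[0,0,0],"fingers":0.02},{"travel":[0,0,-0.22],"dr":[0,0,0],"fingers":0.02},{"travel":[0,0,-0.22],"dr":[0,0,0],"fingers":0.02}]'
python3 - <<'E'
from h import *
c,im=snap('wrist')
s=env.get_state();print(s['eef_pos'],s['finger_gap'])
for dz in (-.003,0,.003): print(fitmount(c,im,s['eef_pos'][0],s['eef_pos'][1],-2,z=s['eef_pos'][2]-.0086+dz))
to(.559,.066,.2,186.5)
E
```

```text
t: 19.5
eef_pos: [0.6298, 0.3033, 0.0103]
orientation: [[1.0, -0.025, 0.004], [-0.025, -1.0, 0.002], [0.004, -0.002, -1.0]]
wrist_force: [-0.7, 0.6, 7.0]
finger_gap: 0.0328
t: 20.1
eef_pos: [0.6296, 0.3033, 0.2341]
orientation: [[1.0, -0.025, 0.009], [-0.025, -1.0, 0.003], [0.009, -0.003, -1.0]]
wrist_force: [0.3, 0.9, -0.9]
finger_gap: 0.0329
[0.62904473 0.30307619 0.23099907] 0.03275922564448313
(array([627.3, 303.3,  -1.4]), np.float64(0.963))
(array([628.3, 303.2,  -1.5]), np.float64(0.986))
(array([629.2, 303.2,  -1.5]), np.float64(0.955))
travel mm [-64.2 238.8  30.1] dr [-0.3 -0.2 82. ] alt [  0.2  -0.3 -98. ] q [ 0.33  0.58  0.47  1.45  0.   -2.78]
```

```bash
python3 -m pendant '[{"travel":[-0.016,0.048,0],"dr":[0,0,8],"fingers":0.02},{"travel":[-0.032,0.096,0],"dr":[0,0,16],"fingers":0.02},{"travel":[-0.048,0.144,0],"dr":[0,0,24],"fingers":0.02},{"travel":[-0.064,0.19,0],"dr":[0,0,32],"fingers":0.02},{"travel":[-0.064,0.239,0],"dr":[0,0,40],"fingers":0.02},{"travel":[-0.064,0.239,0],"dr":[0,0,48],"fingers":0.02},{"travel":[-0.064,0.239,0],"dr":[0,0,56],"fingers":0.02},{"travel":[-0.064,0.239,0],"dr":[0,0,64],"fingers":0.02}]'
python3 - <<'E'
from h import *
to(.559,.066,.2,186.5)
E
```

```text
t: 20.95
eef_pos: [0.5575, 0.0649, 0.2269]
orientation: [[0.409, -0.912, -0.001], [-0.912, -0.409, 0.0], [-0.0, 0.0, -1.0]]
wrist_force: [0.4, -0.3, -0.7]
finger_gap: 0.0327
travel mm [-0.4 -1.9 26.9] dr [ 0.   0.  17.7] alt [  -0.     0.  -162.3] q [-0.03  0.33  0.03  1.28  0.   -2.02]
```

```bash
python3 -m pendant '[{"travel":[0,-0.002,0.03],"dr":[0,0,8.5],"fingers":0.02},{"travel":[0,-0.002,0.06],"dr":[0,0,17.7],"fingers":0.02},{"travel":[0,-0.002,0.1],"dr":[0,0,17.7],"fingers":0.02},{"travel":[0,-0.002,0.14],"dr":[0,0,17.7],"fingers":0.02},{"travel":[0,-0.002,0.16],"dr":[0,0,17.7],"fingers":0.02},{"travel":[0,-0.002,0.16],"dr":[0,0,17.7],"fingers":0.02}]'
python3 - <<'E'
from h import *
c,im=snap('wrist','pics/w13.png')
s=env.get_state();print(s['eef_pos'],s['finger_gap'],s['orientation'][:,0])
for dz in (-.003,0,.003): print(fitmount(c,im,s['eef_pos'][0],s['eef_pos'][1],96.5,z=s['eef_pos'][2]-.0093+dz))
print(fitmount(c,im,.5695,-.0205,96.5,z=.02))
to(.559,.0653,.0285,186.5)
E
```

```text
t: 21.55
eef_pos: [0.5575, 0.0663, 0.0645]
orientation: [[0.119, -0.993, -0.005], [-0.993, -0.119, 0.0], [-0.001, 0.005, -1.0]]
wrist_force: [-0.5, 0.4, -1.6]
finger_gap: 0.0327
[0.55869249 0.06628756 0.06651831] 0.032689791558589115 [ 1.19061380e-01 -9.92886819e-01 -3.91131128e-04]
(array([557.4,  67.1,  96.8]), np.float64(0.976))
(array([557.7,  66.2,  96.8]), np.float64(0.937))
(array([558. ,  65.3,  96.6]), np.float64(0.897))
(array([569.8, -20.6,  96.6]), np.float64(0.983))
travel mm [ 1.  -0.3 38. ] dr [0.1 0.  0.3] alt [  -0.     0.2 -179.7] q [-0.03  0.43 -0.27  0.88  0.   -1.72]
```

View pics/w13.png

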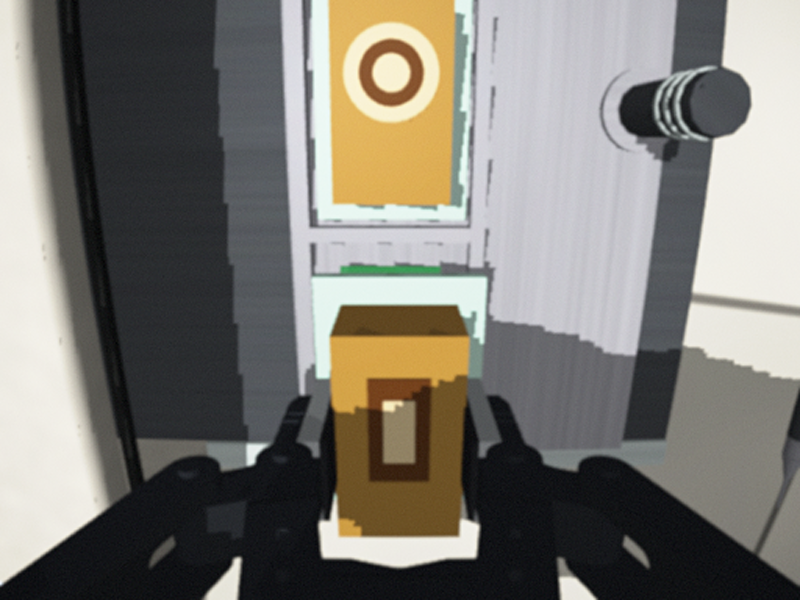

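```bash
python3 -m pendant '[{"travel":[0,-0.001,0.015],"dr":[0,0,0],"fingers":0.02},{"travel":[0,-0.001,0.031],"dr":[0,0,0],"fingers":0.02},{"travel":[0,-0.001,0.031],"dr":[0,0,0],"fingers":0.02}]'
python3 - <<'E'
from h import *
c,im=snap('wrist','pics/w14.png')
s=env.get_state();print(s['eef_pos'],s['wrist_force'])
E
```

```text
t: 21.9
eef_pos: [0.5605, 0.0664, 0.0363]
orientation: [[0.119, -0.993, -0.001], [-0.993, -0.119, 0.0], [-0.0, 0.001, -1.0]]
wrist_force: [-0.2, -0.3, -1.3]
finger_gap: 0.0329
[0.5609343  0.06636066 0.03716303] [-0.30143415 -0.40230882 -0.69951111]
```

View pics/w14.png

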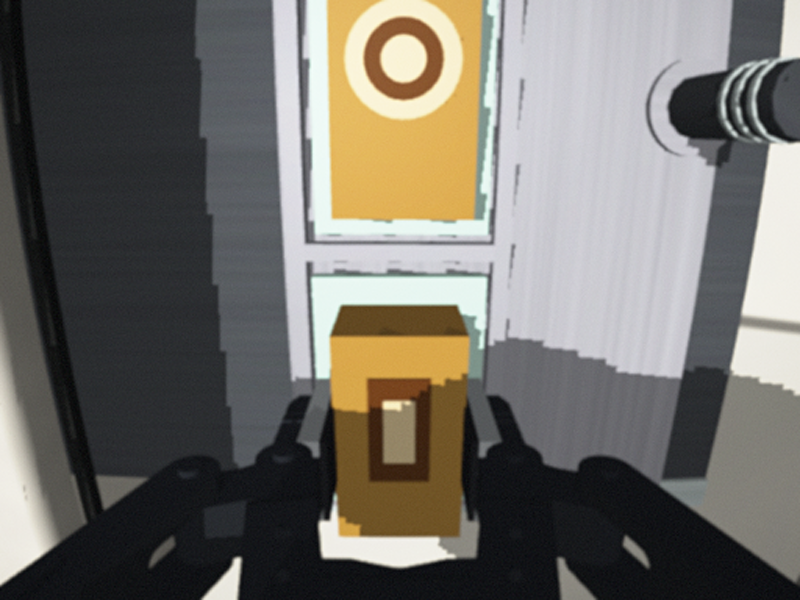

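```bash
python3 -m pendant '[{"travel":[0,0,0.004],"dr":[0,0,0],"fingers":0.02},{"travel":[0,0,0.0075],"dr":[0,0,0],"fingers":0.02},{"travel":[0,0,0.0075],"dr":[0,0,0],"fingers":0.02}]'
python3 - <<'E'
from h import *
c,im=snap('wrist','pics/w15.png')
s=env.get_state();print(s['eef_pos'],s['wrist_force'])
E
```

```text
t: 22.25
eef_pos: [0.5623, 0.0665, 0.0303]
orientation: [[0.119, -0.993, 0.004], [-0.993, -0.119, 0.0], [0.0, -0.004, -1.0]]
wrist_force: [-0.1, 1.3, 10.9]
finger_gap: 0.0328
[0.56230635 0.06649217 0.03030642] [ 0.64689846  1.2910892  10.35745577]
```

View pics/w15.png

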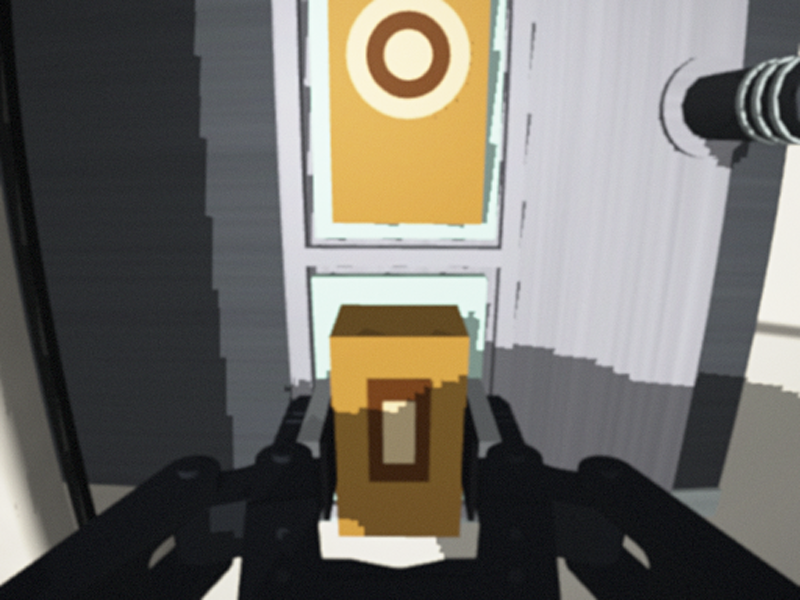

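```bash
python3 -m pendant '[{"travel":[0,0.0005,0.0065],"dr":[0,0,0],"fingers":0.04},{"travel":[0,0.0005,0.0065],"dr":[0,0,0],"fingers":0.05},{"travel":[0,0.0005,0.0065],"dr":[0,0,0],"fingers":0.06},{"travel":[0,0.0005,0.0065],"dr":[0,0,0],"fingers":0.06},{"travel":[0,0,-0.05],"dr":[0,0,0],"fingers":0.06},{"travel":[0,0,-0.1],"dr":[0,0,0],"fingers":0.085},{"travel":[0,0,-0.15],"dr":[0,0,0],"fingers":0.085},{"travel":[0,0,-0.17],"dr":[0,0,0],"fingers":0.085}]'
python3 - <<'E'
from h import *
c,im=snap('wrist');c,im=snap('wrist','pics/w16.png'); s=env.get_state(); print(s['eef_pos'],s['q'])
print(fitmount(c,im,.56,.0665,96.5,z=.02),fitmount(c,im,.569,-.019,96.5,z=.02),fitmount(c,im,.579,-.105,96.5,z=.02))
print(find('spot_point','tray_knob','wrist'))
for uv,p in find('spot_point','tray_knob','wrist'): print(atz(c,uv,.05))
E
```

```text
t: 23.1
eef_pos: [0.5615, 0.0665, 0.203]
orientation: [[0.119, -0.993, 0.004], [-0.993, -0.119, 0.0], [0.0, -0.004, -1.0]]
wrist_force: [0.0, 0.6, -0.3]
finger_gap: 0.0847
[0.56227738 0.06644179 0.2026685 ] [-2.63740371e-02  3.39076090e-01 -1.47283406e-02  1.21099360e+00
  1.62842811e-04 -1.71662972e+00]
(array([560. ,  67.3,  96.1]), np.float64(0.931)) (array([569.4, -19.7,  96.8]), np.float64(0.944)) (array([ 582.1, -107.7,   96.8]), np.float64(0.949))
[(array([356.9,  79.8]), 0.87)]
[ 0.48843064 -0.0275256   0.05      ]
```

View pics/w16.png

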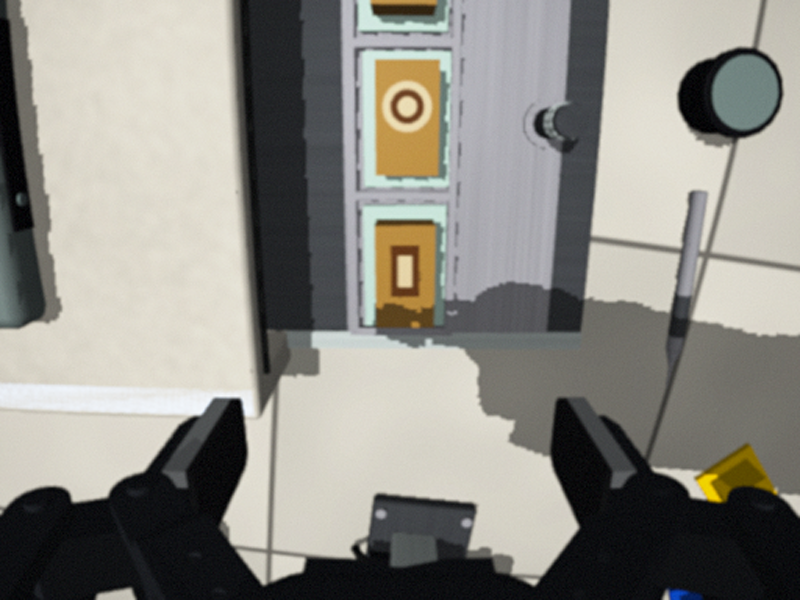

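```bash
python3 - <<'E'
from h import *
to(.4855,-.0285,.15,96.5)
E
```

```text
travel mm [85.3 86.  48.7] dr [ -0.   -0.  -89.7] alt [-0.   0.  90.3] q [-0.03  0.34 -0.02  1.21  0.   -1.72]
```

```bash
python3 -m pendant '[{"travel":[0.04,0.043,0],"dr":[0,0,8.5],"fingers":0.085},{"travel":[0.085,0.086,0],"dr":[0,0,17],"fingers":0.085},{"travel":[0.085,0.086,0],"dr":[0,0,25.5],"fingers":0.085},{"travel":[0.085,0.086,0],"dr":[0,0,34],"fingers":0.085},{"travel":[0.085,0.086,0],"dr":[0,0,42.5],"fingers":0.085},{"travel":[0.085,0.086,0],"dr":[0,0,51],"fingers":0.085},{"travel":[0.085,0.086,0],"dr":[0,0,59.5],"fingers":0.085},{"travel":[0.085,0.086,0],"dr":[0,0,68],"fingers":0.085}]'
python3 -m pendant '[{"travel":[0,0,0],"dr":[0,0,8.5],"fingers":0.085},{"travel":[0,0,0],"dr":[0,0,17],"fingers":0.085},{"travel":[0,0,0],"dr":[0,0,22.3],"fingers":0.085},{"travel":[0,0,0],"dr":[0,0,22.3],"fingers":0.085}]'
python3 - <<'E'
from h import *
c,im=snap('wrist','pics/w17.png')
for uv,p in find('spot_point','tray_knob','wrist'): print(uv,p,atz(c,uv,.05))
to(.4855,-.0285,.035,96.5)
E
```

```text
t: 24.1
eef_pos: [0.4847, -0.0281, 0.1972]
orientation: [[-0.879, -0.477, -0.003], [-0.477, 0.879, 0.001], [0.002, 0.002, -1.0]]
wrist_force: [-0.5, -0.4, 0.5]
finger_gap: 0.0854
t: 24.5
eef_pos: [0.4848, -0.0281, 0.1974]
orientation: [[-0.994, -0.113, -0.002], [-0.113, 0.994, 0.001], [0.002, 0.001, -1.0]]
wrist_force: [-0.3, 0.6, -0.1]
finger_gap: 0.0851
[252.8 181.1] 0.92 [ 0.48663723 -0.02963458  0.05      ]
travel mm [ -0.7  -0.5 162.9] dr [ 0.  -0.1  0.2] alt [ 1.000e-01  1.000e-01 -1.798e+02] q [-0.23  0.21 -0.21  1.15  0.   -0.34]
```

View pics/w17.png

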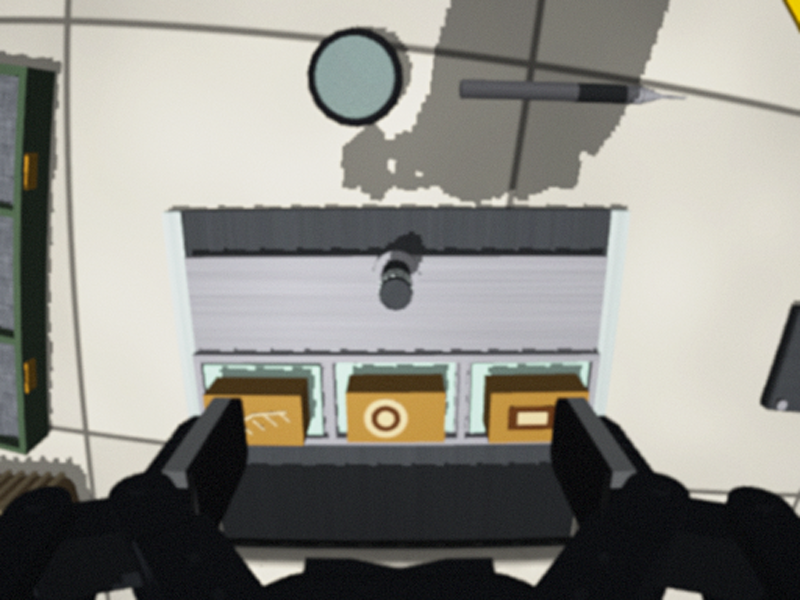

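```bash
python3 -m pendant '[{"travel":[-0.001,-0.001,0.05],"dr":[0,0,0],"fingers":0.085},{"travel":[-0.001,-0.001,0.1],"dr":[0,0,0],"fingers":0.085},{"travel":[-0.001,-0.001,0.14],"dr":[0,0,0],"fingers":0.085},{"travel":[-0.001,-0.001,0.162],"dr":[0,0,0],"fingers":0.06},{"travel":[-0.001,-0.001,0.162],"dr":[0,0,0],"fingers":0.01},{"travel":[-0.001,-0.001,0.162],"dr":[0,0,0],"fingers":0.01},{"travel":[-0.001,-0.001,0.162],"dr":[0,0,0],"fingers":0.01},{"travel":[-0.001,-0.001,0.162],"dr":[0,0,0],"fingers":0.01}]' 60
python3 -m pendant '[{"travel":[0,0,0],"dr":[0,0,0],"fingers":0.01},{"travel":[0,0,0],"dr":[0,0,0],"fingers":0.01},{"travel":[0,0,0],"dr":[0,0,0],"fingers":0.01}]'
```

```text
t: 25.4
eef_pos: [0.4877, -0.0295, 0.0382]
orientation: [[-0.993, -0.114, 0.003], [-0.114, 0.993, -0.001], [-0.003, -0.001, -1.0]]
wrist_force: [-1.7, 1.9, 6.7]
finger_gap: 0.0167
t: 25.7
eef_pos: [0.4877, -0.0295, 0.0383]
orientation: [[-0.993, -0.114, 0.003], [-0.114, 0.993, -0.001], [-0.003, -0.001, -1.0]]
wrist_force: [-0.7, -0.7, 6.5]
finger_gap: 0.0159
```

```bash
python3 -m pendant '[{"travel":[-0.005,0,-0.002],"dr":[0,0,0],"fingers":0.01},{"travel":[-0.02,0,-0.002],"dr":[0,0,0],"fingers":0.01},{"travel":[-0.04,0,-0.002],"dr":[0,0,0],"fingers":0.01},{"travel":[-0.06,0,-0.002],"dr":[0,0,0],"fingers":0.01},{"travel":[-0.08,0,-0.002],"dr":[0,0,0],"fingers":0.01},{"travel":[-0.095,0,-0.002],"dr":[0,0,0],"fingers":0.01},{"travel":[-0.107,0,-0.002],"dr":[0,0,0],"fingers":0.01},{"travel":[-0.107,0,-0.002],"dr":[0,0,0],"fingers":0.01}]'
python3 - <<'E'
from h import *
snap('scene','pics/sc4.png',crop=(200,150,380,290))
E
```

```text
t: 26.5
eef_pos: [0.5939, -0.0171, 0.0384]
orientation: [[-0.993, -0.114, -0.0], [-0.114, 0.993, -0.001], [0.0, -0.001, -1.0]]
wrist_force: [1.4, -4.9, -14.7]
finger_gap: 0.0164
```

View pics/sc4.png

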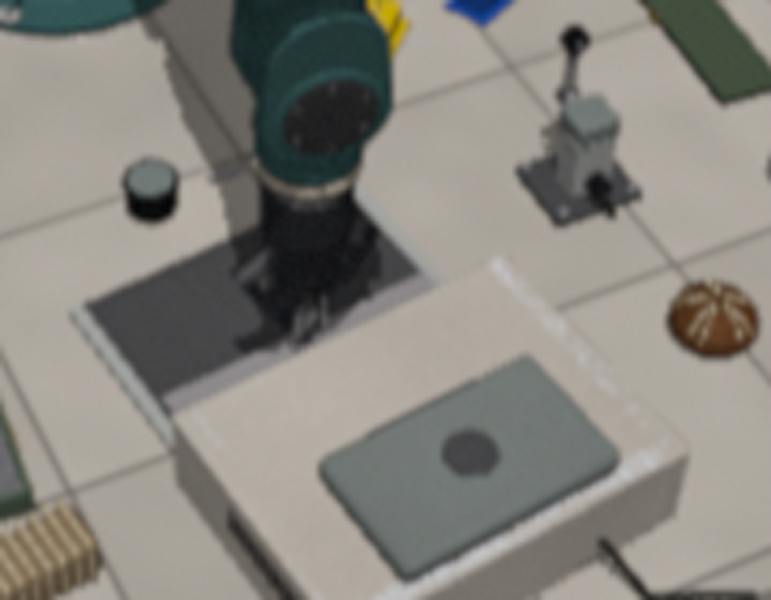

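```bash
python3 -m pendant '[{"travel":[-0.003,0,0.0015],"dr":[0,0,0],"fingers":0.01},{"travel":[-0.006,0,0.0015],"dr":[0,0,0],"fingers":0.01},{"travel":[-0.01,0,0.0015],"dr":[0,0,0],"fingers":0.01}]'
python3 -m pendant '[{"travel":[-0.004,0,0],"dr":[0,0,0],"fingers":0.01},{"travel":[-0.008,0,0],"dr":[0,0,0],"fingers":0.01}]'
python3 -m pendant '[{"travel":[-0.004,0,0],"dr":[0,0,0],"fingers":0.01},{"travel":[-0.006,0,0],"dr":[0,0,0],"fingers":0.01}]'
```

```text
t: 26.85
eef_pos: [0.6031, -0.0161, 0.0383]
orientation: [[-0.993, -0.114, 0.001], [-0.114, 0.993, -0.001], [-0.001, -0.001, -1.0]]
wrist_force: [-0.2, -3.5, 6.0]
finger_gap: 0.0159
t: 27.05
eef_pos: [0.6045, -0.0159, 0.038]
orientation: [[-0.994, -0.113, -0.011], [-0.113, 0.994, -0.003], [0.011, -0.002, -1.0]]
wrist_force: [-61.7, -17.6, 56.5]
finger_gap: 0.0161
t: 27.25
eef_pos: [0.6076, -0.0155, 0.0372]
orientation: [[-0.994, -0.112, -0.017], [-0.112, 0.994, -0.004], [0.017, -0.002, -1.0]]
wrist_force: [-65.5, -18.3, 51.1]
finger_gap: 0.0162
```

```bash
python3 -m pendant '[{"travel":[0.005,0,0],"dr":[0,0,0],"fingers":0.01},{"travel":[0.01,0,0],"dr":[0,0,0],"fingers":0.01}]'
```

```text
t: 27.45
eef_pos: [0.6063, -0.0157, 0.0376]
orientation: [[-0.994, -0.113, -0.0], [-0.113, 0.994, -0.001], [0.0, -0.0, -1.0]]
wrist_force: [2.3, -3.8, -2.9]
finger_gap: 0.0164
```

```bash
python3 -m pendant '[{"travel":[0,0,0],"dr":[0,0,0],"fingers":0.05},{"travel":[0,0,0],"dr":[0,0,0],"fingers":0.05},{"travel":[0,0,0],"dr":[0,0,0],"fingers":0.05},{"travel":[0,0,-0.05],"dr":[0,0,0],"fingers":0.05},{"travel":[0,0,-0.1],"dr":[0,0,0],"fingers":0.085},{"travel":[0.02,0,-0.15],"dr":[0,0,0],"fingers":0.085},{"travel":[0.02,0,-0.2],"dr":[0,0,0],"fingers":0.085},{"travel":[0.02,0,-0.2],"dr":[0,0,0],"fingers":0.085}]'
python3 - <<'E'
from h import *
c,im=snap('wrist');c,im=snap('wrist','pics/w18.png'); s=env.get_state(); print(s['eef_pos'],s['q'])
for uv,p in find('spot_point','tray_knob','wrist'): print(uv,p,atz(c,uv,.05))
E
```

```text
t: 28.25
eef_pos: [0.5887, -0.0177, 0.2435]
orientation: [[-0.993, -0.114, 0.009], [-0.114, 0.993, -0.001], [-0.009, -0.002, -1.0]]
wrist_force: [0.6, -0.0, -0.6]
finger_gap: 0.085
[ 0.58777561 -0.01754614  0.23856352] [-1.68512612e-01  3.69516577e-01  1.29903699e-01  1.32834394e+00
  2.86838449e-04 -2.82902255e-01]
[254.7 181. ] 0.69 [ 0.60308787 -0.0164609   0.05      ]
```

View pics/w18.png

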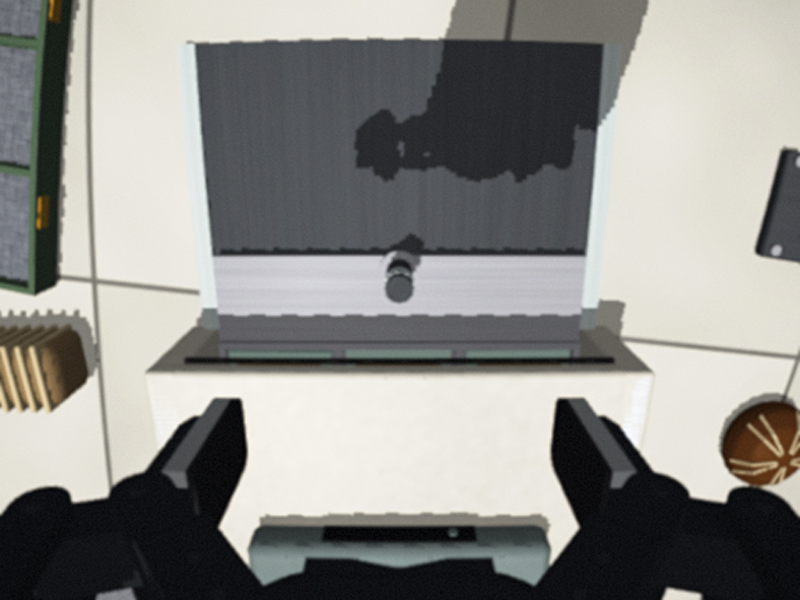

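```bash
python3 - <<'E'
from h import *
c=env.get_calibration('wrist')
n=np.array([.9936,.113])
for uv in ((200,373),(400,372),(600,372)):
    for z in (.088,): 
        p=atz(c,np.array(uv)*.64,z); print(uv,p, (p[:2]-[.6031,-.0165])@n)
for uv in ((400,252),(400,316)):
    p=atz(c,np.array(uv)*.64,.02); print(p)
E
```

```text
(200, 373) [ 0.65907893 -0.12996437  0.088     ] 0.042799189023792206
(400, 372) [ 0.64395931 -0.00994734  0.088     ] 0.04133826335790418
(600, 372) [0.63086069 0.11036894 0.088     ] 0.04191920867393967
[ 0.58581209 -0.01645347  0.02      ]
[ 0.63162901 -0.01114537  0.02      ]
```

```bash
python3 - <<'E'
from h import *
to(.47,.22,.24,0)
E
```

```text
travel mm [ 89.3 249.3  -3. ] dr [ -0.    0.  -83.4] alt [ 0.   0.  96.6] q [-0.17  0.37  0.13  1.33  0.   -0.28]
```

```bash
python3 -m pendant '[{"travel":[0.015,0.04,0],"dr":[0,0,8.5],"fingers":0},{"travel":[0.03,0.08,0],"dr":[0,0,17],"fingers":0},{"travel":[0.045,0.12,0],"dr":[0,0,25.5],"fingers":0},{"travel":[0.06,0.16,0],"dr":[0,0,34],"fingers":0},{"travel":[0.075,0.2,0],"dr":[0,0,42.5],"fingers":0},{"travel":[0.089,0.249,0],"dr":[0,0,51],"fingers":0},{"travel":[0.089,0.249,0],"dr":[0,0,59.5],"fingers":0},{"travel":[0.089,0.249,0],"dr":[0,0,68],"fingers":0}]'
python3 -m pendant '[{"travel":[0,0,0],"dr":[0,0,8.5],"fingers":0},{"travel":[0,0,0],"dr":[0,0,17],"fingers":0},{"travel":[0,0,0],"dr":[0,0,25.5],"fingers":0},{"travel":[0,0,0],"dr":[0,0,28.6],"fingers":0},{"travel":[0,0,0],"dr":[0,0,28.6],"fingers":0}]'
python3 - <<'E'
from h import *
c,im=snap('wrist','pics/w19.png'); s=env.get_state(); print(s['eef_pos'],c['eye'])
rs=[]
for l,z in (('roller',.151),('lever_pivot',.086)):
    for n in ('wrist','top','scene'):
        if n!='wrist': snap(n)
        cc=c if n=='wrist' else env.get_calibration(n)
        for uv,p in find('spot_point',l,n,2): print(l,n,uv,p,np.round(atz(cc,uv,z),4))
E
```

```text
t: 29.2
eef_pos: [0.4687, 0.2212, 0.2356]
orientation: [[-0.49, 0.872, -0.003], [0.872, 0.49, -0.0], [0.001, -0.003, -1.0]]
wrist_force: [-1.1, 0.4, -0.1]
finger_gap: -0.0001
t: 29.7
eef_pos: [0.4697, 0.2196, 0.2357]
orientation: [[-0.016, 1.0, -0.003], [1.0, 0.016, -0.001], [-0.001, -0.003, -1.0]]
wrist_force: [0.2, -0.2, -0.9]
finger_gap: 0.0
[0.46977114 0.21959276 0.23594983] [0.46888315 0.29512157 0.37854698]
roller wrist [479.8  82.7] 0.73 [0.6186 0.3055 0.151 ]
roller wrist [286.5  85.1] 0.68 [0.4883 0.2981 0.151 ]
roller top [232.2 237.9] 0.29 [0.379 0.07  0.151]
roller scene [335.4 160.4] 0.47 [0.4986 0.2988 0.151 ]
lever_pivot wrist [273.5  87.5] 0.79 [0.4833 0.2968 0.086 ]
lever_pivot scene [331.8 171. ] 0.96 [0.4855 0.2991 0.086 ]
```

View pics/w19.png

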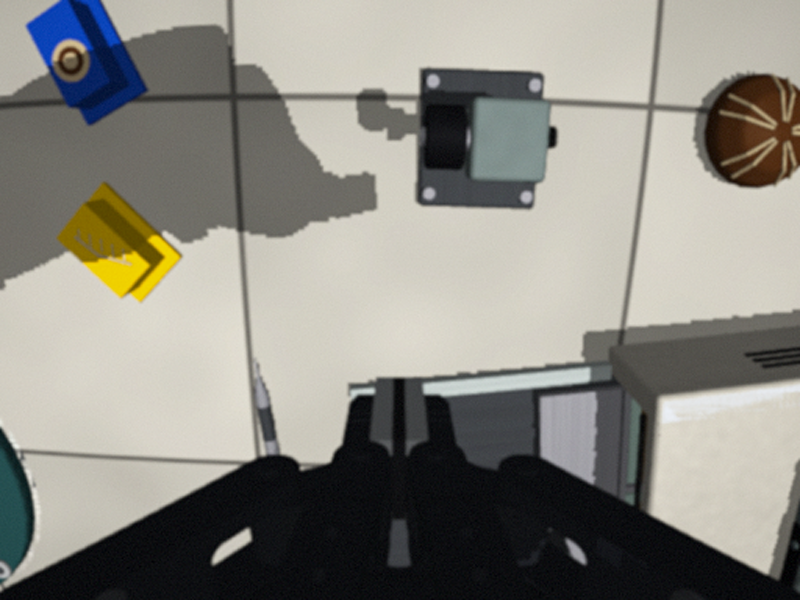

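```bash
python3 - <<'E'
from h import *
to(.482,.245,.128,0)
E
python3 -m pendant '[{"travel":[0.01,0.012,0.045],"dr":[0,0,-0.8],"fingers":0},{"travel":[0.025,0.012,0.09],"dr":[0,0,-0.8],"fingers":0},{"travel":[0.025,0.012,0.107],"dr":[0,0,-0.8],"fingers":0},{"travel":[0.025,0.012,0.107],"dr":[0,0,-0.8],"fingers":0}]'
python3 - <<'E'
from h import *
c,im=snap('wrist','pics/w20.png'); s=env.get_state(); print(s['eef_pos'],c['eye'])
E
```

```text
travel mm [ 25.2  12.2 109.3] dr [ 0. -0.  1.] alt [   0.    0. -179.] q [ 0.28  0.25 -0.05  1.27  0.    1.83]
t: 30.65
eef_pos: [0.4803, 0.2446, 0.128]
orientation: [[-0.031, 1.0, -0.004], [1.0, 0.031, -0.001], [-0.001, -0.004, -1.0]]
wrist_force: [0.0, -0.2, 0.9]
finger_gap: 0.0003
[0.48130328 0.2446683  0.12991337] [0.47860803 0.32017567 0.27082354]
```

View pics/w20.png

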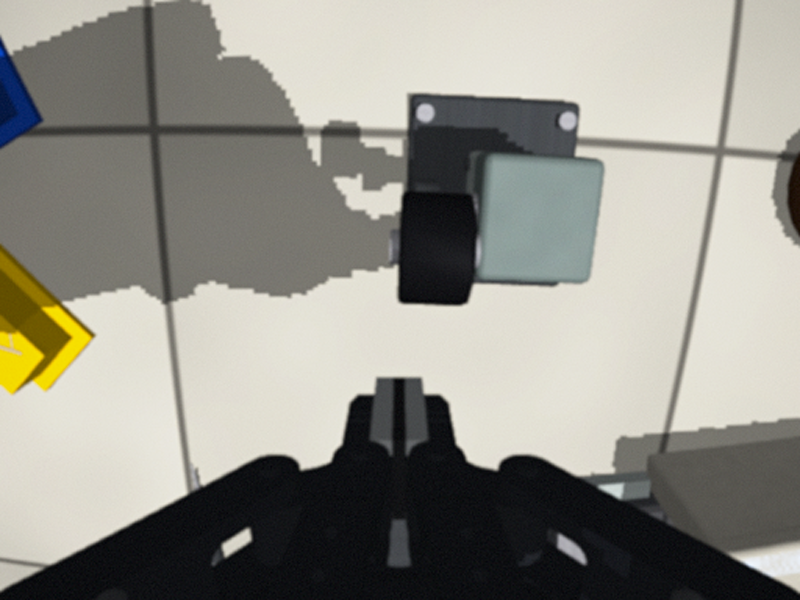

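```bash
python3 -m pendant '[{"travel":[0.01,0.003,0],"dr":[0,0,0],"fingers":0},{"travel":[0.025,0.003,0],"dr":[0,0,0],"fingers":0},{"travel":[0.032,0.003,0],"dr":[0,0,0],"fingers":0},{"travel":[0.04,0.003,0],"dr":[0,0,0],"fingers":0},{"travel":[0.047,0.003,0],"dr":[0,0,0],"fingers":0},{"travel":[0.05,0.003,0],"dr":[0,0,0],"fingers":0},{"travel":[0.05,0.003,0],"dr":[0,0,0],"fingers":0}]'
python3 - <<'E'
from h import *
c,im=snap('wrist','pics/w21.png'); snap('scene','pics/sc21.png',crop=(290,120,390,200))
E
```

```text
t: 31.4
eef_pos: [0.4832, 0.2951, 0.1302]
orientation: [[-0.031, 1.0, 0.0], [1.0, 0.031, -0.0], [-0.0, 0.0, -1.0]]
wrist_force: [1.6, -2.6, 0.9]
finger_gap: -0.0
```

View pics/w21.png

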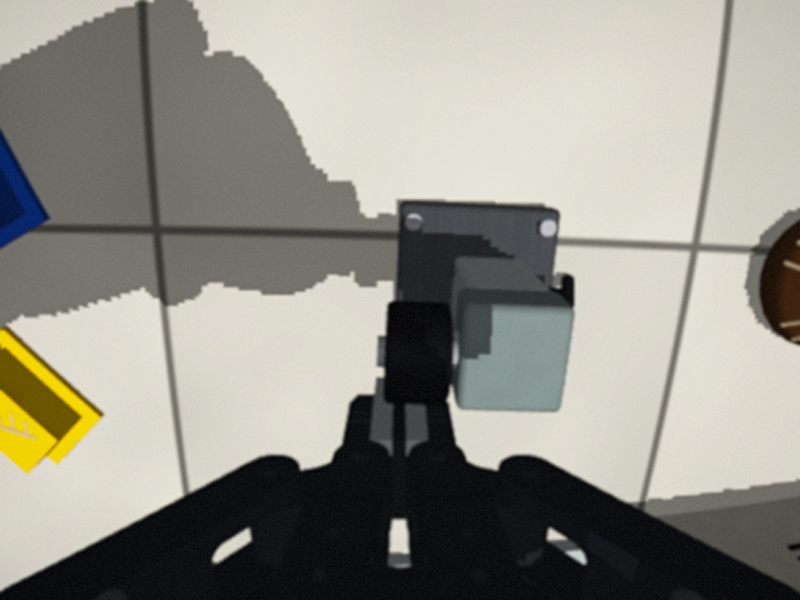

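View pics/sc21.png

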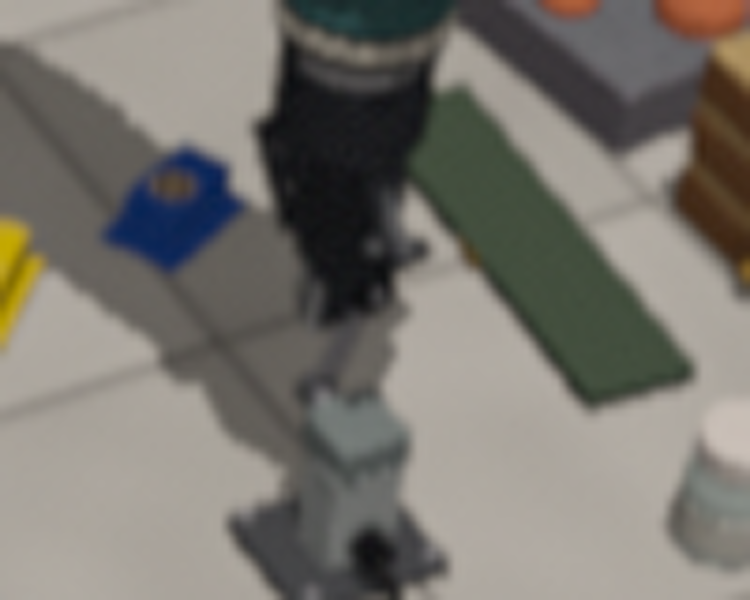

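```bash
python3 -m pendant '[{"travel":[0.006,0,0],"dr":[0,0,0],"fingers":0},{"travel":[0.012,0,0],"dr":[0,0,0],"fingers":0},{"travel":[0.016,0,0],"dr":[0,0,0],"fingers":0},{"travel":[0.016,0,0],"dr":[0,0,0],"fingers":0},{"travel":[0.016,0,0],"dr":[0,0,0],"fingers":0},{"travel":[0.016,0,0],"dr":[0,0,0],"fingers":0}]'
python3 - <<'E'
from h import *
c,im=snap('wrist','pics/w22.png')
E
```

```text
t: 32.1
eef_pos: [0.482, 0.3103, 0.1297]
orientation: [[-0.03, 1.0, -0.002], [1.0, 0.03, -0.002], [-0.002, -0.002, -1.0]]
wrist_force: [-1.2, -6.4, -3.2]
finger_gap: -0.0001
```

View pics/w22.png

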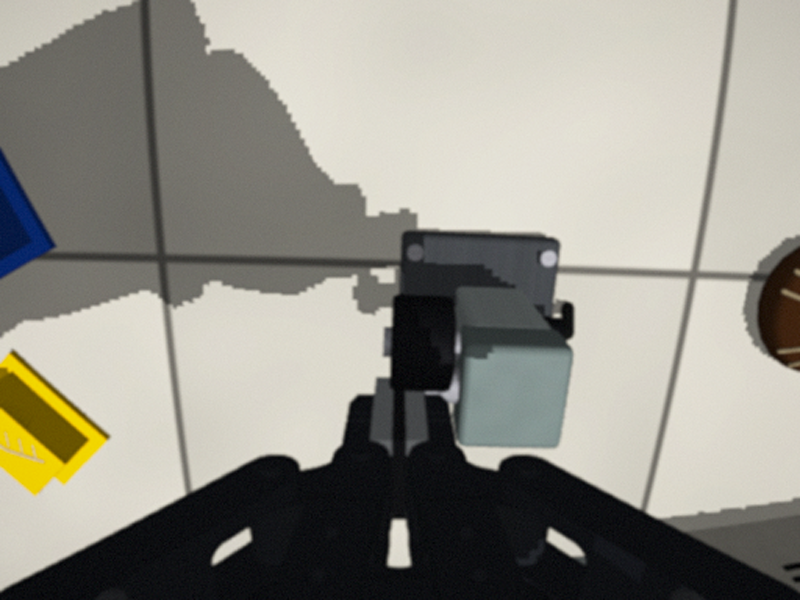

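```bash
python3 - <<'E'
from h import *
c=env.get_calibration('wrist')
for y0 in (.295,.2975,.300):
  for th in (.35,.45,.55,.65,.75):
    P=np.array([.487,y0+.065*np.sin(th),.086+.065*np.cos(th)]); 
    print(y0,th,np.round(proj(c,P)[0]/.64,0),end=' ')
  print()
E
```

```text
0.295 0.35 [418. 412.] 0.295 0.45 [419. 387.] 0.295 0.55 [419. 363.] 0.295 0.65 [420. 339.] 0.295 0.75 [420. 316.] 
0.2975 0.35 [419. 404.] 0.2975 0.45 [419. 379.] 0.2975 0.55 [420. 354.] 0.2975 0.65 [420. 330.] 0.2975 0.75 [420. 308.] 
0.3 0.35 [419. 395.] 0.3 0.45 [420. 370.] 0.3 0.55 [420. 345.] 0.3 0.65 [420. 321.] 0.3 0.75 [421. 299.]
```

```bash
python3 -m pendant '[{"travel":[0,0,0],"dr":[0,0,0],"fingers":0},{"travel":[-0.008,0,0],"dr":[0,0,0],"fingers":0},{"travel":[-0.017,0,0],"dr":[0,0,0],"fingers":0},{"travel":[-0.026,0,0],"dr":[0,0,0],"fingers":0},{"travel":[-0.034,0,0],"dr":[0,0,0],"fingers":0},{"travel":[-0.042,0,0],"dr":[0,0,0],"fingers":0},{"travel":[-0.065,0,0],"dr":[0,0,0],"fingers":0},{"travel":[-0.065,0,-0.03],"dr":[0,0,0],"fingers":0}]'
python3 -m pendant '[{"travel":[0,0,-0.05],"dr":[0,0,0],"fingers":0},{"travel":[0,0,-0.08],"dr":[0,0,0],"fingers":0},{"travel":[0,0,-0.08],"dr":[0,0,0],"fingers":0}]'
python3 - <<'E'
from h import *
c,im=snap('wrist','pics/w23.png'); snap('scene','pics/sc23.png',crop=(290,120,390,200))
to(.484,.36,.24,0)
E
```

```text
t: 32.95
eef_pos: [0.483, 0.2433, 0.1579]
orientation: [[-0.029, 1.0, -0.005], [1.0, 0.029, -0.002], [-0.002, -0.005, -1.0]]
wrist_force: [-0.1, 0.2, 0.2]
finger_gap: 0.0003
t: 33.25
eef_pos: [0.4863, 0.246, 0.2443]
orientation: [[-0.03, 1.0, 0.006], [1.0, 0.03, 0.002], [0.002, 0.006, -1.0]]
wrist_force: [-0.1, -0.7, -0.9]
finger_gap: -0.0
travel mm [114.3   2.4   0.6] dr [ 0.1 -0.   1.7] alt [ 0.000e+00  1.000e-01 -1.783e+02] q [0.32 0.29 0.02 1.3  0.   1.86]
```

View pics/w23.png

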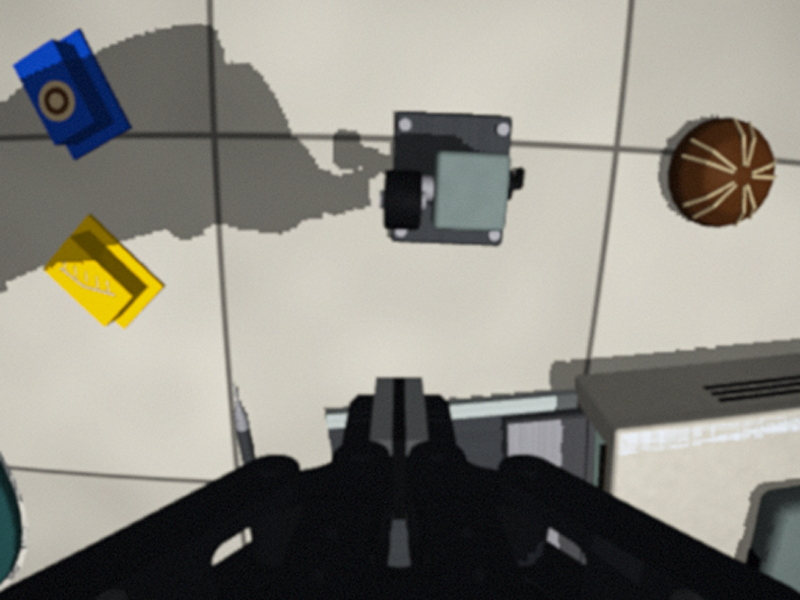

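```bash
python3 -m pendant '[{"travel":[0.04,0.001,0],"dr":[0,0,0],"fingers":0},{"travel":[0.08,0.001,0],"dr":[0,0,0],"fingers":0},{"travel":[0.114,0.001,0],"dr":[0,0,0],"fingers":0},{"travel":[0.114,0.001,0.04],"dr":[0,0,0],"fingers":0},{"travel":[0.114,0.001,0.08],"dr":[0,0,0],"fingers":0},{"travel":[0.114,0.001,0.114],"dr":[0,0,0],"fingers":0},{"travel":[0.114,0.001,0.114],"dr":[0,0,0],"fingers":0}]'
```

```text
t: 34.05
eef_pos: [0.4795, 0.3583, 0.1213]
orientation: [[-0.031, 1.0, -0.008], [1.0, 0.031, -0.004], [-0.004, -0.008, -1.0]]
wrist_force: [0.0, -0.2, 0.7]
finger_gap: -0.0001
```

```bash
python3 -m pendant '[{"travel":[-0.015,0.004,-0.006],"dr":[0,0,0],"fingers":0},{"travel":[-0.032,0.004,-0.006],"dr":[0,0,0],"fingers":0},{"travel":[-0.04,0.004,-0.006],"dr":[0,0,0],"fingers":0},{"travel":[-0.048,0.004,-0.006],"dr":[0,0,0],"fingers":0},{"travel":[-0.056,0.004,-0.006],"dr":[0,0,0],"fingers":0},{"travel":[-0.056,0.004,-0.006],"dr":[0,0,0],"fingers":0}]'
```

```text
t: 34.65
eef_pos: [0.4881, 0.3033, 0.1327]
orientation: [[-0.03, 1.0, 0.001], [1.0, 0.03, 0.0], [0.0, 0.001, -1.0]]
wrist_force: [0.4, 2.0, 2.1]
finger_gap: -0.0001
```

```bash
python3 -m pendant '[{"travel":[-0.007,-0.002,0.001],"dr":[0,0,0],"fingers":0},{"travel":[-0.014,-0.002,0.001],"dr":[0,0,0],"fingers":0},{"travel":[-0.02,-0.002,0.001],"dr":[0,0,0],"fingers":0},{"travel":[-0.02,-0.002,0.001],"dr":[0,0,0],"fingers":0},{"travel":[-0.02,-0.002,0.001],"dr":[0,0,0],"fingers":0},{"travel":[-0.02,-0.002,0.001],"dr":[0,0,0],"fingers":0}]'
python3 - <<'E'
from h import *
c,im=snap('wrist','pics/w24.png');snap('scene','pics/sc24.png',crop=(290,120,390,200))
E
```

```text
t: 35.25
eef_pos: [0.4863, 0.2841, 0.131]
orientation: [[-0.031, 1.0, -0.001], [1.0, 0.031, 0.001], [0.001, -0.001, -1.0]]
wrist_force: [0.2, 5.6, -1.4]
finger_gap: -0.0004
```

View pics/w24.png

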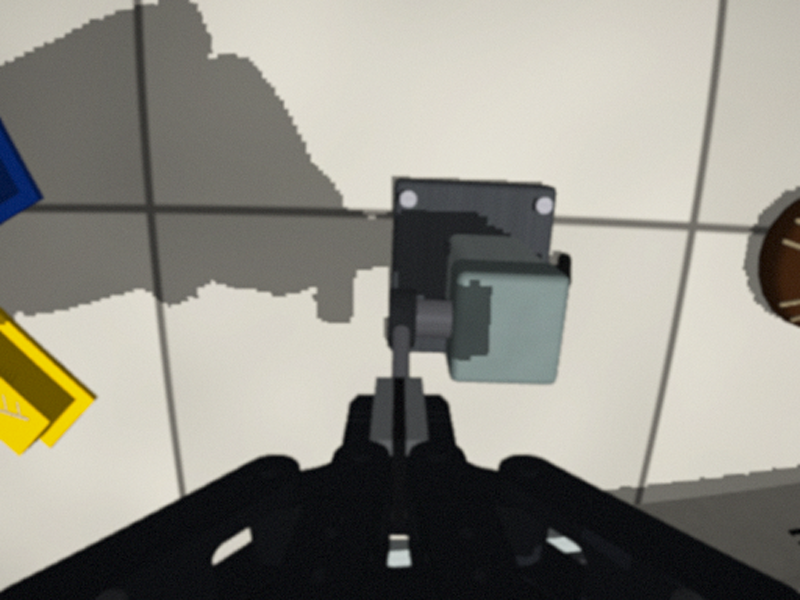

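View pics/sc24.png

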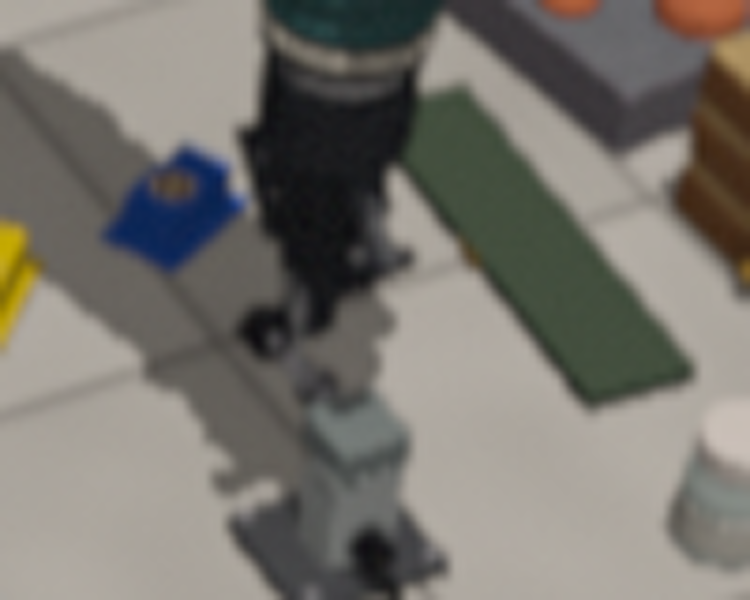

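```bash
python3 - <<'E'
from h import *
c=env.get_calibration('scene')
for th in (0,-.35,-.45,-.55,-.65,-.75,-.9):
    print(th,np.round(proj(c,np.array([.487,.2965+.065*np.sin(th),.086+.065*np.cos(th)]))[0],1))
E
```

```text
0 [333.2 158.7]
-0.35 [328.  161.2]
-0.45 [326.5 162.2]
-0.55 [325.1 163.2]
-0.65 [323.8 164.4]
-0.75 [322.5 165.6]
-0.9 [320.8 167.5]
```

```bash
python3 -m pendant '[{"travel":[-0.002,0,0],"dr":[0,0,0],"fingers":0},{"travel":[-0.002,0,0],"dr":[0,0,0],"fingers":0},{"travel":[0.008,0,0],"dr":[0,0,0],"fingers":0},{"travel":[0.016,0,0],"dr":[0,0,0],"fingers":0},{"travel":[0.025,0,0],"dr":[0,0,0],"fingers":0},{"travel":[0.034,0,0],"dr":[0,0,0],"fingers":0},{"travel":[0.045,0,0],"dr":[0,0,0],"fingers":0},{"travel":[0.07,0,0],"dr":[0,0,0],"fingers":0}]'
python3 -m pendant '[{"travel":[0,0,-0.05],"dr":[0,0,0],"fingers":0},{"travel":[0,0,-0.1],"dr":[0,0,0],"fingers":0},{"travel":[0,0,-0.13],"dr":[0,0,0],"fingers":0},{"travel":[0,0,-0.13],"dr":[0,0,0],"fingers":0}]'
python3 - <<'E'
from h import *
snap('scene','pics/sc25.png')
to(.56,.0,.26,96.5)
E
```

```text
t: 36.15
eef_pos: [0.4844, 0.354, 0.1313]
orientation: [[-0.029, 1.0, -0.0], [1.0, 0.029, -0.001], [-0.001, -0.0, -1.0]]
wrist_force: [0.2, 0.3, 0.5]
finger_gap: 0.0
t: 36.55
eef_pos: [0.4855, 0.3552, 0.2655]
orientation: [[-0.031, 1.0, 0.006], [1.0, 0.031, 0.003], [0.003, 0.006, -1.0]]
wrist_force: [-0.3, 0.5, -0.5]
finger_gap: -0.0
travel mm [-356.9   64.     2.7] dr [ 0.1 -0.2 85.3] alt [  0.2   0.1 -94.7] q [ 0.5   0.39  0.23  1.41 -0.    2.04]
```

View pics/sc25.png

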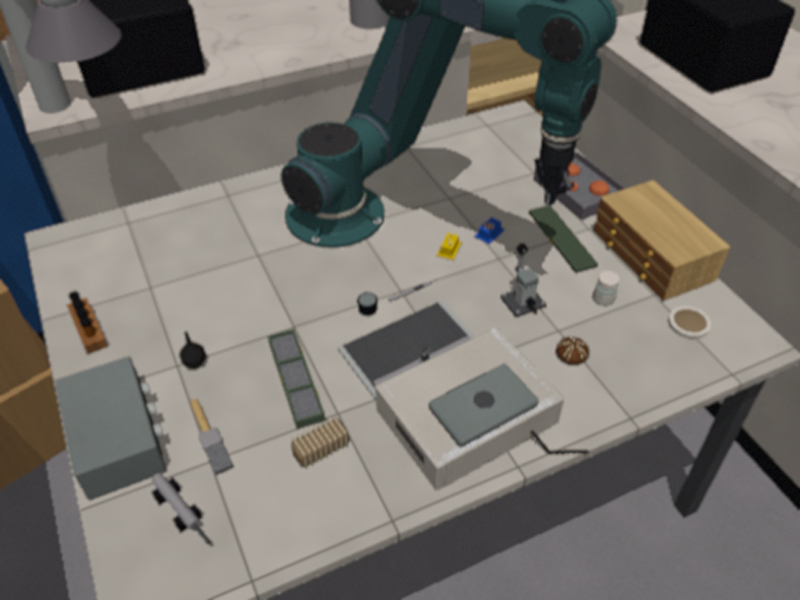

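```bash
python3 -m pendant '[{"travel":[-0.045,0.012,0],"dr":[0,0,-8.5],"fingers":0.085},{"travel":[-0.09,0.024,0],"dr":[0,0,-17],"fingers":0.085},{"travel":[-0.135,0.036,0],"dr":[0,0,-25.5],"fingers":0.085},{"travel":[-0.18,0.048,0],"dr":[0,0,-34],"fingers":0.085},{"travel":[-0.225,0.06,0],"dr":[0,0,-42.5],"fingers":0.085},{"travel":[-0.27,0.072,0],"dr":[0,0,-51],"fingers":0.085},{"travel":[-0.315,0.084,0],"dr":[0,0,-59.5],"fingers":0.085},{"travel":[-0.35,0.09,0],"dr":[0,0,-68],"fingers":0.085}]'
python3 - <<'E'
from h import *
to(.6035,-.0165,.2,96.5)
E
```

```text
t: 37.4
eef_pos: [0.5853, 0.0048, 0.2599]
orientation: [[-0.92, 0.392, -0.002], [0.392, 0.92, -0.0], [0.002, -0.001, -1.0]]
wrist_force: [0.6, 0.9, 0.1]
finger_gap: 0.085
travel mm [-25.2 -12.4  59.8] dr [ -0.   -0.1 -29.6] alt [-1.000e-01  0.000e+00  1.504e+02] q [-0.13  0.37  0.18  1.39 -0.    0.27]
```

```bash
python3 -m pendant '[{"travel":[-0.025,-0.012,0.02],"dr":[0,0,-8.5],"fingers":0.085},{"travel":[-0.025,-0.012,0.06],"dr":[0,0,-17],"fingers":0.085},{"travel":[-0.025,-0.012,0.06],"dr":[0,0,-25.5],"fingers":0.085},{"travel":[-0.025,-0.012,0.06],"dr":[0,0,-29.6],"fingers":0.085},{"travel":[-0.025,-0.012,0.06],"dr":[0,0,-29.6],"fingers":0.085}]'
python3 - <<'E'
from h import *
c,im=snap('wrist','pics/w26.png')
for uv,p in find('spot_point','tray_knob','wrist'): print(uv,p,atz(c,uv,.05))
to(.6035,-.0165,.038,96.5)
E
```

```text
t: 37.9
eef_pos: [0.6028, -0.0138, 0.1999]
orientation: [[-0.994, -0.109, -0.002], [-0.109, 0.994, 0.0], [0.002, 0.001, -1.0]]
wrist_force: [0.6, 0.0, -0.0]
finger_gap: 0.0853
[250.7 178. ] 0.82 [ 0.60267455 -0.01753069  0.05      ]
travel mm [ -0.3  -2.7 162.6] dr [ 0.  -0.1 -0.4] alt [-1.000e-01 -0.000e+00  1.796e+02] q [-0.16  0.41  0.09  1.25 -0.   -0.26]
```

View pics/w26.png

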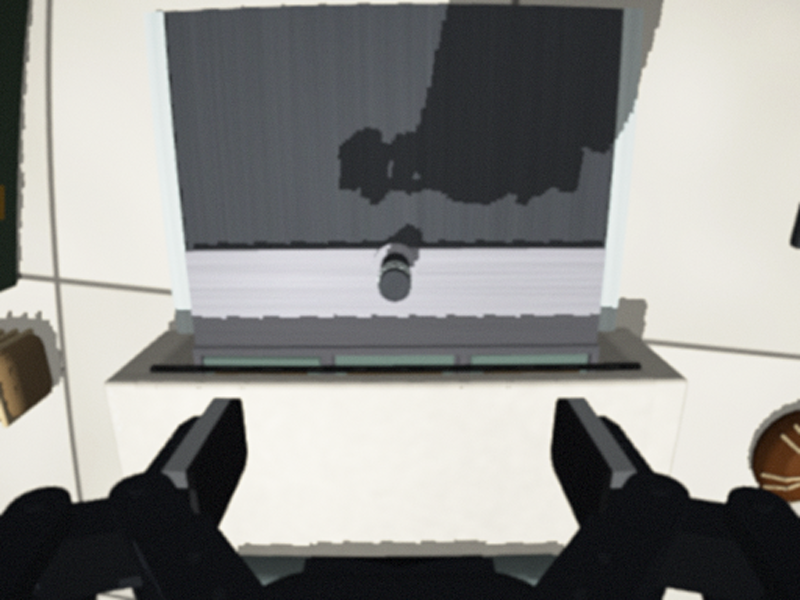

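```bash
python3 -m pendant '[{"travel":[0,-0.003,0.05],"dr":[0,0,0],"fingers":0.085},{"travel":[0,-0.003,0.1],"dr":[0,0,0],"fingers":0.085},{"travel":[0,-0.003,0.14],"dr":[0,0,0],"fingers":0.085},{"travel":[0,-0.003,0.16],"dr":[0,0,0],"fingers":0.06},{"travel":[0,-0.003,0.16],"dr":[0,0,0],"fingers":0.01},{"travel":[0,-0.003,0.16],"dr":[0,0,0],"fingers":0.01},{"travel":[0,-0.003,0.16],"dr":[0,0,0],"fingers":0.01},{"travel":[0,-0.003,0.16],"dr":[0,0,0],"fingers":0.01}]' 60
python3 -m pendant '[{"travel":[0.002,0,0],"dr":[0,0,0],"fingers":0.01},{"travel":[0.01,0,0],"dr":[0,0,0],"fingers":0.01},{"travel":[0.025,0,0],"dr":[0,0,0],"fingers":0.01},{"travel":[0.045,0,0],"dr":[0,0,0],"fingers":0.01},{"travel":[0.065,0,0],"dr":[0,0,0],"fingers":0.01},{"travel":[0.085,0,0],"dr":[0,0,0],"fingers":0.01},{"travel":[0.105,0,0],"dr":[0,0,0],"fingers":0.01},{"travel":[0.12,0,0],"dr":[0,0,0],"fingers":0.01}]'
```

```text
t: 38.8
eef_pos: [0.6045, -0.0159, 0.0431]
orientation: [[-0.994, -0.109, 0.003], [-0.109, 0.994, 0.002], [-0.003, 0.002, -1.0]]
wrist_force: [-1.6, -0.2, 7.2]
finger_gap: 0.016
t: 39.6
eef_pos: [0.4847, -0.0299, 0.0431]
orientation: [[-0.994, -0.108, 0.004], [-0.108, 0.994, 0.0], [-0.004, -0.0, -1.0]]
wrist_force: [1.9, 3.8, 9.6]
finger_gap: 0.016
```

```bash
python3 -m pendant '[{"travel":[0,0,0],"dr":[0,0,0],"fingers":0.05},{"travel":[0,0,0],"dr":[0,0,0],"fingers":0.05},{"travel":[0,0,0],"dr":[0,0,0],"fingers":0.05},{"travel":[0,0,-0.05],"dr":[0,0,0],"fingers":0.05},{"travel":[0,0,-0.1],"dr":[0,0,0],"fingers":0.085},{"travel":[0,0,-0.15],"dr":[0,0,0],"fingers":0.085},{"travel":[0,0,-0.2],"dr":[0,0,0],"fingers":0.085},{"travel":[0,0,-0.2],"dr":[0,0,0],"fingers":0.085}]'
python3 - <<'E'
from h import *
c,im=snap('wrist');c,im=snap('wrist','pics/w27.png')
for x,y in ((.56,.0665),(.569,-.02),(.579,-.106)): print(fitmount(c,im,x,y,96.5,z=.02))
for uv,p in find('spot_point','tray_knob','wrist'): print(uv,p,atz(c,uv,.05))
to(.56,-.17,.30,0)
E
```

```text
t: 40.4
eef_pos: [0.487, -0.0305, 0.2472]
orientation: [[-0.994, -0.108, 0.009], [-0.108, 0.994, -0.002], [-0.008, -0.003, -1.0]]
wrist_force: [1.1, -1.5, -2.1]
finger_gap: 0.0851
(array([552. ,  66.1,  95.9]), np.float64(0.919))
(array([561.4, -21.7,  97.2]), np.float64(0.922))
(array([ 573.3, -107.1,   96.4]), np.float64(0.926))
[ 31.7 153.6] 0.74 [ 0.49682432 -0.26439251  0.05      ]
[254.6 161.4] 0.6 [ 0.48148318 -0.0316078   0.05      ]
travel mm [ -59.7 -147.3  -59.1] dr [  0.   -0.  -83.8] alt [-0.  -0.  96.2] q [-0.23  0.19 -0.12  1.26 -0.   -0.34]
```

View pics/w27.png

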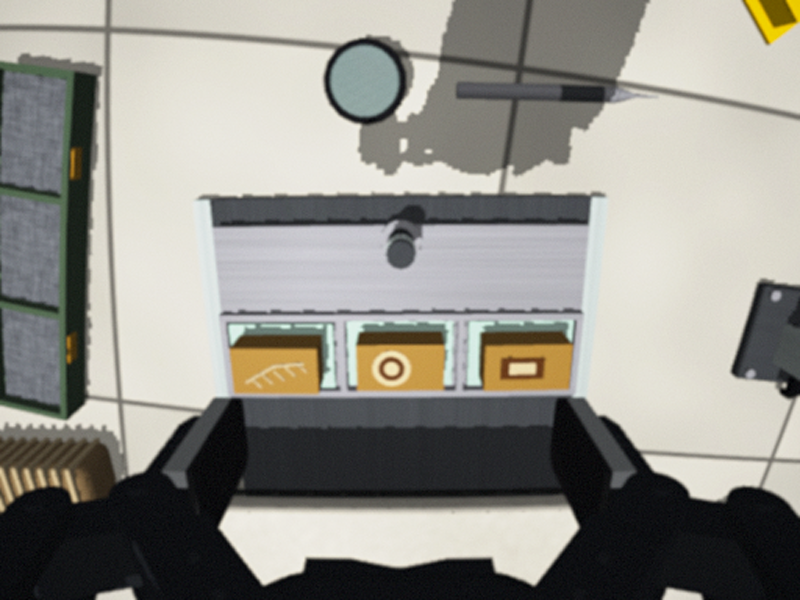

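```bash
python3 - <<'E'
from h import *
to(.60,-.30,.33,86)
E
```

```text
travel mm [ -85.4 -280.9  -89.1] dr [-0.  -0.  10.2] alt [   0.    -0.  -169.8] q [-0.23  0.19 -0.12  1.26 -0.   -0.34]
```

```bash
python3 -m pendant '[{"travel":[-0.085,-0.281,-0.089],"dr":[0,0,10],"fingers":0.085},{"travel":[-0.085,-0.281,-0.089],"dr":[0,0,10],"fingers":0.085},{"travel":[-0.085,-0.281,-0.089],"dr":[0,0,10],"fingers":0.085},{"travel":[-0.085,-0.281,-0.089],"dr":[0,0,10],"fingers":0.085},{"travel":[-0.085,-0.281,-0.089],"dr":[0,0,10],"fingers":0.085},{"travel":[-0.085,-0.281,-0.089],"dr":[0,0,10],"fingers":0.085},{"travel":[-0.085,-0.281,-0.089],"dr":[0,0,10],"fingers":0.085},{"travel":[-0.085,-0.281,-0.089],"dr":[0,0,10],"fingers":0.085}]'
python3 - <<'E'
from h import *
import pickle
c,im=snap('wrist');c,im=snap('wrist','pics/w28.png');pickle.dump((c,im),open('w28.pkl','wb'))
for uv,p in find('spot_point','box_bay1','wrist'): print(uv,p,np.round(atz(c,uv,.02),4))
E
```

```text
t: 41.35
eef_pos: [0.5998, -0.302, 0.3276]
orientation: [[-0.998, 0.068, -0.003], [0.068, 0.998, 0.002], [0.003, 0.001, -1.0]]
wrist_force: [-0.0, 0.8, 0.1]
finger_gap: 0.0847
[247.8 151.7] 0.9 [ 0.6025 -0.3098  0.02  ]
[452.7 168.6] 0.72 [ 0.6433 -0.0255  0.02  ]
[247.3  79.8] 0.66 [ 0.5107 -0.3039  0.02  ]
[252.3  11.1] 0.63 [ 0.4294 -0.292   0.02  ]
```

View pics/w28.png

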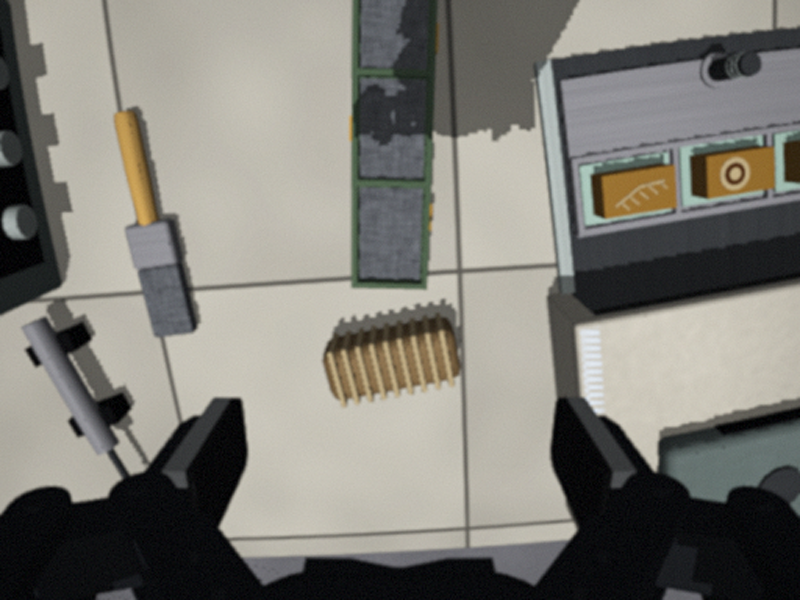

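```bash
python3 - <<'E'
from h import *
import pickle
c,im=pickle.load(open('w28.pkl','rb'))
cv2.imwrite('pics/w28c.png',cv2.resize(im[0:195,215:290,::-1],None,fx=4,fy=3.0,interpolation=cv2.INTER_CUBIC)) if 0 else cv2.imwrite('pics/w28c.png',cv2.resize(im[0:195,205:300,::-1],None,fx=3,fy=3,interpolation=cv2.INTER_CUBIC))
hsv=cv2.cvtColor(im,cv2.COLOR_RGB2HSV)
m=((hsv[...,0]>45)&(hsv[...,0]<90)&(hsv[...,1]>60))
ys,xs=np.where(m[:195,210:295]); print(len(ys))
for r in range(0,192,6): 
    q=np.where(m[r,210:295])[0]+210; print(r,q.min() if len(q) else None,q.max() if len(q) else None,len(q),end=' | ')
E
```

```text
447
0 228 277 3 | 6 228 228 1 | 12 227 277 3 | 18 228 228 1 | 24 227 229 2 | 30 277 277 1 | 36 275 276 2 | 42 227 276 3 | 48 230 273 17 | 54 227 276 5 | 60 None None 0 | 66 227 275 4 | 72 228 229 2 | 78 228 274 2 | 84 None None 0 | 90 228 228 1 | 96 226 274 3 | 102 None None 0 | 108 228 273 2 | 114 228 272 2 | 120 None None 0 | 126 227 273 3 | 132 228 228 1 | 138 None None 0 | 144 227 228 2 | 150 272 272 1 | 156 271 272 2 | 162 271 271 1 | 168 None None 0 | 174 226 270 3 | 180 231 270 22 | 186 None None 0 |
```

View pics/w28c.png

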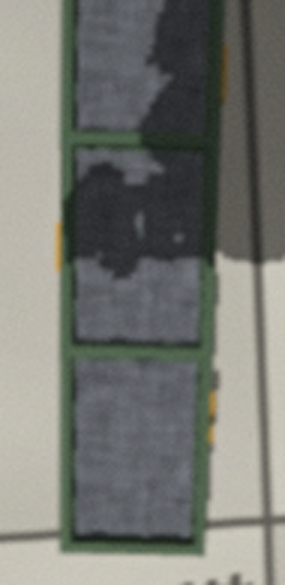

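```bash
python3 - <<'E'
from h import *
import pickle
c,im=pickle.load(open('w28.pkl','rb'))
P=[atz(c,(205+a/3-.3,b/3-.3),.029)*1e3 for a,b in ((140.5,138),(137,351),(132.5,546))]
for p in P: print(np.round(p,1))
print(np.linalg.norm(P[0]-P[1]),np.linalg.norm(P[2]-P[1]))
d=(P[2]-P[0])[:2]; print(np.degrees(np.arctan2(d[1],d[0])))
for a,b in ((62,138),(217,138),(61,351),(211.5,351),(60,550),(204,550)): print(np.round(atz(c,(205+a/3-.3,b/3-.3),.029)*1e3,1))
print('bay1',(P[0]+P[1])/2,'bay2',(P[2]+P[1])/2)
E
```

```text
[ 471.1 -295.7   29. ]
[ 556.4 -303.1   29. ]
[ 641.4 -311.1   29. ]
85.64298158954685 85.37165728435265
-5.153440419759762
[ 468.8 -327.4   29. ]
[ 473.  -264.8   29. ]
[ 554.2 -335.2   29. ]
[ 558.4 -271.6   29. ]
[ 641.  -343.4   29. ]
[ 645.3 -279.4   29. ]
bay1 [ 513.71545496 -299.40073092   29.        ] bay2 [ 598.87652544 -307.08122403   29.        ]
```

```bash
python3 - <<'E'
from h import *
to(.573,-.107,.16,6.5)
E
```

```text
travel mm [ 38.2 189.9 169.6] dr [-0.  -0.1 79.8] alt [ 1.000e-01 -0.000e+00 -1.002e+02] q [-0.58  0.55  0.69  1.71  0.   -0.52]
```

```bash
python3 -m pendant '[{"travel":[0.008,0.04,0.02],"dr":[0,0,8.5],"fingers":0.085},{"travel":[0.016,0.08,0.04],"dr":[0,0,17],"fingers":0.085},{"travel":[0.024,0.12,0.06],"dr":[0,0,25.5],"fingers":0.085},{"travel":[0.032,0.16,0.08],"dr":[0,0,34],"fingers":0.085},{"travel":[0.038,0.19,0.11],"dr":[0,0,42.5],"fingers":0.085},{"travel":[0.038,0.19,0.14],"dr":[0,0,51],"fingers":0.085},{"travel":[0.038,0.19,0.16],"dr":[0,0,59.5],"fingers":0.085},{"travel":[0.038,0.19,0.17],"dr":[0,0,68],"fingers":0.085}]'
python3 -m pendant '[{"travel":[0,0,0],"dr":[0,0,8.5],"fingers":0.085},{"travel":[0,0,0],"dr":[0,0,11.8],"fingers":0.085},{"travel":[0,0,0],"dr":[0,0,11.8],"fingers":0.085}]'
python3 - <<'E'
from h import *
c,im=snap('wrist','pics/w29.png')
r,i=fitmount(c,im,.573,-.107,96.5,z=.02);print(r,i)
to(r[0]/1e3,r[1]/1e3,.0285,r[2]-90)
E
```

```text
t: 42.3
eef_pos: [0.5719, -0.1061, 0.1586]
orientation: [[-0.309, 0.951, -0.002], [0.951, 0.309, 0.001], [0.001, -0.002, -1.0]]
wrist_force: [-0.6, 0.3, 0.1]
finger_gap: 0.0853
t: 42.6
eef_pos: [0.5728, -0.1069, 0.1603]
orientation: [[-0.112, 0.994, -0.0], [0.994, 0.112, 0.0], [0.0, -0.0, -1.0]]
wrist_force: [-0.0, 0.3, -0.2]
finger_gap: 0.0849
[ 572.4 -108.2   96.3] 0.949
travel mm [ -1.   -0.8 131.9] dr [-0.  -0.   0.3] alt [   0.    -0.  -179.7] q [-0.32  0.39 -0.05  1.13  0.    1.13]
```

View pics/w29.png

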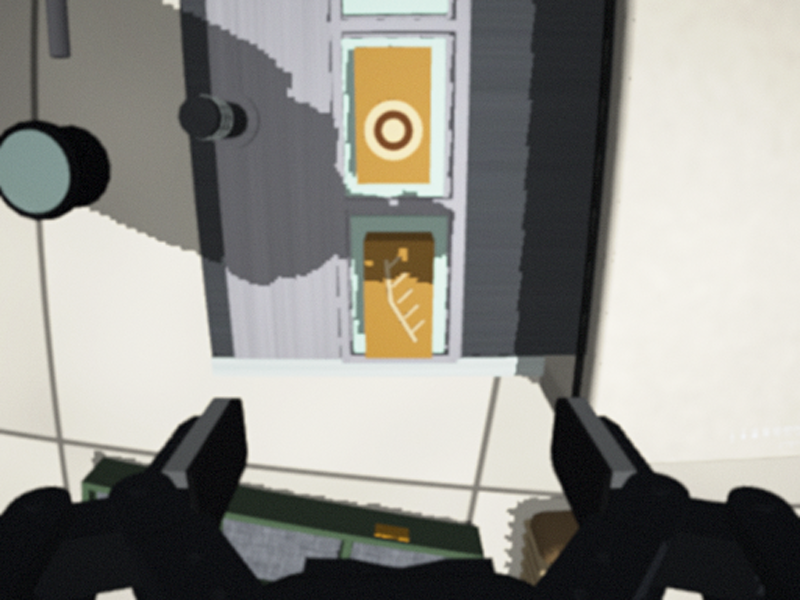

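```bash
python3 -m pendant '[{"travel":[-0.001,-0.001,0.05],"dr":[0,0,0],"fingers":0.07},{"travel":[-0.001,-0.001,0.095],"dr":[0,0,0],"fingers":0.07},{"travel":[-0.001,-0.001,0.131],"dr":[0,0,0],"fingers":0.06},{"travel":[-0.001,-0.001,0.131],"dr":[0,0,0],"fingers":0.02},{"travel":[-0.001,-0.001,0.131],"dr":[0,0,0],"fingers":0.02},{"travel":[-0.001,-0.001,0.131],"dr":[0,0,0],"fingers":0.02},{"travel":[-0.001,-0.001,0.131],"dr":[0,0,0],"fingers":0.02},{"travel":[-0.001,-0.001,0.131],"dr":[0,0,0],"fingers":0.02}]' 60
python3 -m pendant '[{"travel":[0,0,-0.03],"dr":[0,0,0],"fingers":0.02},{"travel":[0,0,-0.08],"dr":[0,0,0],"fingers":0.02},{"travel":[0,0,-0.13],"dr":[0,0,0],"fingers":0.02},{"travel":[0,0,-0.13],"dr":[0,0,0],"fingers":0.02},{"travel":[0,0,-0.13],"dr":[0,0,0],"fingers":0.02}]'
python3 - <<'E'
from h import *
c,im=snap('wrist')
s=env.get_state();print(s['eef_pos'],s['finger_gap'])
for dz in (-.003,0,.003): print(fitmount(c,im,s['eef_pos'][0],s['eef_pos'][1],96.5,z=s['eef_pos'][2]-.009+dz))
to(.599,-.3071,.16,84.9)
E
```

```text
t: 43.45
eef_pos: [0.5736, -0.1094, 0.0306]
orientation: [[-0.112, 0.994, 0.002], [0.994, 0.112, -0.001], [-0.001, 0.002, -1.0]]
wrist_force: [0.2, -0.1, -1.2]
finger_gap: 0.0326
t: 43.95
eef_pos: [0.5735, -0.1094, 0.1606]
orientation: [[-0.112, 0.994, 0.003], [0.994, 0.112, -0.001], [-0.001, 0.002, -1.0]]
wrist_force: [-0.1, -0.4, -1.7]
finger_gap: 0.0326
[ 0.5727681  -0.10916442  0.1591755 ] 0.0327204443897391
(array([ 573.5, -110.1,   96.4]), np.float64(0.959))
(array([ 573.4, -109.1,   96.1]), np.float64(0.982))
(array([ 573.3, -108.1,   96.3]), np.float64(0.956))
travel mm [-199.6    3.9   -0.8] dr [  0.    0.  -78.5] alt [  0.   -0.  101.5] q [-0.33  0.39 -0.05  1.13  0.    1.13]
```

```bash
python3 -m pendant '[{"travel":[-0.04,0.001,0],"dr":[0,0,-8.5],"fingers":0.02},{"travel":[-0.08,0.002,0],"dr":[0,0,-17],"fingers":0.02},{"travel":[-0.12,0.003,0],"dr":[0,0,-25.5],"fingers":0.02},{"travel":[-0.16,0.004,0],"dr":[0,0,-34],"fingers":0.02},{"travel":[-0.2,0.004,0],"dr":[0,0,-42.5],"fingers":0.02},{"travel":[-0.2,0.004,0],"dr":[0,0,-51],"fingers":0.02},{"travel":[-0.2,0.004,0],"dr":[0,0,-59.5],"fingers":0.02},{"travel":[-0.2,0.004,0],"dr":[0,0,-68],"fingers":0.02}]'
python3 -m pendant '[{"travel":[0,0,0.02],"dr":[0,0,-8.5],"fingers":0.02},{"travel":[0,0,0.05],"dr":[0,0,-10.5],"fingers":0.02},{"travel":[0,0,0.09],"dr":[0,0,-10.5],"fingers":0.02},{"travel":[0,0,0.09],"dr":[0,0,-10.5],"fingers":0.02},{"travel":[0,0,0.09],"dr":[0,0,-10.5],"fingers":0.02}]'
python3 - <<'E'
from h import *
c,im=snap('wrist','pics/w30.png')
s=env.get_state();print(s['eef_pos'],s['finger_gap'])
print(fitmount(c,im,s['eef_pos'][0],s['eef_pos'][1],-5,z=s['eef_pos'][2]-.0106))
to(.599,-.3071,.0306,84.9)
E
```

```text
t: 44.8
eef_pos: [0.5985, -0.3076, 0.1571]
orientation: [[-0.965, 0.263, -0.003], [0.263, 0.965, 0.002], [0.003, 0.001, -1.0]]
wrist_force: [0.3, 0.5, -0.9]
finger_gap: 0.0329
t: 45.3
eef_pos: [0.5987, -0.3071, 0.0688]
orientation: [[-0.996, 0.089, -0.002], [0.089, 0.996, 0.001], [0.002, 0.001, -1.0]]
wrist_force: [0.9, -0.5, -0.7]
finger_gap: 0.0326
[ 0.59949517 -0.30766441  0.07019106] 0.0327005221484631
(array([ 597.8, -307.1,   -5. ]), np.float64(0.95))
travel mm [ 0.5  0.5 39.6] dr [-0.  0.  0.] alt [  -0.   -0. -180.] q [-0.59  0.59  0.05  1.03  0.   -0.51]
```

View pics/w30.png

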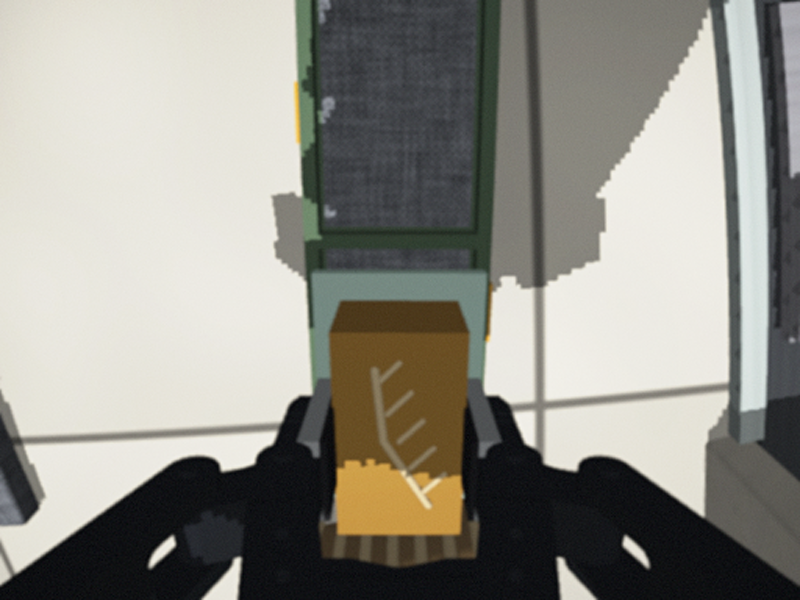

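```bash
python3 -m pendant '[{"travel":[0,-0.0005,0.015],"dr":[0,0,0],"fingers":0.02},{"travel":[0,-0.0005,0.028],"dr":[0,0,0],"fingers":0.02},{"travel":[0,-0.0005,0.028],"dr":[0,0,0],"fingers":0.02}]'
python3 - <<'E'
from h import *
c,im=snap('wrist','pics/w31.png')
s=env.get_state();print(s['eef_pos'],s['wrist_force'])
E
```

```text
t: 45.65
eef_pos: [0.5989, -0.3078, 0.0407]
orientation: [[-0.996, 0.089, -0.001], [0.089, 0.996, 0.001], [0.001, 0.001, -1.0]]
wrist_force: [-0.8, -0.3, -0.4]
finger_gap: 0.0328
[ 0.59912676 -0.30793783  0.04142974] [-0.21813972  0.01695775 -1.21373461]
```

View pics/w31.png

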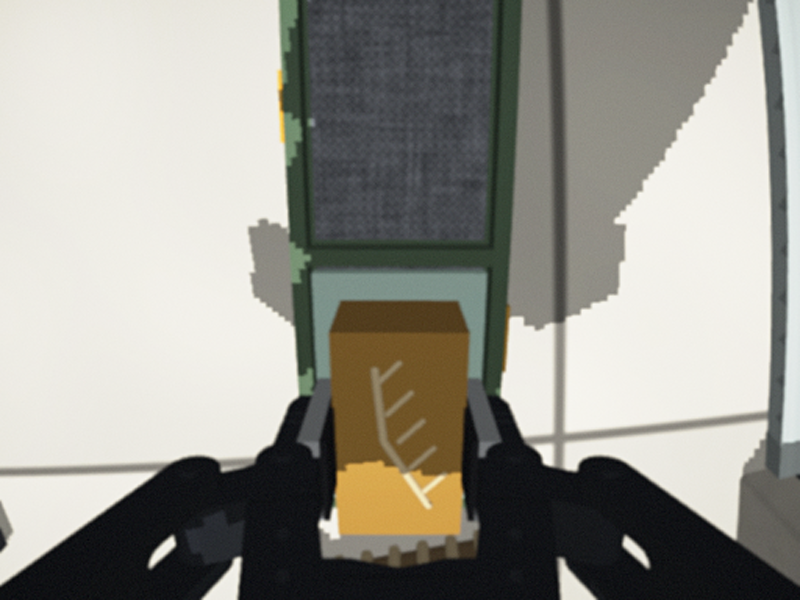

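```bash
python3 -m pendant '[{"travel":[-0.0012,0,0.003],"dr":[0,0,0],"fingers":0.02},{"travel":[-0.0012,0,0.007],"dr":[0,0,0],"fingers":0.02},{"travel":[-0.0012,0,0.01],"dr":[0,0,0],"fingers":0.02},{"travel":[-0.0012,0,0.01],"dr":[0,0,0],"fingers":0.02}]'
```

```text
t: 46.1
eef_pos: [0.6003, -0.308, 0.0309]
orientation: [[-0.996, 0.089, -0.0], [0.089, 0.996, 0.0], [0.001, 0.0, -1.0]]
wrist_force: [0.5, 0.5, -1.3]
finger_gap: 0.0327
```

```bash
python3 -m pendant '[{"travel":[0,0,0.001],"dr":[0,0,0],"fingers":0.02},{"travel":[0,0,0.001],"dr":[0,0,0],"fingers":0.045},{"travel":[0,0,0.0],"dr":[0,0,0],"fingers":0.05},{"travel":[0,0,0],"dr":[0,0,0],"fingers":0.055},{"travel":[0,0,-0.04],"dr":[0,0,0],"fingers":0.055},{"travel":[0,0,-0.09],"dr":[0,0,0],"fingers":0.085},{"travel":[0,0,-0.14],"dr":[0,0,0],"fingers":0.085},{"travel":[0,0,-0.14],"dr":[0,0,0],"fingers":0.085}]'
python3 - <<'E'
from h import *
c,im=snap('wrist','pics/w32.png')
print(fitmount(c,im,.599,-.307,-5,z=.02))
to(.562,-.021,.16,6.5)
E
```

```text
t: 46.9
eef_pos: [0.6026, -0.3095, 0.1785]
orientation: [[-0.996, 0.088, 0.008], [0.088, 0.996, -0.006], [-0.009, -0.005, -1.0]]
wrist_force: [-0.1, 0.1, -0.2]
finger_gap: 0.085
(array([ 600.4, -308.1,   -5. ]), np.float64(0.959))
travel mm [ 65.2 283.4  13.8] dr [ 0.1  0.4 78.4] alt [-4.000e-01  1.000e-01 -1.016e+02] q [-0.59  0.54  0.25  1.27 -0.   -0.51]
```

View pics/w32.png

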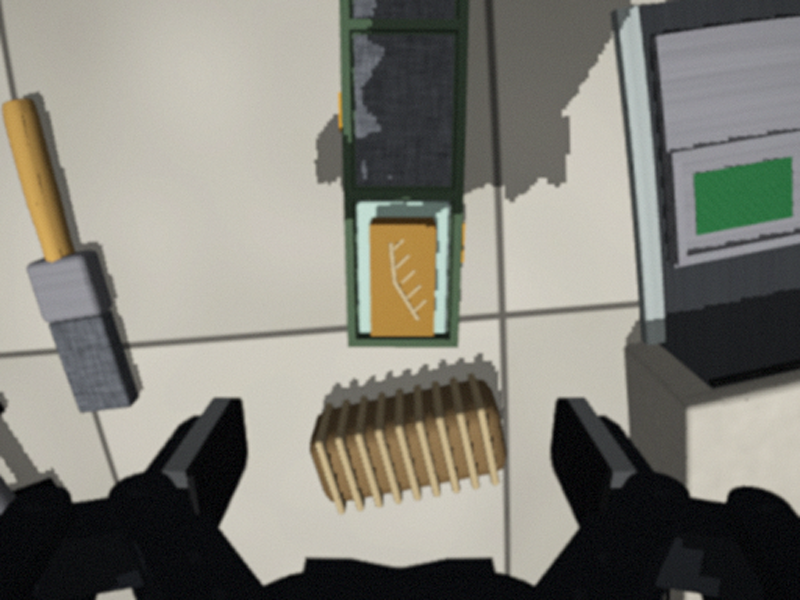

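The fern mount lies flat in the far compartment at (403,275). Next is the middle tray mount.

```bash
python3 -m pendant '[{"travel":[0.01,0.04,0],"dr":[0,0,8.5],"fingers":0.085},{"travel":[0.02,0.08,0],"dr":[0,0,17],"fingers":0.085},{"travel":[0.03,0.12,0],"dr":[0,0,25.5],"fingers":0.085},{"travel":[0.04,0.16,0],"dr":[0,0,34],"fingers":0.085},{"travel":[0.05,0.2,0],"dr":[0,0,42.5],"fingers":0.085},{"travel":[0.06,0.24,0],"dr":[0,0,51],"fingers":0.085},{"travel":[0.065,0.283,0],"dr":[0,0,59.5],"fingers":0.085},{"travel":[0.065,0.283,0.01],"dr":[0,0,68],"fingers":0.085}]'
python3 -m pendant '[{"travel":[0,0,0],"dr":[0,0,8.5],"fingers":0.085},{"travel":[0,0,0],"dr":[0,0,10.6],"fingers":0.085},{"travel":[0,0,0],"dr":[0,0,10.6],"fingers":0.085}]'
python3 - <<'E'
from h import *
c,im=snap('wrist','pics/w33.png')
r,i=fitmount(c,im,.562,-.021,96.5,z=.02);print(r,i)
to(r[0]/1e3,r[1]/1e3,.0295,r[2]-90)
E
```

```text
t: 47.75
eef_pos: [0.5602, -0.0165, 0.1616]
orientation: [[-0.29, 0.957, 0.001], [0.957, 0.29, 0.001], [0.001, 0.001, -1.0]]
wrist_force: [0.5, -0.7, 0.1]
finger_gap: 0.085
t: 48.05
eef_pos: [0.5603, -0.0203, 0.1605]
orientation: [[-0.111, 0.994, -0.001], [0.994, 0.111, 0.0], [0.0, -0.001, -1.0]]
wrist_force: [-1.1, 0.5, -0.1]
finger_gap: 0.085
[560.5 -22.   96.4] 0.945
travel mm [ -1.7   0.  131.2] dr [-0.1 -0.   0. ] alt [ 0.0e+00 -1.0e-01 -1.8e+02] q [-0.18  0.35 -0.11  1.11  0.    1.28]
```

View pics/w33.png

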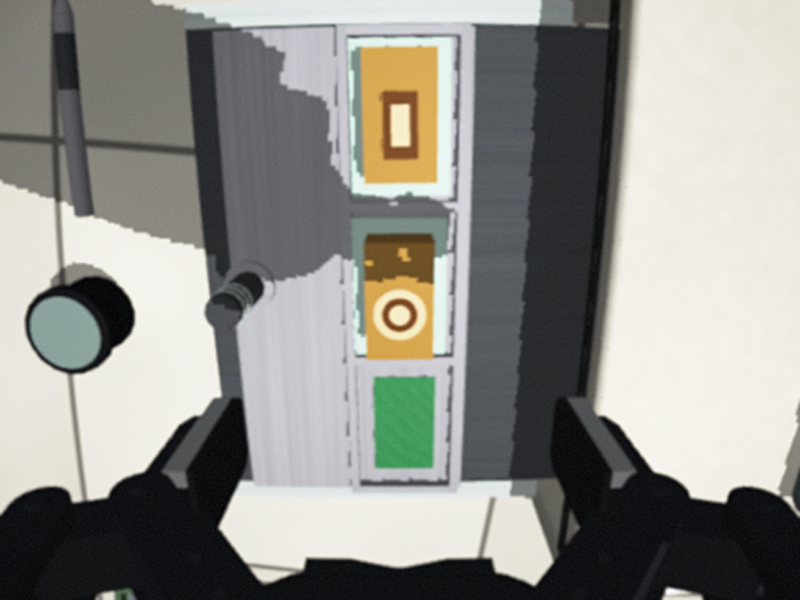

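```bash
python3 -m pendant '[{"travel":[-0.002,0,0.05],"dr":[0,0,0],"fingers":0.07},{"travel":[-0.002,0,0.095],"dr":[0,0,0],"fingers":0.07},{"travel":[-0.002,0,0.13],"dr":[0,0,0],"fingers":0.06},{"travel":[-0.002,0,0.13],"dr":[0,0,0],"fingers":0.02},{"travel":[-0.002,0,0.13],"dr":[0,0,0],"fingers":0.02},{"travel":[-0.002,0,0.13],"dr":[0,0,0],"fingers":0.02},{"travel":[-0.002,0,0.13],"dr":[0,0,0],"fingers":0.02},{"travel":[-0.002,0,0.13],"dr":[0,0,0],"fingers":0.02}]' 60
python3 -m pendant '[{"travel":[0,0,-0.03],"dr":[0,0,0],"fingers":0.02},{"travel":[0,0,-0.08],"dr":[0,0,0],"fingers":0.02},{"travel":[0,0,-0.13],"dr":[0,0,0],"fingers":0.02},{"travel":[0,0,-0.13],"dr":[0,0,0],"fingers":0.02},{"travel":[0,0,-0.13],"dr":[0,0,0],"fingers":0.02}]'
python3 - <<'E'
from h import *
c,im=snap('wrist')
s=env.get_state();print(s['eef_pos'],s['finger_gap'])
for dz in (-.003,0,.003): print(fitmount(c,im,s['eef_pos'][0],s['eef_pos'][1],96.5,z=s['eef_pos'][2]-.010+dz))
to(.514,-.2994,.16,84.9)
E
```

```text
t: 48.9
eef_pos: [0.5617, -0.0226, 0.0325]
orientation: [[-0.111, 0.994, 0.002], [0.994, 0.111, -0.0], [-0.001, 0.002, -1.0]]
wrist_force: [0.2, 0.4, -1.8]
finger_gap: 0.0325
t: 49.4
eef_pos: [0.5616, -0.0226, 0.1626]
orientation: [[-0.111, 0.994, 0.003], [0.994, 0.111, -0.0], [-0.001, 0.003, -1.0]]
wrist_force: [-1.2, -1.1, -2.4]
finger_gap: 0.0325
[ 0.56081778 -0.02244226  0.16121241] 0.03275961189404582
(array([561.7, -23.6,  96.5]), np.float64(0.981))
(array([561.5, -22.3,  96.4]), np.float64(0.971))
(array([561.6, -21.5,  96.4]), np.float64(0.933))
travel mm [-270.1  -77.3    1.2] dr [  0.    0.  -78.5] alt [  0.   -0.  101.5] q [-0.19  0.35 -0.11  1.11  0.    1.27]
```

```bash
python3 -m pendant '[{"travel":[-0.038,-0.011,0],"dr":[0,0,-8.5],"fingers":0.02},{"travel":[-0.076,-0.022,0],"dr":[0,0,-17],"fingers":0.02},{"travel":[-0.114,-0.033,0],"dr":[0,0,-25.5],"fingers":0.02},{"travel":[-0.152,-0.044,0],"dr":[0,0,-34],"fingers":0.02},{"travel":[-0.19,-0.055,0],"dr":[0,0,-42.5],"fingers":0.02},{"travel":[-0.228,-0.066,0],"dr":[0,0,-51],"fingers":0.02},{"travel":[-0.27,-0.077,0],"dr":[0,0,-59.5],"fingers":0.02},{"travel":[-0.27,-0.077,0],"dr":[0,0,-68],"fingers":0.02}]'
python3 - <<'E'
from h import *
to(.5145,-.300,.075,84.9)
E
```

```text
t: 50.25
eef_pos: [0.513, -0.3034, 0.1592]
orientation: [[-0.964, 0.267, -0.002], [0.267, 0.964, 0.001], [0.002, -0.0, -1.0]]
wrist_force: [-0.1, 1.2, -2.4]
finger_gap: 0.0326
travel mm [-0.8  3.7 84.2] dr [  0.   -0.1 -10.4] alt [ -0.2  -0.  169.6] q [-0.67  0.41 -0.02  1.14 -0.   -0.4 ]
```

```bash
python3 -m pendant '[{"travel":[-0.001,0.003,0.02],"dr":[0,0,-8.5],"fingers":0.02},{"travel":[-0.001,0.003,0.05],"dr":[0,0,-10.4],"fingers":0.02},{"travel":[-0.001,0.003,0.084],"dr":[0,0,-10.4],"fingers":0.02},{"travel":[-0.001,0.003,0.084],"dr":[0,0,-10.4],"fingers":0.02},{"travel":[-0.001,0.003,0.084],"dr":[0,0,-10.4],"fingers":0.02}]'
python3 - <<'E'
from h import *
c,im=snap('wrist','pics/w34.png')
s=env.get_state();print(s['eef_pos'],s['finger_gap'])
print(fitmount(c,im,s['eef_pos'][0],s['eef_pos'][1],-5,z=s['eef_pos'][2]-.0125))
to(.5145,-.300,.0430,84.9)
E
```

```text
t: 50.75
eef_pos: [0.5156, -0.2963, 0.0769]
orientation: [[-0.996, 0.091, -0.002], [0.091, 0.996, 0.001], [0.002, 0.001, -1.0]]
wrist_force: [0.1, -0.3, -0.2]
finger_gap: 0.0326
[ 0.51632228 -0.29681148  0.07800885] 0.03272520279213326
(array([ 515.5, -296.3,   -4.7]), np.float64(0.925))
travel mm [ 1.5 -3.3 35. ] dr [-0.   0.  -0.1] alt [  0.    0.  179.9] q [-0.66  0.47 -0.16  0.94 -0.   -0.57]
```

View pics/w34.png

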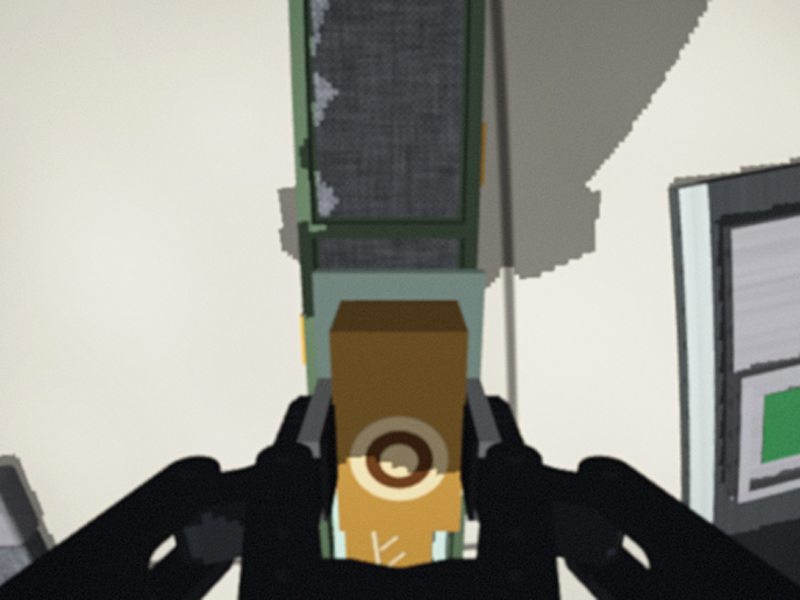

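```bash
python3 -m pendant '[{"travel":[0.001,-0.003,0.012],"dr":[0,0,0],"fingers":0.02},{"travel":[0.001,-0.003,0.033],"dr":[0,0,0],"fingers":0.02},{"travel":[0.001,-0.003,0.033],"dr":[0,0,0],"fingers":0.02}]'
python3 - <<'E'
from h import *
c,im=snap('wrist','pics/w35.png')
s=env.get_state();print(s['eef_pos'],s['wrist_force'])
E
```

```text
t: 51.1
eef_pos: [0.514, -0.2992, 0.0427]
orientation: [[-0.996, 0.091, -0.002], [0.091, 0.996, 0.001], [0.002, 0.001, -1.0]]
wrist_force: [-0.0, 0.1, -1.3]
finger_gap: 0.0325
[ 0.5144557  -0.29948483  0.04393817] [ 0.76939952 -0.28224294 -0.99067909]
```

View pics/w35.png

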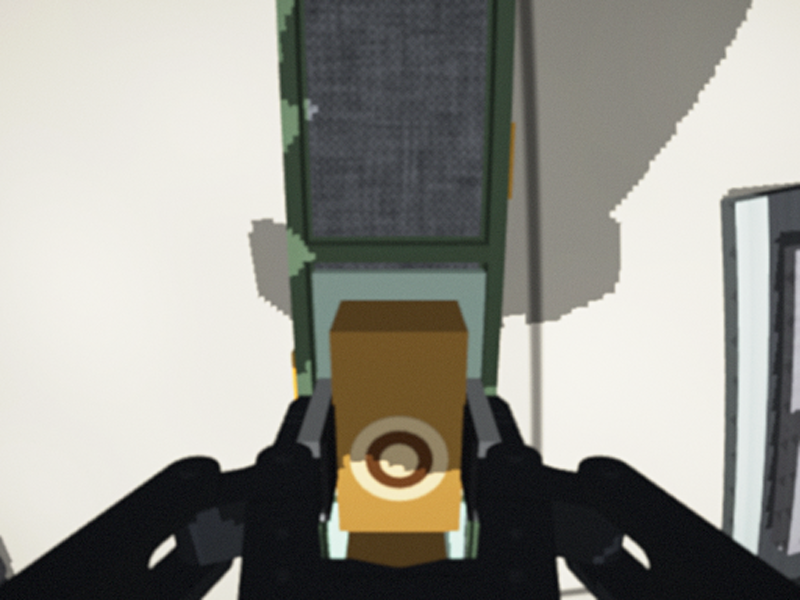

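```bash
python3 -m pendant '[{"travel":[-0.0003,-0.0005,0.003],"dr":[0,0,0],"fingers":0.02},{"travel":[-0.0003,-0.0005,0.007],"dr":[0,0,0],"fingers":0.02},{"travel":[-0.0003,-0.0005,0.01],"dr":[0,0,0],"fingers":0.02},{"travel":[-0.0003,-0.0005,0.011],"dr":[0,0,0],"fingers":0.02}]'
python3 -m pendant '[{"travel":[0,0,0],"dr":[0,0,0],"fingers":0.02},{"travel":[0,0,0],"dr":[0,0,0],"fingers":0.045},{"travel":[0,0,0.0],"dr":[0,0,0],"fingers":0.05},{"travel":[0,0,0],"dr":[0,0,0],"fingers":0.055},{"travel":[0,0,-0.04],"dr":[0,0,0],"fingers":0.055},{"travel":[0,0,-0.09],"dr":[0,0,0],"fingers":0.085},{"travel":[0,0,-0.14],"dr":[0,0,0],"fingers":0.085},{"travel":[0,0,-0.14],"dr":[0,0,0],"fingers":0.085}]'
python3 - <<'E'
from h import *
c,im=snap('wrist','pics/w36.png')
print(fitmount(c,im,.514,-.300,-5,z=.02),fitmount(c,im,.600,-.308,-5,z=.02))
to(.552,.066,.16,6.5)
E
```

```text
t: 51.55
eef_pos: [0.5152, -0.3001, 0.0332]
orientation: [[-0.996, 0.091, 0.0], [0.091, 0.996, 0.0], [-0.0, 0.0, -1.0]]
wrist_force: [0.0, 0.6, -0.9]
finger_gap: 0.0328
t: 52.35
eef_pos: [0.5172, -0.3017, 0.1798]
orientation: [[-0.996, 0.091, 0.007], [0.091, 0.996, -0.006], [-0.008, -0.005, -1.0]]
wrist_force: [0.8, 0.1, -1.1]
finger_gap: 0.0847
(array([ 515.2, -300. ,   -5.1]), np.float64(0.965)) (array([ 600.3, -308. ,   -5.1]), np.float64(0.935))
travel mm [ -1.9 368.8  15.4] dr [ 0.   0.4 78.3] alt [  -0.4    0.  -101.7] q [-0.66  0.4   0.02  1.18  0.   -0.57]
```

View pics/w36.png

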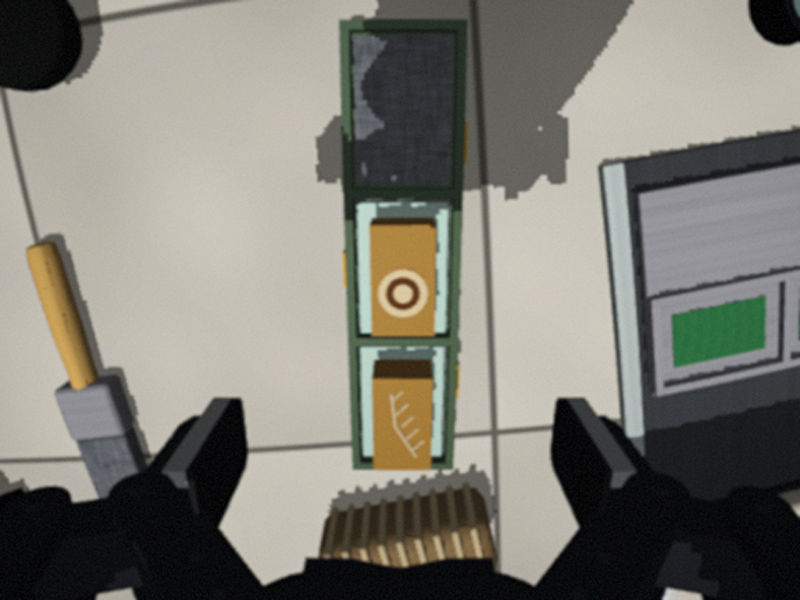

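Two filed, the ring mount at (403,275) and the fern mount at (403,415). Now the last one.

```bash
python3 -m pendant '[{"travel":[0,0.04,-0.01],"dr":[0,0,8.5],"fingers":0.085},{"travel":[0,0.085,-0.01],"dr":[0,0,17],"fingers":0.085},{"travel":[0,0.13,-0.01],"dr":[0,0,25.5],"fingers":0.085},{"travel":[0,0.175,-0.01],"dr":[0,0,34],"fingers":0.085},{"travel":[0,0.22,-0.01],"dr":[0,0,42.5],"fingers":0.085},{"travel":[0,0.265,-0.01],"dr":[0,0,51],"fingers":0.085},{"travel":[-0.002,0.31,-0.01],"dr":[0,0,59.5],"fingers":0.085},{"travel":[-0.002,0.355,-0.01],"dr":[0,0,68],"fingers":0.085}]'
python3 - <<'E'
from h import *
to(.552,.066,.16,6.5)
E
```

```text
t: 53.2
eef_pos: [0.5489, 0.0507, 0.1823]
orientation: [[-0.327, 0.945, -0.001], [0.945, 0.327, 0.0], [0.0, -0.001, -1.0]]
wrist_force: [0.3, -1.0, -0.2]
finger_gap: 0.085
travel mm [13.4  8.  22.3] dr [-0.1 -0.  12.6] alt [ 0.000e+00 -1.000e-01 -1.674e+02] q [-0.06  0.33 -0.09  1.16 -0.    1.18]
```

```bash
python3 -m pendant '[{"travel":[0.013,0.007,0.01],"dr":[0,0,8.5],"fingers":0.085},{"travel":[0.013,0.007,0.022],"dr":[0,0,12.6],"fingers":0.085},{"travel":[0.013,0.007,0.022],"dr":[0,0,12.6],"fingers":0.085},{"travel":[0.013,0.007,0.022],"dr":[0,0,12.6],"fingers":0.085}]'
python3 - <<'E'
from h import *
c,im=snap('wrist','pics/w37.png')
r,i=fitmount(c,im,.552,.066,96.5,z=.02);print(r,i)
to(r[0]/1e3,r[1]/1e3,.0315,r[2]-90)
E
```

```text
t: 53.6
eef_pos: [0.5512, 0.0633, 0.1608]
orientation: [[-0.121, 0.993, -0.001], [0.993, 0.121, 0.0], [0.0, -0.001, -1.0]]
wrist_force: [-0.1, -0.2, -0.0]
finger_gap: 0.0848
[550.5  64.4  97. ] 0.948
travel mm [  1.4  -0.8 129.8] dr [-0.  -0.  -0.1] alt [ -0.    0.  179.9] q [-0.03  0.34 -0.12  1.1  -0.    1.42]
```

View pics/w37.png

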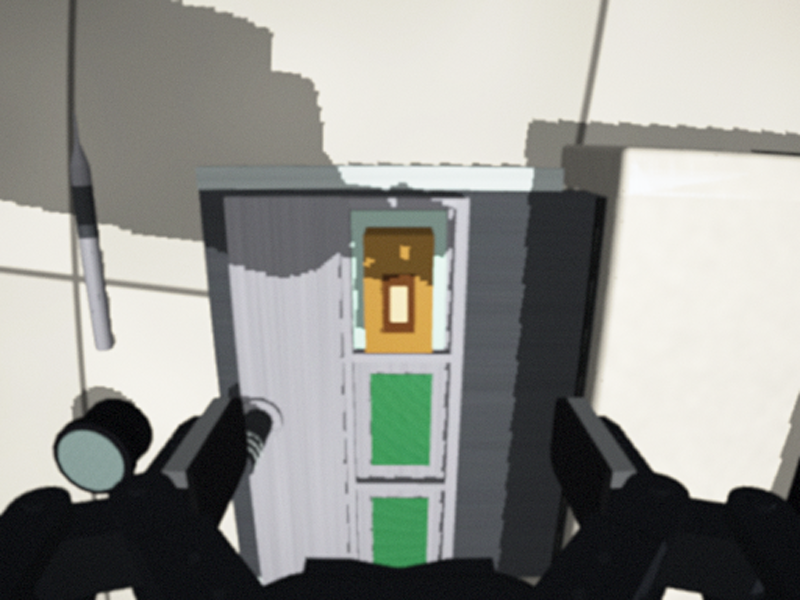

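```bash
python3 -m pendant '[{"travel":[0.001,-0.001,0.05],"dr":[0,0,0],"fingers":0.07},{"travel":[0.001,-0.001,0.095],"dr":[0,0,0],"fingers":0.07},{"travel":[0.001,-0.001,0.13],"dr":[0,0,0],"fingers":0.06},{"travel":[0.001,-0.001,0.13],"dr":[0,0,0],"fingers":0.02},{"travel":[0.001,-0.001,0.13],"dr":[0,0,0],"fingers":0.02},{"travel":[0.001,-0.001,0.13],"dr":[0,0,0],"fingers":0.02},{"travel":[0.001,-0.001,0.13],"dr":[0,0,0],"fingers":0.02},{"travel":[0.001,-0.001,0.13],"dr":[0,0,0],"fingers":0.02}]' 60
python3 -m pendant '[{"travel":[0,0,-0.03],"dr":[0,0,0],"fingers":0.02},{"travel":[0,0,-0.08],"dr":[0,0,0],"fingers":0.02},{"travel":[0,0,-0.13],"dr":[0,0,0],"fingers":0.02},{"travel":[0,0,-0.13],"dr":[0,0,0],"fingers":0.02},{"travel":[0,0,-0.13],"dr":[0,0,0],"fingers":0.02}]'
python3 - <<'E'
from h import *
c,im=snap('wrist')
s=env.get_state();print(s['eef_pos'],s['finger_gap'])
for dz in (-.003,0,.003): print(fitmount(c,im,s['eef_pos'][0],s['eef_pos'][1],97,z=s['eef_pos'][2]-.0125+dz))
to(.4295,-.2923,.16,84.9)
E
```

```text
t: 54.45
eef_pos: [0.5512, 0.0643, 0.0325]
orientation: [[-0.119, 0.993, 0.002], [0.993, 0.119, -0.0], [-0.0, 0.002, -1.0]]
wrist_force: [-0.2, 1.1, -1.4]
finger_gap: 0.0325
t: 54.95
eef_pos: [0.551, 0.0644, 0.1626]
orientation: [[-0.119, 0.993, 0.003], [0.993, 0.119, -0.0], [-0.0, 0.003, -1.0]]
wrist_force: [0.4, 0.2, -2.1]
finger_gap: 0.0325
[0.55030362 0.06437687 0.16118297] 0.03251864209895785
(array([551.1,  63.5,  96.8]), np.float64(0.954))
(array([551.1,  64.2,  96.9]), np.float64(0.986))
(array([550.9,  65.6,  96.8]), np.float64(0.963))
travel mm [-339.7 -162.4    1.2] dr [  0.    0.  -78.1] alt [  0.   -0.  101.9] q [-0.03  0.34 -0.13  1.1   0.    1.42]
```

```bash
python3 -m pendant '[{"travel":[-0.04,-0.019,-0.02],"dr":[0,0,-8.5],"fingers":0.02},{"travel":[-0.08,-0.038,-0.03],"dr":[0,0,-17],"fingers":0.02},{"travel":[-0.12,-0.057,-0.03],"dr":[0,0,-25.5],"fingers":0.02},{"travel":[-0.16,-0.076,-0.03],"dr":[0,0,-34],"fingers":0.02},{"travel":[-0.2,-0.095,-0.03],"dr":[0,0,-42.5],"fingers":0.02},{"travel":[-0.24,-0.114,-0.03],"dr":[0,0,-51],"fingers":0.02},{"travel":[-0.28,-0.133,-0.03],"dr":[0,0,-59.5],"fingers":0.02},{"travel":[-0.32,-0.152,-0.02],"dr":[0,0,-68],"fingers":0.02}]'
python3 - <<'E'
from h import *
to(.4295,-.2923,.075,84.9)
E
```

```text
t: 55.8
eef_pos: [0.4386, -0.2676, 0.1817]
orientation: [[-0.936, 0.351, -0.001], [0.351, 0.936, 0.001], [0.001, 0.0, -1.0]]
wrist_force: [1.1, 0.1, -0.9]
finger_gap: 0.0325
travel mm [ -0.2 -26.3 106.7] dr [  0.   -0.  -15.5] alt [-1.000e-01 -0.000e+00  1.645e+02] q [-0.71  0.27 -0.18  1.12  0.   -0.35]
```

```bash
python3 -m pendant '[{"travel":[0,-0.026,0.02],"dr":[0,0,-8.5],"fingers":0.02},{"travel":[0,-0.026,0.05],"dr":[0,0,-15.5],"fingers":0.02},{"travel":[0,-0.026,0.09],"dr":[0,0,-15.5],"fingers":0.02},{"travel":[0,-0.026,0.106],"dr":[0,0,-15.5],"fingers":0.02},{"travel":[0,-0.026,0.106],"dr":[0,0,-15.5],"fingers":0.02}]'
python3 - <<'E'
from h import *
c,im=snap('wrist','pics/w38.png')
s=env.get_state();print(s['eef_pos'],s['finger_gap'])
to(.4295,-.2923,.0430,84.9)
E
```

```text
t: 56.3
eef_pos: [0.4285, -0.2889, 0.0732]
orientation: [[-0.996, 0.094, -0.005], [0.094, 0.996, 0.004], [0.005, 0.004, -1.0]]
wrist_force: [-0.0, 0.3, -1.1]
finger_gap: 0.0325
[ 0.42938746 -0.28958072  0.07496464] 0.03267359668471094
travel mm [-0.5 -2.8 32. ] dr [ 0.1 -0.2 -0.3] alt [ -0.3  -0.2 179.7] q [-0.75  0.35 -0.36  0.86  0.   -0.66]
```

View pics/w38.png

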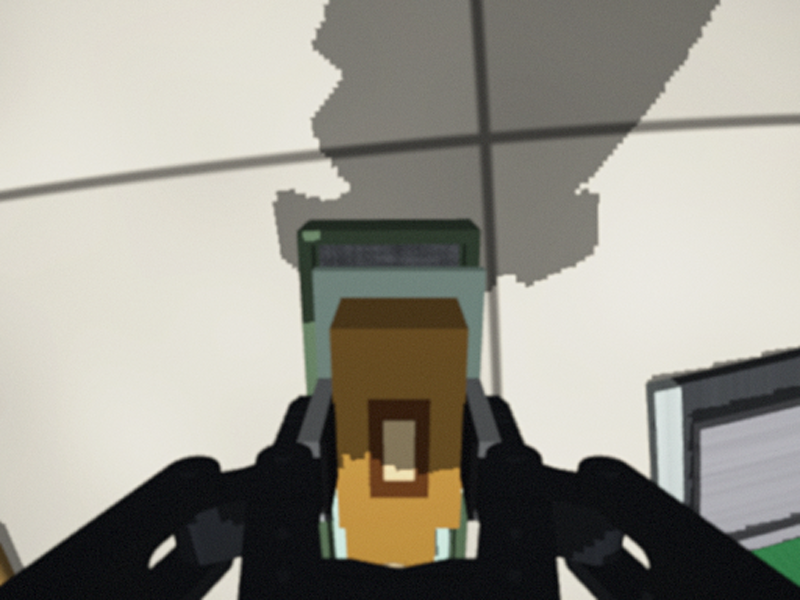

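```bash
python3 -m pendant '[{"travel":[0,-0.003,0.012],"dr":[0,0,-0.3],"fingers":0.02},{"travel":[0,-0.003,0.031],"dr":[0,0,-0.3],"fingers":0.02},{"travel":[0,-0.003,0.031],"dr":[0,0,-0.3],"fingers":0.02}]'
python3 - <<'E'
from h import *
c,im=snap('wrist','pics/w39.png')
s=env.get_state();print(s['eef_pos'],s['wrist_force'])
E
```

```text
t: 56.65
eef_pos: [0.4296, -0.2931, 0.0441]
orientation: [[-0.996, 0.088, -0.001], [0.088, 0.996, 0.001], [0.001, 0.001, -1.0]]
wrist_force: [0.4, 0.6, -0.6]
finger_gap: 0.0323
[ 0.42985457 -0.29328652  0.04510169] [-0.08745372  0.19801399 -1.15947853]
```

View pics/w39.png

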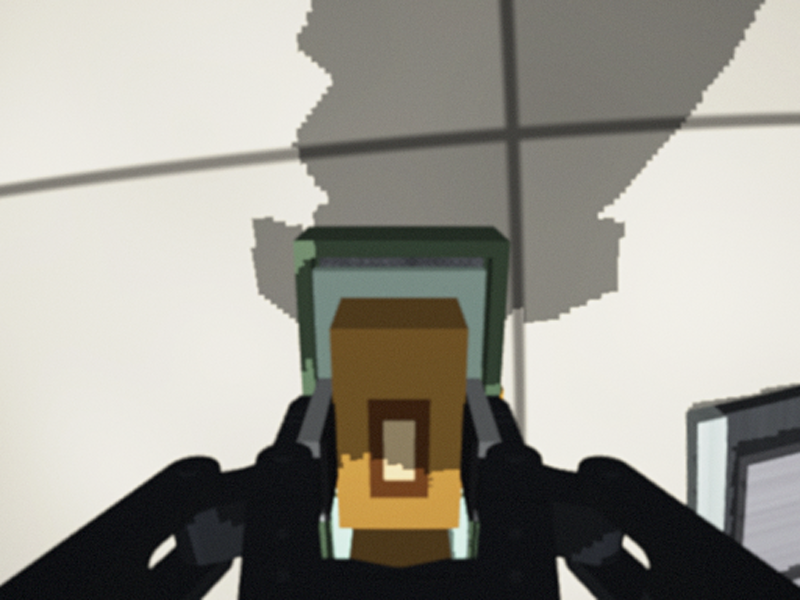

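```bash
python3 -m pendant '[{"travel":[0,0,0.004],"dr":[0,0,0],"fingers":0.02},{"travel":[0,0,0.008],"dr":[0,0,0],"fingers":0.02},{"travel":[0,0,0.012],"dr":[0,0,0],"fingers":0.02},{"travel":[0,0,0.012],"dr":[0,0,0],"fingers":0.02}]'
python3 -m pendant '[{"travel":[0,0,0],"dr":[0,0,0],"fingers":0.02},{"travel":[0,0,0],"dr":[0,0,0],"fingers":0.045},{"travel":[0,0,0.0],"dr":[0,0,0],"fingers":0.05},{"travel":[0,0,0],"dr":[0,0,0],"fingers":0.055},{"travel":[0,0,-0.04],"dr":[0,0,0],"fingers":0.055},{"travel":[-0.03,0,-0.09],"dr":[0,0,0],"fingers":0.085},{"travel":[-0.08,0,-0.14],"dr":[0,0,0],"fingers":0.085},{"travel":[-0.13,0,-0.18],"dr":[0,0,0],"fingers":0.085}]'
python3 -m pendant '[{"travel":[-0.03,0,-0.05],"dr":[0,0,0],"fingers":0.085},{"travel":[-0.06,0,-0.1],"dr":[0,0,0],"fingers":0.085},{"travel":[-0.06,0,-0.1],"dr":[0,0,0],"fingers":0.085}]'
python3 - <<'E'
from h import *
c,im=snap('wrist','pics/w40.png')
for x,y in ((.43,-.2925),(.515,-.3),(.6,-.308)): print(fitmount(c,im,x,y,-5,z=.02))
snap('scene','pics/sc40.png')
E
```

```text
t: 57.1
eef_pos: [0.43, -0.2933, 0.0331]
orientation: [[-0.996, 0.089, -0.0], [0.089, 0.996, 0.0], [0.0, 0.0, -1.0]]
wrist_force: [0.2, 0.9, -1.9]
finger_gap: 0.0331
t: 57.9
eef_pos: [0.5284, -0.3022, 0.188]
orientation: [[-0.996, 0.089, 0.001], [0.089, 0.996, -0.001], [-0.001, -0.001, -1.0]]
wrist_force: [1.4, -1.5, 1.1]
finger_gap: 0.0852
t: 58.2
eef_pos: [0.5894, -0.3076, 0.2886]
orientation: [[-0.996, 0.088, 0.003], [0.088, 0.996, -0.002], [-0.004, -0.002, -1.0]]
wrist_force: [0.7, -0.9, 0.2]
finger_gap: 0.0855
(array([ 427.6, -293.3,   -5.5]), np.float64(0.833))
(array([ 514.3, -300.1,   -4. ]), np.float64(0.92))
(array([ 600.8, -307.8,   -5.6]), np.float64(0.945))
```

View pics/w40.png

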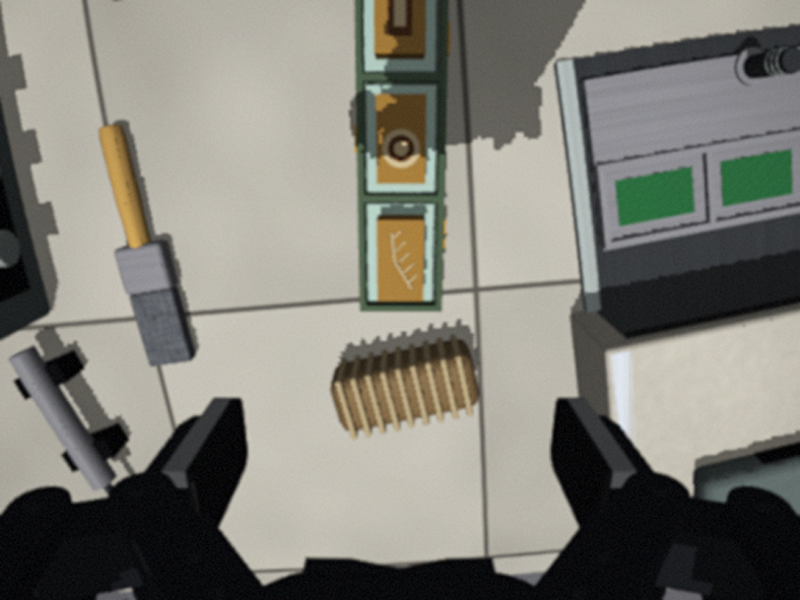

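View pics/sc40.png

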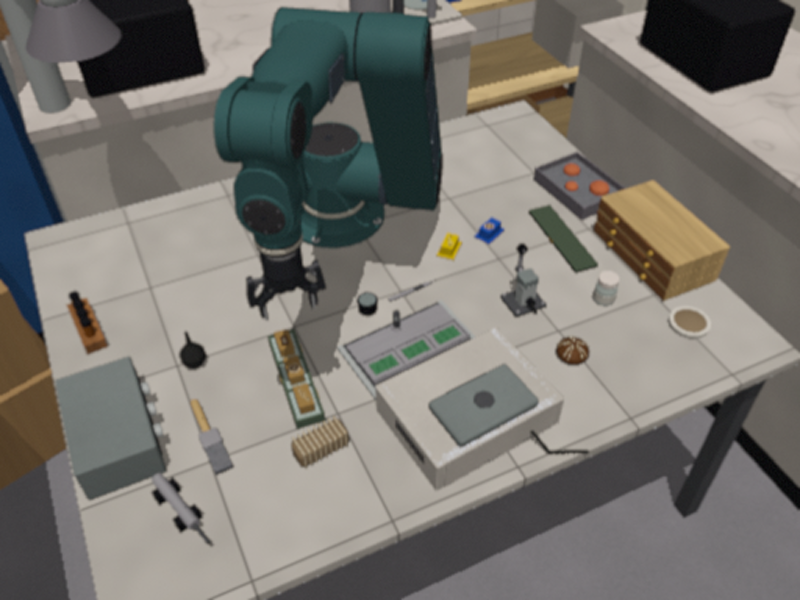

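```bash
python3 -m pendant '[{"travel":[0.045,0,0],"dr":[0,0,0],"fingers":0.085},{"travel":[0.08,0,0],"dr":[0,0,0],"fingers":0.085},{"travel":[0.08,0,0],"dr":[0,0,0],"fingers":0.085},{"travel":[0.08,0,0],"dr":[0,0,0],"fingers":0.085}]'
python3 - <<'E'
from h import *
c,im=snap('wrist','pics/w41.png',crop=(130,0,380,250))
for x,y in ((.43,-.2925),(.515,-.3),(.6,-.308)): print(fitmount(c,im,x,y,-5,z=.02))
E
```

```text
t: 58.7
eef_pos: [0.5067, -0.3002, 0.2852]
orientation: [[-0.996, 0.09, -0.0], [0.09, 0.996, 0.0], [0.0, 0.0, -1.0]]
wrist_force: [-0.3, 0.1, 0.5]
finger_gap: 0.085
(array([ 428.9, -293.2,   -4.5]), np.float64(0.916))
(array([ 515.6, -300.2,   -5.8]), np.float64(0.936))
(array([ 600.8, -308.2,   -5.2]), np.float64(0.923))
```

View pics/w41.png

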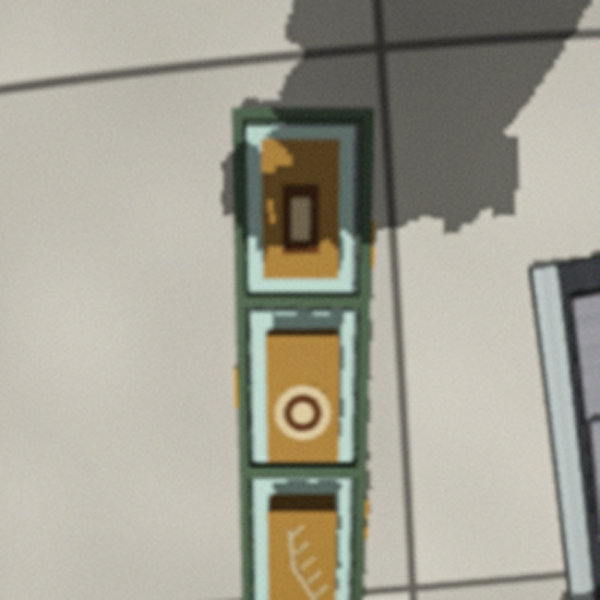

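All three mounts lie flat inside their compartments, and the scene picture shows the roller upright with the bench undisturbed. I hand in.

```bash
python3 - <<'E'
from rig import env
print(env.finish_job(), env.get_state()['t'])
E
```

```text
the job is handed in; nothing more can be done
the job is handed in; nothing more can be done
```

I scanned all three brown mounts and filed them in the green box, then handed the job in after about 59 s. No verdict was reported.

**What I did**
- **Loading:** I laid the mounts in the tray's pockets and pushed the tray against its stop. The knob's travel was about 117 mm. The push briefly reached about 65 N at the wrist, and I backed off at once.
- **Exposures:** I pushed the roller arm left to about 0.6 rad, let it spring upright, then pushed it right to about 0.57 rad. I held each for at least 0.3 s, far from the stops.
- **Filing:** I drew the tray out again and put one mount in each compartment of the box.

**Last checks**
- **Mounts:** The final wrist picture shows each plate inside its compartment walls. Position fits agree with my placing targets to about 1–2 mm. The mounts' height and tilt were judged only from the picture, not measured.
- **Roller and bench:** The last scene picture shows the roller upright, and the other things look undisturbed. I did not measure their positions again.
- **Tray home:** The camera put the knob about 42 mm in front of the scanner's face, against 45 mm nominal. That is within my measuring error, and the stop force supports it.
- **Arm lean:** These values come from pictures and contact force only, because the joint cannot be read directly.

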